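Refill and clamp shut the washer's scale filter

ROBOT

A 7-joint arm with a two-finger parallel gripper is mounted at the origin on the work surface. World frame = base frame: x ahead of the robot, y to its left, z up, the work surface at z = 0. Lengths are in m, angles in rad, forces in N, time in s.
With the tool pointing down it reaches from about 0.425 to 0.95 m from the base axis. Payload 16.7 kg.
Tool frame: the origin (TCP) lies between the finger pads; the fingertips stand robot.tcp_to_tips ahead of it and the grasp point (between the pads) lies 5 mm behind it (robot.tcp_to_tips is the distance from the TCP to the fingertips, in m); z points along the fingers, y is the direction in which the jaws open and shut (so a half turn about z gives the same grasp; the last joint's range is limited). The gripper opens to 94 mm and grips with 3 to 60 N. Pads are 16 mm wide; open, the fingers measure 119 mm over their backs; the gripper's body (75 mm by 177 mm) begins 78 mm behind the grasp point.
Start: joints at [-1.488, 0.426, 0.074, 1.606, -0.034, 1.111, -0.067], TCP at [0.156, 0.657, 0.186] pointing down, gripper open.
Joint ranges: [-2.85, 2.85], [-0.5, 2.14], [-1.23, 1.37], [0.21, 2.46], [-1.02, 4.16], [0.16, 2.05], [-2.73, 2.73]. Speed limits (rad/s): [1.89, 1.89, 2.39, 2.39, 3.01, 3.01, 3.01].

INTERFACE

Orientations are given as a 3x3 rotation matrix whose columns are the frame's x, y, z axes.
In Python, from plant import robot, cams gives the robot as it stands.
- The arm moves only by the tool jog_arm, never from a script. Its argument "increments" is a list that holds one entry, the list of rows, each a list of 7 numbers: the finger opening in mm, from 0 to 94, then the shift along the tool's x, y, z as a fraction of full scale, then the turn, a rotation vector about the tool's x, y, z as a fraction of full scale. A call has exactly 8 rows; each row is the pose to reach, as a shift and turn from the pose commanded when the call began, along the tool's axes at that moment, turning the shorter way round; what a row does not reach only later rows make up. Full scale, the value 1, is 100 mm for a shift and 360 degrees for a turn. A row lasts 1/8 s, in which the tool goes at most 62.5 mm and 10.7 degrees, less where a joint would pass 70% of its speed; a pose out of reach is approached as far as the arm can. A call with a number of a shift or a turn outside -1 to 1 is refused whole. A call with a gripper value outside its range is refused whole. The fingers move at their own pace and stop on an object; "force" is the grip in N (left out, the last holds). Time passes only in rows, so rows that repeat a pose let the fingers close, or fill a call up. It gives the time, the measured TCP pose, the force and the opening at its end, in the units of the state.
- robot.get_obs(): the state, without advancing time (a new reading comes with each control period).
- cams.capture(name): name is "scene" or "top" or "wrist"; returns the picture (400x640x3 uint8, blue, green, red); there is no depth.
- cams.camera_params(name): a dict with "vertical_fov" (degrees; the focal length in pixels is half the picture's height over the tangent of half this angle, whatever the lens; pixels are square), "cx", "cy" (the principal point, pixels), "world_from_camera" (4x4, takes a point from camera to world coordinates); the wrist camera has in their place "T_tool_cam" (4x4, takes a point from camera to tool coordinates, whose origin is the TCP and whose axes are the flange's). Camera axes: x right, y down, z forward; pixel columns grow to the right and rows downward; lengths in m; the calibration is good to about 2 mm. A picture is of the moment at which its call begins: read the wrist's pose just before it. camera_params takes no time and is no camera call.
- robot.hand_in(): hands the job in, once; it reports no verdict.
The state is a dict: "clock": time; "q": joint angles; "joint_velocities": joint speeds; "joint_torque": joint torques, N m; "tool_pos": TCP position; "ee_rot": TCP orientation; "force": force on the tool from outside, world axes, zero at the start; "torque": the same for the moment, N m; "opening": finger opening in m.
Only numpy, scipy, OpenCV 4.12 (cv2) and the standard library are available. Lean on these libraries where they do the work, as an engineer would, in place of code of your own. Each camera call takes 0.05 s, during which the arm holds its last target.

TASK

Refill the laundry scale filter: use the large yellow scoop to tip every glass ball from the white tray into the steel filter pot, never touching the balls with the gripper. Once they are all in, put the lid squarely on the pot, swing the clamp arm fully in over it and turn the black clamp handle clockwise just until the brass tab pops out, without overtightening it. Leave the scoop standing upright on the beige saucer again, and leave the cup, the probe and the small scoop where they are.

Things in the scene. Friction and masses are not known exactly. Their poses are not given: they have to be found in the camera images.
- filter: Fixed scale filter: open round stainless pot, outer diameter 130 mm, inner 118 mm, rim 90 mm above the counter, inner floor at 16 mm, on a dark plate 150 mm square. Origin on the counter under the pot's centre, z up. A clamp post (26 mm diameter, about 196 mm high) stands 115 mm from the pot's axis in the -y direction of this frame.
- boom (a joint): Clamp arm: grey level beam 26 mm wide, 177 to 193 mm above the counter, reaching 130 mm from the post about which it swings (0.12 N m friction; stays where left). 0 = fully in, at its stop, screw over the pot's centre, beam along the filter's +y; grows to 2.0 rad swinging out, clockwise from above (1.57: along the filter's +x). Starts at 1.15 to 1.55. Screw and tab ride on it 115 mm from the post's axis.
- boom_beam (a point): Point in the middle of the beam, 70 mm from the post's axis towards the screw, 185 mm up.
- knob (a joint): Angle of the clamp screw, rad: starts at 0 to 2, grows clockwise seen from above. The screw sinks 3 mm per rad and stays where left; turning takes about 0.15 N m. With the lid seated and the arm fully in, the rubber pad under the screw meets the lid's boss at about 4.7 rad and the tab pops at about 6.3 rad.
- knob_grip (a point): Centre of the clamp's handle: a black upright flat bar 64 mm long, 12 mm thick, 28 mm high; x of this frame lies along its length, z up. Its underside is 44 mm above the arm's top face when the screw is at 0; it sinks with the screw.
- pad (a joint): How far the pad's spring is compressed, m: 0 when free, 0.011 at most; 3600 N/m. The tab pops at about 0.005 (18 N); above 0.009 the clamp is overtightened.
- tab (a joint): Brass indicator tab at the outer end of the clamp, under the beam: 0 = in, 0.016 m = popped out along the beam, away from the post. Held by a catch until the set force, then it springs out and stays out.
- lid: Loose round steel lid, 0.3 kg: disc 132 mm diameter, from 10 to 18 mm above the underside; below it a spigot 104 mm diameter, 10 mm deep, that drops into the pot; on top a round boss 36 mm diameter, 18 to 46 mm above the underside, to hold it by, on which the clamp presses. Origin at the centre of the underside, z up; 80 mm above the counter when seated.
- tray: Fixed white tray with the balls: inner width 86 mm (y), floor 4 mm thick, flat from x = -94 to +151 mm; side walls and +x end wall 60 mm high, 4 mm thick. The -x end is a ramp leaning outward, 60 degrees from level, 70 mm high, its foot at x = -94 mm: balls pushed against it ride up and roll back into a scoop held under them. Origin on the counter, mid-width, z up.
- ball0: Glass scale-inhibitor ball, 32 mm diameter, 40 g, in the tray's -x half. Origin at its lowest point as built, and it turns as it rolls: use point ball0_center. May be absent.
- ball0_center (a point): Centre of this ball. Absent if the ball is.
- ball1_center (a point): Centre of another such ball (may be absent).
- ball2_center (a point): Centre of another such ball (may be absent).
- ball3_center (a point): Centre of another such ball (may be absent).
- saucer: Fixed flat beige saucer, 156 mm diameter, 8 mm high with a flat top. Origin on the counter under its centre.
- scoop: Large yellow scoop, 0.13 kg, on the saucer: flat floor 96 x 76 mm (x, y), 2.5 mm thick, open mouth at x = -48 mm, side walls 36 mm high from x = -26 mm back to the back wall (42 mm high) at x = +48 mm. Behind it an upright handle, 14 mm thick in x (48 to 62 mm), 36 mm wide in y, up to 125 mm. Origin on the underside, centre of the floor, z up. Pinch the handle across its thickness. Holds 4 balls.
- cup: Bystander: stainless mixing cup, 76 mm diameter, 85 mm high. Origin under its centre. Leave alone.
- probe: Bystander: black rubber-tipped probe, 140 mm long along its x, lying down. Leave alone.
- small_scoop: Bystander: small yellow scoop, 50 x 44 mm pan with a level handle 80 mm long. Leave alone.
- ball1: Another such ball (may be absent); use point ball1_center for its place.
- ball2: Another such ball (may be absent); use point ball2_center for its place.
- ball3: Another such ball (may be absent); use point ball3_center for its place.
Mind the look-alikes: they are no part of the job. Leave any green look-alike of the lid alone.

How it is judged:
By the outcome, as a careful person would: the job done as asked, in the order asked, and still so for the second after the job is handed in, with the robot touching nothing.
Of ball0, ball1, ball2, ball3 only 2 to 4 are there at a start; the rules pass over those that are not, and their reading is None.
At some moment in a run one of lid, scoop may be knocked a few centimetres aside while the robot is not near it.
It also fails if it takes over 210 s, if anything falls off the work surface, if the arm or the gripper's body presses on something with over 40 N, if the wrist force passes 120 N, or if a joint passes its speed limit or range.

## Working session

There is one attempt and no reset: what is moved stays moved. The work goes in short steps, Python scripts to look and compute and a tool call to move; the robot and the scene stay as the last step left them, time stands still between calls to the robot, and variables do not carry over. Pictures are saved under pics/ and viewed, and the job is handed in when it is done.

Besides the shell and the picture viewer there is one more tool, called after "Request:" as name([rows], argument=value, ...), one row to a line, values as JSON. jog_arm: Moves the arm, as the interface text tells. Shift numbers are shares of 100 mm and turn numbers shares of 360 degrees, none past 1 either way. Its arguments: {"type":"object","properties":{"increments":{"type":"array","items":{"type":"array","items":{"type":"array","items":{"type":"number"}}}},"force":{"type":"number"}},"required":["increments"]}

```bash
ls; mkdir -p pics
python3 - <<'E'
from plant import robot,cams
import cv2,numpy as np
np.set_printoptions(precision=4,suppress=True)
o=robot.get_obs();print({k:np.round(v,4) for k,v in o.items()}, robot.tcp_to_tips)
for n in ("scene","top","wrist"):
    cv2.imwrite(f"pics/a_{n}.png",cams.capture(n));print(n,cams.camera_params(n))
E
```

```text
pics
{'clock': np.float64(0.0), 'q': array([-1.4875,  0.4267,  0.0738,  1.6066, -0.0341,  1.1108, -0.0671]), 'joint_velocities': array([-0.0007, -0.0018,  0.0011,  0.0001, -0.0017, -0.002 , -0.0018]), 'joint_torque': array([ -0.0009, -93.5844,   3.666 , -45.4184,  -0.0489,   0.0203,
         0.0002]), 'tool_pos': array([0.1556, 0.6563, 0.1853]), 'ee_rot': array([[-0.973 ,  0.2307, -0.0002],
       [ 0.2307,  0.973 , -0.0013],
       [-0.0001, -0.0013, -1.    ]]), 'force': array([ 0.9718, -0.4223,  0.3558]), 'torque': array([-0.0165,  0.0113,  0.0122]), 'opening': np.float64(0.094)} 0.014
scene {'vertical_fov': 49.81752691364855, 'cx': 321.89155858904877, 'cy': 201.16113092657477, 'world_from_camera': array([[ 0.2821,  0.6368, -0.7176,  1.3672],
       [ 0.9593, -0.1791,  0.2182, -0.2349],
       [ 0.0104, -0.7499, -0.6615,  0.941 ],
       [ 0.    ,  0.    ,  0.    ,  1.    ]])}
top {'vertical_fov': 53.90214762568248, 'cx': 317.2703456448856, 'cy': 203.89708021394438, 'world_from_camera': array([[-0.0722, -0.9768,  0.2018,  0.2852],
       [-0.9974,  0.0706, -0.0153,  0.0546],
       [ 0.0007, -0.2024, -0.9793,  1.2954],
       [ 0.    ,  0.    ,  0.    ,  1.    ]])}
wrist {'vertical_fov': 66.98669787626544, 'cx': 318.4213135353017, 'cy': 200.68792458517933, 'T_tool_cam': array([[-0.0001, -0.9572, -0.2894,  0.0848],
       [ 1.    ,  0.    , -0.0004,  0.0006],
       [ 0.0004, -0.2894,  0.9572, -0.2011],
       [ 0.    ,  0.    ,  0.    ,  1.    ]])}
```

View pics/a_scene.png

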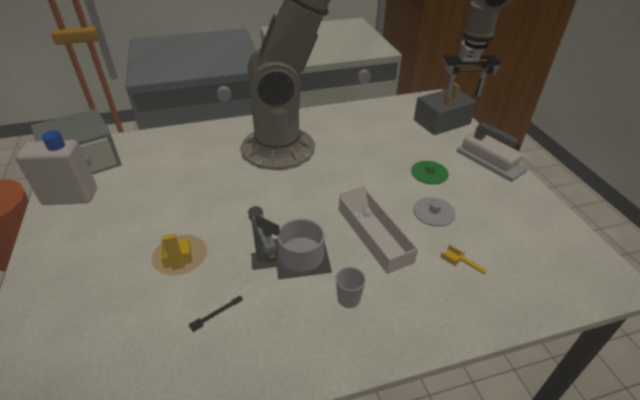

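View pics/a_top.png

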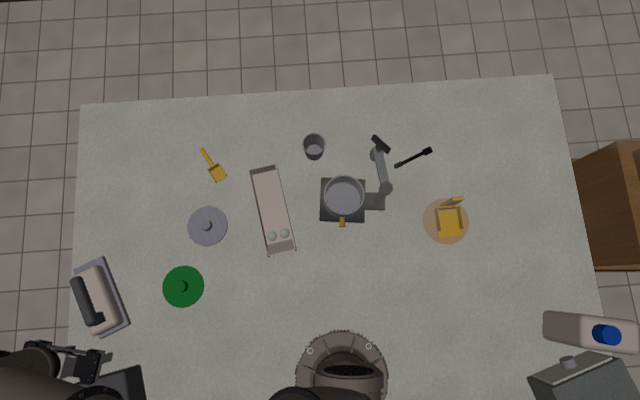

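View pics/a_wrist.png

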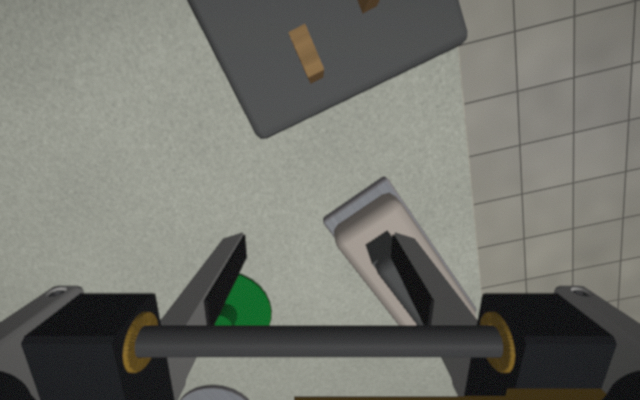

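The scene and top views show the lid at top (208,226), the tray with two balls at (271,236) and (285,233), and the pot at (343,196). They also show the post at about (387,187), the knob at (380,143), the scoop at (450,220) on the saucer, and the green look-alike lid at (183,286). Next I'll get coarse positions.

```bash
cat > h.py <<'E'
import numpy as np,cv2
from scipy.spatial.transform import Rotation as R
np.set_printoptions(precision=4,suppress=True)
from plant import robot,cams
def K(p): 
    f=200/np.tan(np.radians(p['vertical_fov']/2)); return f,p['cx'],p['cy']
def cam(n,o=None):
    p=cams.camera_params(n)
    if n=='wrist':
        o=o or robot.get_obs(); T=np.eye(4);T[:3,:3]=o['ee_rot'];T[:3,3]=o['tool_pos'];T=T@p['T_tool_cam']
    else: T=p['world_from_camera']
    return K(p),np.array(T)
def ray(c,u,v):
    (f,cx,cy),T=c; d=T[:3,:3]@np.array([(u-cx)/f,(v-cy)/f,1]); return T[:3,3],d/np.linalg.norm(d)
def onz(c,u,v,z):
    o,d=ray(c,u,v); return o+d*(z-o[2])/d[2]
def proj(c,p):
    (f,cx,cy),T=c; q=T[:3,:3].T@(np.asarray(p)-T[:3,3]); return np.array([cx+f*q[0]/q[2],cy+f*q[1]/q[2]])
def snap(n,name):
    o=robot.get_obs(); c=cam(n,o); im=cams.capture(n); cv2.imwrite(f'pics/{name}.png',im); np.save(f'pics/{name}.npy',c[1]); return im,c
def down(yaw):  # tool pointing down, tool y axis at world angle yaw+90deg... x axis at yaw
    x=np.array([np.cos(yaw),np.sin(yaw),0]); z=np.array([0,0,-1.]); return np.column_stack([x,np.cross(z,x),z])
def delta(pos,rot,frompos=None,fromrot=None):
    o=robot.get_obs(); p=o['tool_pos'] if frompos is None else np.asarray(frompos); r=o['ee_rot'] if fromrot is None else fromrot
    s=r.T@(np.asarray(pos)-p)/0.1; w=R.from_matrix(r.T@rot).as_rotvec()/(2*np.pi)
    print('shift',np.round(s,3),'turn',np.round(w,4),'| at',np.round(p,4),'x-yaw',np.round(np.degrees(np.arctan2(r[1,0],r[0,0])),2)); return s,w
def st():
    o=robot.get_obs(); print('t',round(float(o['clock']),2),'pos',o['tool_pos'],'op',round(float(o['opening']),4),'F',np.round(o['force'],1),'T',np.round(o['torque'],2),'q',np.round(o['q'],2)); return o
E
python3 - <<'E'
from h import *
import cv2
c=cam('top'); 
def P(n,u,v,z): print(n,onz(c,u,v,z))
P('lid boss',208,224,.046);P('lid disc',208,226,.018)
P('pot',343.5,195,.09);P('post',387,187,.196);P('knob',380,143,.25)
P('ball',271,236,.02);P('ball',285,233,.02)
P('scoop handle',455,200,.12);P('saucer',446,221,.008);P('scoop floor',450,221,0.05)
for u,v in((250,168),(276,164),(269,255),(296,249)):P('tray',u,v,.062)
im=cv2.imread('pics/a_top.png'); cv2.imwrite('pics/b.png',cv2.resize(im[120:270,190:480],None,fx=2.7,fy=2.7,interpolation=cv2.INTER_CUBIC))
im=cv2.imread('pics/a_scene.png'); cv2.imwrite('pics/b2.png',cv2.resize(im[150:320,140:470],None,fx=2.4,fy=2.4,interpolation=cv2.INTER_CUBIC))
E
```

```text
lid boss [0.5023 0.3896 0.046 ]
lid disc [0.5005 0.3973 0.018 ]
pot [ 0.5562 -0.0485  0.09  ]
post [ 0.5469 -0.1664  0.196 ]
knob [ 0.6619 -0.1497  0.25  ]
ball [0.4525 0.1927 0.02  ]
ball [0.459  0.1467 0.02  ]
scoop handle [ 0.5092 -0.3847  0.12  ]
saucer [ 0.4621 -0.3866  0.008 ]
scoop floor [ 0.4554 -0.385   0.05  ]
tray [0.6745 0.2457 0.062 ]
tray [0.682  0.1604 0.062 ]
tray [0.388  0.1973 0.062 ]
tray [0.4005 0.1122 0.062 ]
```

View pics/b.png

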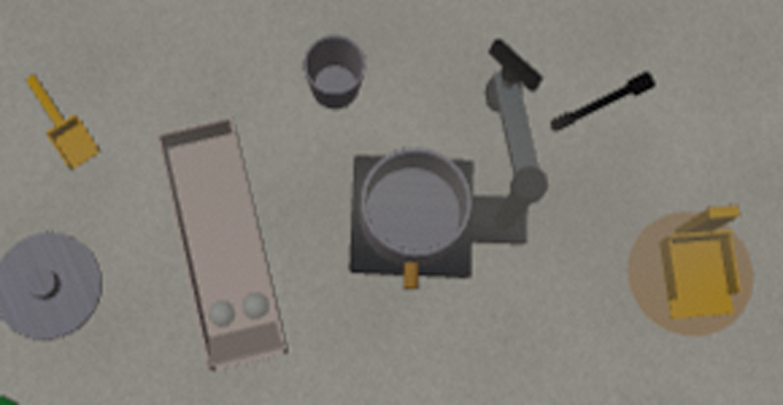

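View pics/b2.png

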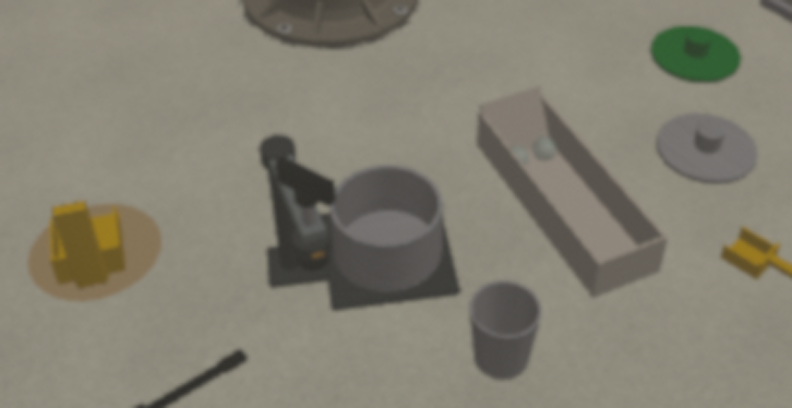

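Only two balls show. Coarse estimates put the pot at (0.556,-0.049), the tray at about 9.6° yaw with its ramp towards the robot, and the scoop handle at about (0.51,-0.385). I'll head for the scoop by way of the lid and tray.

Request:
jog_arm([
  [[94,-0.16,-0.12,-0.16,0,0,0.01],[94,-0.33,-0.25,-0.33,0,0,0.02],[94,-0.5,-0.37,-0.5,0,0,0.03],[94,-0.66,-0.5,-0.66,0,0,0.04],[94,-0.83,-0.62,-0.83,0,0,0.05],[94,-1,-0.75,-1,0,0,0.06],[94,-1,-0.75,-1,0,0,0.06],[94,-1,-0.75,-1,0,0,0.06]],
])

```text
clock: 1.15
tool_pos: [0.2352, 0.5608, 0.2857]
ee_rot: [[-0.82, 0.572, -0.0], [0.572, 0.82, -0.0], [0.0, -0.0, -1.0]]
force: [-0.4, 1.2, 0.5]
opening: 0.0935
```

Run:
```python
from h import *
st(); delta([0.42,0.42,0.38],down(np.radians(110)))
```

```text
t 1.15 pos [0.2352 0.5608 0.2857] op 0.0935 F [-0.4  1.2  0.5] T [-0.02  0.06 -0.03] q [-1.43  0.24  0.18  1.65 -0.05  1.26 -0.27]
shift [-2.321 -0.098 -0.943] turn [-0.0001 -0.      0.0975] | at [0.2352 0.5608 0.2857] x-yaw 145.11
```

Request:
jog_arm([
  [[94,-0.16,-0.02,-0.16,0,0,0.008],[94,-0.33,-0.03,-0.33,0,0,0.016],[94,-0.5,-0.04,-0.5,0,0,0.024],[94,-0.66,-0.05,-0.6,0,0,0.032],[94,-0.83,-0.06,-0.8,0,0,0.04],[94,-1,-0.08,-0.9,0,0,0.05],[94,-1,-0.08,-0.9,0,0,0.05],[94,-1,-0.08,-0.9,0,0,0.05]],
])

```text
clock: 2.15
tool_pos: [0.3125, 0.497, 0.3753]
ee_rot: [[-0.603, 0.797, -0.001], [0.797, 0.603, -0.001], [-0.0, -0.001, -1.0]]
force: [-0.4, -0.5, -0.9]
opening: 0.0941
```

Request:
jog_arm([
  [[94,-0.16,-0.05,0,0,0,0.008],[94,-0.33,-0.1,0,0,0,0.016],[94,-0.5,-0.15,0,0,0,0.024],[94,-0.66,-0.2,0,0,0,0.032],[94,-0.83,-0.25,0,0,0,0.04],[94,-1,-0.3,0,0,0,0.05],[94,-1,-0.3,0,0,0,0.05],[94,-1,-0.3,0,0,0,0.05]],
])

```text
clock: 3.15
tool_pos: [0.3491, 0.3994, 0.376]
ee_rot: [[-0.328, 0.945, -0.0], [0.945, 0.328, 0.0], [0.0, -0.0, -1.0]]
force: [-0.6, -0.0, -1.2]
opening: 0.0939
```

Run:
```python
from h import *
st(); snap('wrist','c1'); delta([0.55,0.1,0.4],down(np.radians(90)))
```

```text
t 3.15 pos [0.3491 0.3994 0.376 ] op 0.0939 F [-0.6 -0.  -1.2] T [-0.05  0.07 -0.  ] q [-1.3   0.06  0.35  1.67 -0.02  1.41 -0.61]
shift [-3.489  0.916 -0.241] turn [-0.      0.      0.0532] | at [0.3491 0.3996 0.3759] x-yaw 109.15
```

View pics/c1.png

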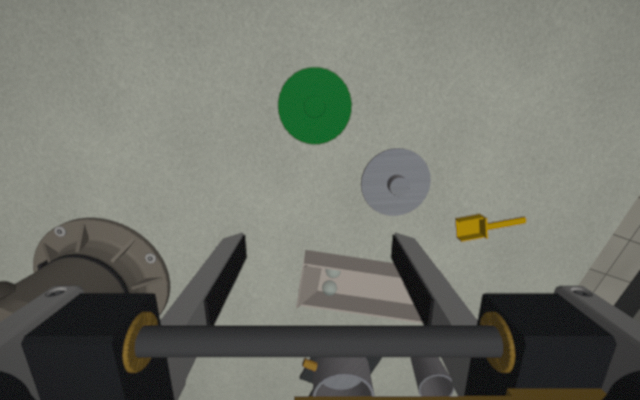

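The wrist view shows the lid disc at (396,182), the tray balls at (333,271) and (330,287), and the pot at (343,385). On towards the scoop.

Request:
jog_arm([
  [[94,-0.16,0.06,0,0,0,0.006],[94,-0.33,0.12,-0.05,0,0,0.012],[94,-0.5,0.18,-0.1,0,0,0.018],[94,-0.66,0.24,-0.15,0,0,0.024],[94,-0.83,0.3,-0.2,0,0,0.03],[94,-1,0.4,-0.2,0,0,0.03],[94,-1,0.4,-0.2,0,0,0.03],[94,-1,0.4,-0.2,0,0,0.03]],
])

```text
clock: 4.2
tool_pos: [0.4196, 0.3178, 0.3959]
ee_rot: [[-0.144, 0.99, -0.0], [0.99, 0.144, -0.0], [-0.0, -0.0, -1.0]]
force: [-0.5, 1.1, -0.4]
opening: 0.0938
```

Request:
jog_arm([
  [[94,-0.16,0.06,0,0,0,0.004],[94,-0.33,0.12,0,0,0,0.008],[94,-0.5,0.18,0,0,0,0.012],[94,-0.66,0.24,0,0,0,0.016],[94,-0.83,0.3,0,0,0,0.02],[94,-1,0.4,0,0,0,0.023],[94,-1,0.4,0,0,0,0.023],[94,-1,0.4,0,0,0,0.023]],
])

```text
clock: 5.2
tool_pos: [0.4737, 0.2247, 0.3958]
ee_rot: [[-0.0, 1.0, -0.0], [1.0, 0.0, -0.0], [-0.0, -0.0, -1.0]]
force: [-1.0, 0.4, 0.3]
opening: 0.0942
```

Run:
```python
from h import *
st(); snap('wrist','c2'); delta([0.5,-0.385,0.4],down(np.radians(90)))
```

```text
t 5.2 pos [0.4737 0.2247 0.3958] op 0.0942 F [-1.   0.4  0.3] T [-0.04  0.06  0.01] q [-1.09  0.04  0.55  1.66 -0.02  1.45 -0.54]
shift [-6.099  0.26  -0.041] turn [-0.      0.      0.0001] | at [0.4736 0.2249 0.3959] x-yaw 90.03
```

View pics/c2.png

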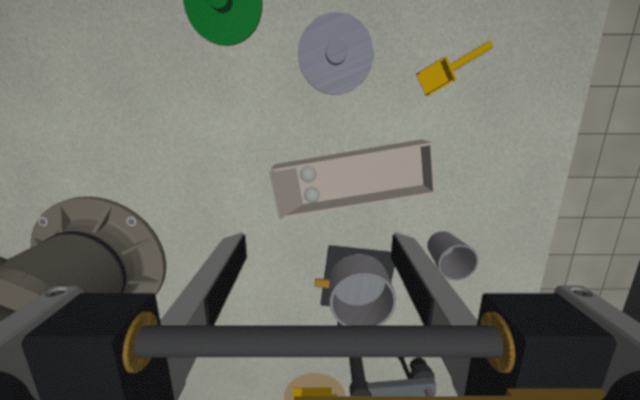

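Request:
jog_arm([
  [[94,-0.2,0,0,0,0,0],[94,-0.4,0,0,0,0,0],[94,-0.6,0.0,0,0,0,0],[94,-0.8,0,0,0,0,0],[94,-1,0,0,0,0,0],[94,-1,0,0,0,0,0],[94,-1,0,0,0,0,0],[94,-1,0,0,0,0,0]],
])

```text
clock: 6.25
tool_pos: [0.4737, 0.125, 0.3958]
ee_rot: [[-0.001, 1.0, -0.0], [1.0, 0.001, -0.0], [-0.0, -0.0, -1.0]]
force: [0.2, -1.0, -0.1]
opening: 0.094
```

Run:
```python
from h import *
st(); snap('wrist','c3')
```

```text
t 6.25 pos [0.4737 0.125  0.3958] op 0.094 F [ 0.2 -1.  -0.1] T [-0.03  0.07 -0.06] q [-1.02 -0.05  0.61  1.72  0.03  1.46 -0.41]
```

Request:
jog_arm([
  [[94,-0.2,0,0,0,0,0],[94,-0.4,0,0,0,0,0],[94,-0.6,0.0,0,0,0,0],[94,-0.8,0,0,0,0,0],[94,-1,0,0,0,0,0],[94,-1,0,0,0,0,0],[94,-1,0,0,0,0,0],[94,-1,0,0,0,0,0]],
])

```text
clock: 7.3
tool_pos: [0.4738, 0.025, 0.3959]
ee_rot: [[-0.001, 1.0, -0.0], [1.0, 0.001, -0.0], [-0.0, -0.0, -1.0]]
force: [0.0, -0.3, -0.3]
opening: 0.0939
```

Run:
```python
from h import *
st(); snap('wrist','c4')
```

```text
t 7.3 pos [0.4738 0.025  0.3959] op 0.0939 F [ 0.  -0.3 -0.3] T [-0.11  0.05  0.02] q [-0.95 -0.1   0.7   1.76  0.07  1.46 -0.25]
```

Request:
jog_arm([
  [[94,-0.2,0,0,0,0,0],[94,-0.4,0,0,0,0,0],[94,-0.6,0.0,0,0,0,0],[94,-0.8,0,0,0,0,0],[94,-1,0,0,0,0,0],[94,-1,0,0,0,0,0],[94,-1,0,0,0,0,0],[94,-1,0,0,0,0,0]],
])

```text
clock: 8.35
tool_pos: [0.4738, -0.0751, 0.3959]
ee_rot: [[-0.001, 1.0, -0.0], [1.0, 0.001, -0.0], [-0.0, -0.0, -1.0]]
force: [0.0, 0.2, -0.5]
opening: 0.0939
```

Run:
```python
from h import *
st(); snap('wrist','c5')
```

```text
t 8.35 pos [ 0.4738 -0.0751  0.3959] op 0.0939 F [ 0.   0.2 -0.5] T [-0.12  0.05  0.01] q [-0.87 -0.11  0.83  1.75  0.08  1.47 -0.05]
```

View pics/c3.png

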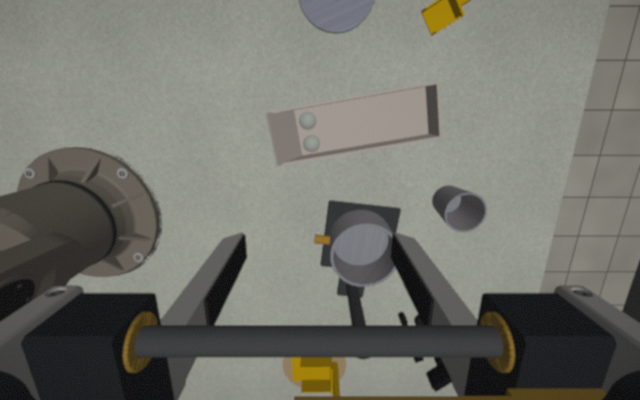

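View pics/c4.png

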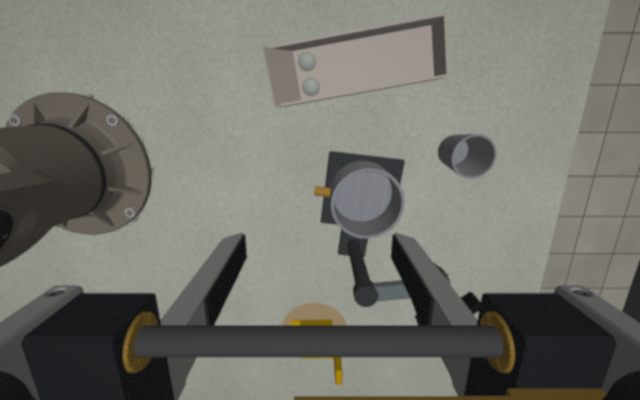

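View pics/c5.png

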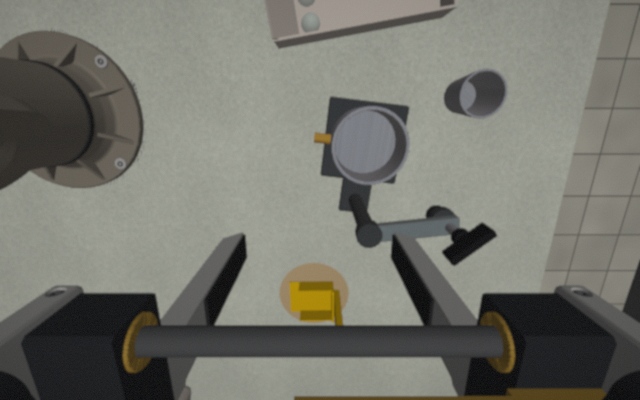

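Request:
jog_arm([
  [[94,-0.2,0,0,0,0,0],[94,-0.4,0,0,0,0,0],[94,-0.6,0.0,0,0,0,0],[94,-0.8,0,0,0,0,0],[94,-1,0,0,0,0,0],[94,-1,0,0,0,0,0],[94,-1,0,0,0,0,0],[94,-1,0,0,0,0,0]],
])

```text
clock: 9.4
tool_pos: [0.4739, -0.1747, 0.3959]
ee_rot: [[-0.001, 1.0, -0.0], [1.0, 0.001, 0.0], [0.0, -0.0, -1.0]]
force: [0.5, 0.3, 0.4]
opening: 0.0937
```

Request:
jog_arm([
  [[94,-0.2,0,0,0,0,0],[94,-0.4,0,0,0,0,0],[94,-0.6,0.0,0,0,0,0],[94,-0.8,0,0,0,0,0],[94,-1,0,0,0,0,0],[94,-1,0,0,0,0,0],[94,-1,0,0,0,0,0],[94,-1,0,0,0,0,0]],
])

```text
clock: 10.4
tool_pos: [0.474, -0.2747, 0.396]
ee_rot: [[-0.001, 1.0, 0.0], [1.0, 0.001, 0.001], [0.001, 0.0, -1.0]]
force: [-0.1, -0.1, 0.4]
opening: 0.0938
```

Run:
```python
from h import *
st(); snap('wrist','c6')
import cv2
a=cv2.imread('pics/c3.png')[70:180,250:460]; cv2.imwrite('pics/d3.png',cv2.resize(a,None,fx=3.8,fy=3.8,interpolation=cv2.INTER_CUBIC))
a=cv2.imread('pics/c5.png')[80:280,300:520]; cv2.imwrite('pics/d5.png',cv2.resize(a,None,fx=3,fy=3,interpolation=cv2.INTER_CUBIC))
a=cv2.imread('pics/c6.png')[100:330,200:450]; cv2.imwrite('pics/d6.png',cv2.resize(a,None,fx=2.6,fy=2.6,interpolation=cv2.INTER_CUBIC))
```

```text
t 10.4 pos [ 0.474  -0.2747  0.396 ] op 0.0938 F [-0.1 -0.1  0.4] T [-0.05  0.06  0.05] q [-0.59  0.14  1.15  1.63 -0.13  1.46  0.57]
```

View pics/d3.png

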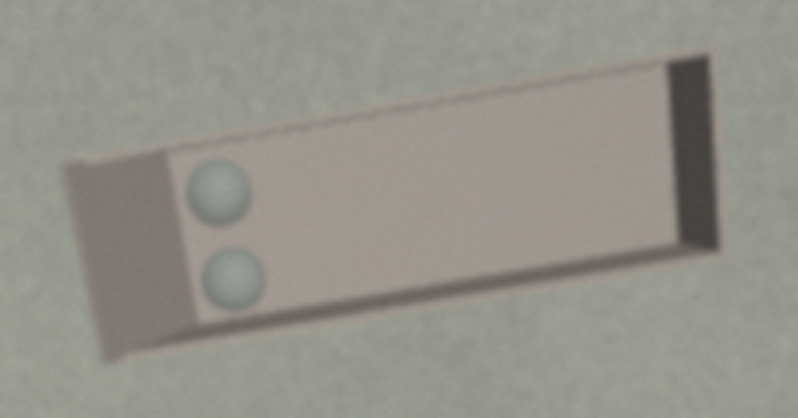

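View pics/d5.png

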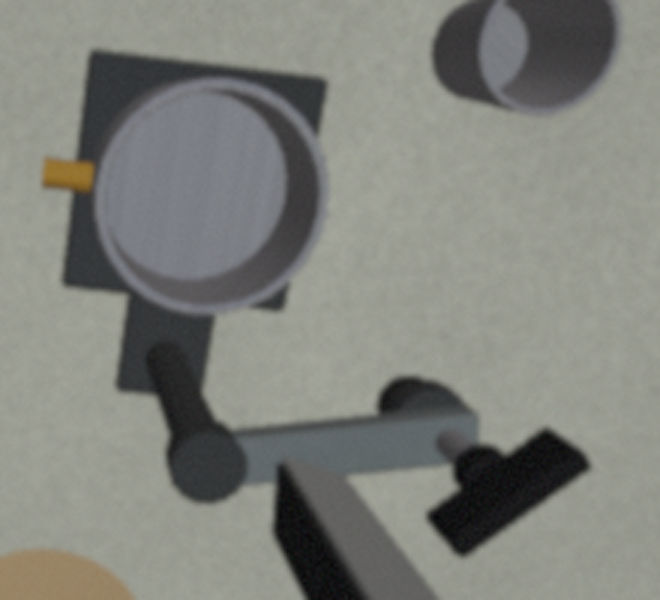

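View pics/d6.png

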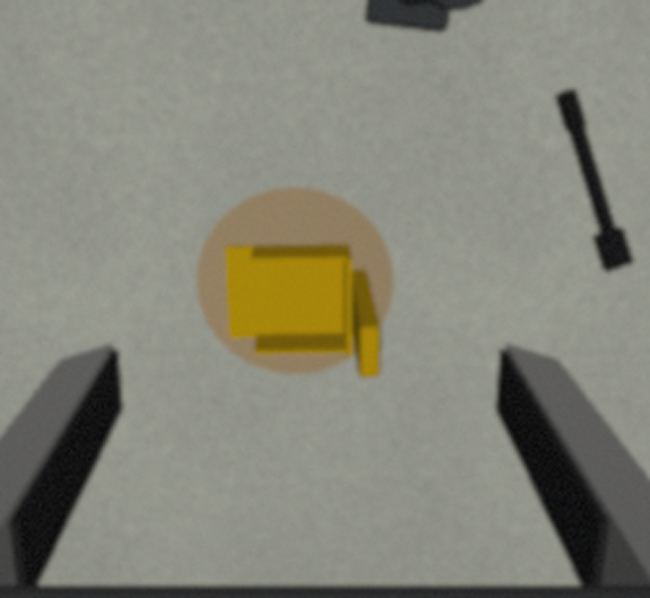

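Crop readings: the scoop handle's top face is at crop d6 (370,350), and the mouth corners are at (227,248) and (230,338). The tray ramp foot runs (168,152) to (197,322), the balls are at (220,192) and (234,278), and the post top is at about (207,460). Converting those to world points.

```bash
cat > m1.py <<'E'
from h import *
k=K(cams.camera_params('wrist'))
def C(n): return (k,np.load(f'pics/{n}.npy'))
def px(c,u,v,z): return onz(C(c[0]),u/c[3]+c[1],v/c[3]+c[2],z)
d3=('c3',250,70,3.8);d5=('c5',300,80,3.);d6=('c6',200,100,2.6)
def ang(a,b): d=b-a; return np.degrees(np.arctan2(d[1],d[0])),np.linalg.norm(d)
if __name__=='__main__':
    h=[px(d6,*p,.133) for p in((360,326),(379,324),(381,375),(362,377))];print('handle',np.mean(h,0),ang((h[3]+h[2])/2,(h[0]+h[1])/2))
    m=[px(d6,*p,.0105) for p in((227,247),(230,338))];print('mouth',np.mean(m,0),ang(m[1],m[0]),m)
    w=[px(d6,*p,.050) for p in((351,246),(352,355))];print('backwall',np.mean(w,0),ang(w[1],w[0]))
    r=[px(d3,*p,.004) for p in((168,152),(197,322),(667,62),(680,245))];print('tray floor',r, ang(r[1],r[0]),ang(r[3],r[2]),ang(r[0],r[2]),ang(r[1],r[3]))
    r=[px(d3,*p,.060) for p in((708,54),(719,250))];print('tray end top',r,ang(*r),'rim left', px(d3,168,151,.06),px(d3,120,354,.06))
    print('balls',px(d3,220,192,.02),px(d3,234,278,.02))
    e=[px(d5,*p,.090) for p in((95,190),(328,190),(210,78),(210,314))];print('pot',e)
    print('post',px(d5,207,460,.196))
    print('plate',[px(d5,*p,.005) for p in((92,51),(327,80),(64,285))])
    print('handle top',[px(d5,*p,.265) for p in((428,516),(548,430),(588,466),(463,555))])
    print('beam end',[px(d5,*p,.193) for p in((475,414),(478,463))])
E
python3 m1.py
```

```text
handle [ 0.5143 -0.389   0.133 ] (np.float64(93.44459589384938), np.float64(0.03529912340531138))
mouth [ 0.4117 -0.3927  0.0105] (np.float64(90.16556505875303), np.float64(0.07593108977523019)) [array([ 0.4116, -0.3547,  0.0105]), array([ 0.4118, -0.4307,  0.0105])]
backwall [ 0.5066 -0.3855  0.05  ] (np.float64(91.46602592089572), np.float64(0.08540262575579531))
tray floor [array([0.4283, 0.2088, 0.004 ]), array([0.4414, 0.1249, 0.004 ]), array([0.6707, 0.2507, 0.004 ]), array([0.6863, 0.1639, 0.004 ])] (np.float64(98.83693089489509), np.float64(0.0849654360073227)) (np.float64(100.15429064848428), np.float64(0.08814795772218191)) (np.float64(9.795808335793556), np.float64(0.2460171289089602)) (np.float64(9.058208271812516), np.float64(0.24801106978060566))
tray end top [array([0.6697, 0.2502, 0.06  ]), array([0.6843, 0.1661, 0.06  ])] (np.float64(-80.14857941533259), np.float64(0.0853578276940913)) rim left [0.4326 0.2094 0.06  ] [0.4079 0.1179 0.06  ]
balls [0.4544 0.1903 0.02  ] [0.4609 0.149  0.02  ]
pot [array([ 0.4958, -0.0438,  0.09  ]), array([ 0.6246, -0.0438,  0.09  ]), array([0.5564, 0.0152, 0.09  ]), array([ 0.5629, -0.1143,  0.09  ])]
post [ 0.5464 -0.16    0.196 ]
plate [array([0.4966, 0.032 , 0.005 ]), array([0.6433, 0.0149, 0.005 ]), array([ 0.4797, -0.1153,  0.005 ])]
handle top [array([ 0.6243, -0.155 ,  0.265 ]), array([ 0.6668, -0.1179,  0.265 ]), array([ 0.6851, -0.1332,  0.265 ]), array([ 0.6407, -0.1726,  0.265 ])]
beam end [array([ 0.6728, -0.1376,  0.193 ]), array([ 0.6776, -0.1627,  0.193 ])]
```

Results so far:
- **Tray:** yaw 9.4°, origin (0.5276,0.1822).
- **Pot:** centre about (0.560,-0.048), filter yaw -6.6°.
- **Boom:** about 1.36 rad.
- **Scoop:** handle at (0.514,-0.389), yaw about 2°.

Descending to the handle.

Request:
jog_arm([
  [[94,-0.16,0.05,0.16,0,0,-0.005],[94,-0.33,0.1,0.33,0,0,-0.005],[94,-0.5,0.2,0.5,0,0,-0.005],[94,-0.66,0.3,0.66,0,0,-0.005],[94,-0.83,0.4,0.83,0,0,-0.005],[94,-1,0.4,1,0,0,-0.005],[94,-1,0.4,1,0,0,-0.005],[94,-1,0.4,1,0,0,-0.005]],
])

```text
clock: 11.45
tool_pos: [0.5139, -0.3751, 0.2967]
ee_rot: [[-0.032, 1.0, 0.001], [1.0, 0.032, 0.0], [-0.0, 0.001, -1.0]]
force: [-0.6, -0.0, 0.1]
opening: 0.094
```

Run:
```python
from h import *
st(); im,c=snap('wrist','e1'); cv2.imwrite('pics/e1b.png',cv2.resize(im[150:400,200:450],None,fx=2.3,fy=2.3))
print(proj(c,[.514,-.389,.133]))
delta([.514,-.389,.105],down(np.radians(91.8)))
```

```text
t 11.45 pos [ 0.5139 -0.3751  0.2967] op 0.094 F [-0.6 -0.   0.1] T [-0.09  0.06  0.01] q [-0.2   0.44  1.04  1.6  -0.38  1.33  0.92]
[317.9043 192.1462]
shift [-0.14  -0.007  1.918] turn [0.0002 0.     0.0001] | at [ 0.5141 -0.375   0.2968] x-yaw 91.82
```

View pics/e1b.png

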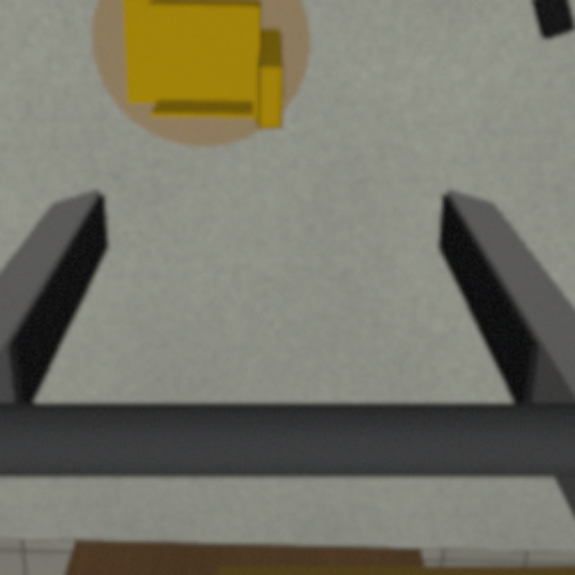

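The handle top appears at (317,192), as predicted. Descending and closing.

Request:
jog_arm([
  [[70,-0.05,0,0.16,0,0,0],[60,-0.1,0,0.33,0,0,0],[60,-0.14,0,0.5,0,0,0],[60,-0.14,0,0.66,0,0,0],[60,-0.14,0,0.83,0,0,0],[60,-0.14,0,1,0,0,0],[60,-0.14,0,1,0,0,0],[60,-0.14,0,1,0,0,0]],
])

```text
clock: 12.5
tool_pos: [0.5142, -0.3899, 0.1964]
ee_rot: [[-0.031, 1.0, 0.0], [1.0, 0.031, -0.0], [-0.0, 0.0, -1.0]]
force: [-0.3, 0.2, 0.6]
opening: 0.0604
```

Request:
jog_arm([
  [[60,0,0,0.16,0,0,0],[60,0,0,0.33,0,0,0],[60,0,0,0.5,0,0,0],[60,0,0,0.66,0,0,0],[60,0,0,0.83,0,0,0],[50,0,0,0.92,0,0,0],[40,0,0,0.92,0,0,0],[30,0,0,0.92,0,0,0]],
])

```text
clock: 13.5
tool_pos: [0.5143, -0.39, 0.1045]
ee_rot: [[-0.031, 1.0, 0.001], [1.0, 0.031, -0.0], [-0.001, 0.001, -1.0]]
force: [-0.3, 0.2, -0.2]
opening: 0.0331
```

Request:
jog_arm([
  [[20,0,0,0,0,0,0],[15,0,0,0,0,0,0],[10,0,0,0,0,0,0],[5,0,0,0,0,0,0],[5,0,0,0,0,0,0],[5,0,0,0,0,0,0],[5,0,0,0,0,0,0],[5,0,0,0,0,0,0]],
], force=40)

```text
clock: 14.5
tool_pos: [0.5142, -0.3899, 0.1043]
ee_rot: [[-0.031, 1.0, 0.0], [1.0, 0.031, -0.0], [-0.0, 0.0, -1.0]]
force: [-0.9, 0.1, 6.2]
opening: 0.0137
```

Run:
```python
from h import *
st(); im,c=snap('wrist','e2')
im,c=snap('scene','e2s'); cv2.imwrite('pics/e2b.png',cv2.resize(im[180:300,100:260],None,fx=3,fy=3))
```

```text
t 14.5 pos [ 0.5142 -0.3899  0.1043] op 0.0137 F [-0.9  0.1  6.2] T [-0.01  0.31  0.  ] q [-0.07  0.62  0.89  1.79 -0.56  1.01  1.07]
```

View pics/e2.png

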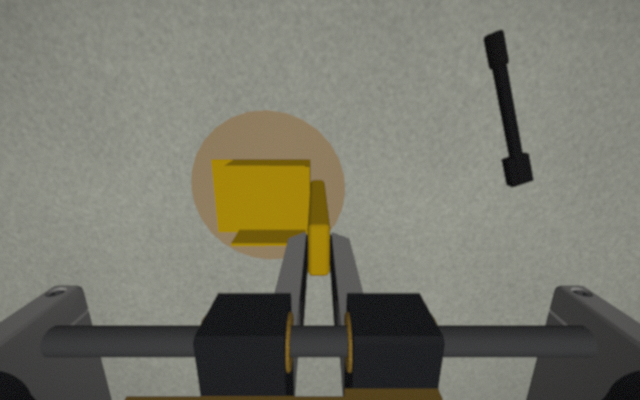

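View pics/e2s.png

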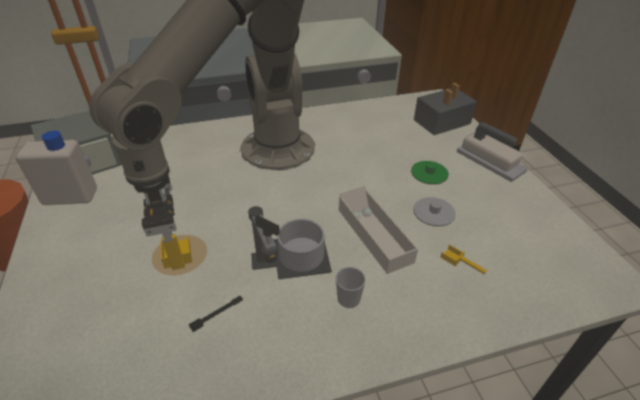

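Run:
```python
from h import *
from m1 import C
c=C('e2')
for v in (225,226,273,274): print(onz(c,319.5,v,.133))
im=cv2.imread('pics/e2.png'); cv2.imwrite('pics/e2c.png',cv2.resize(im[140:300,190:360],None,fx=4,fy=4,interpolation=cv2.INTER_CUBIC))
for p in((212,161),(217,232)):print(onz(c,*p,.0105))
```

```text
[ 0.5144 -0.3722  0.133 ]
[ 0.5144 -0.3729  0.133 ]
[ 0.5155 -0.4052  0.133 ]
[ 0.5155 -0.4059  0.133 ]
[ 0.409  -0.3564  0.0105]
[ 0.4089 -0.4315  0.0105]
```

View pics/e2c.png

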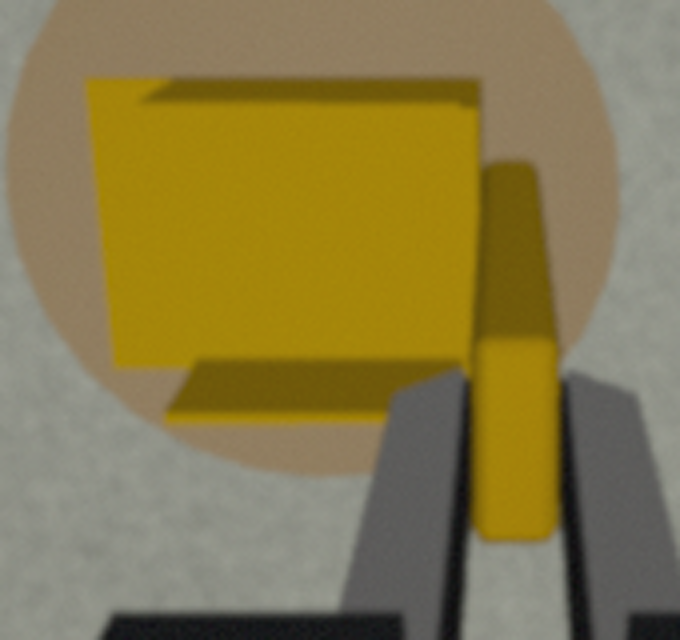

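The scoop is held (opening 13.7 mm). I'll lift it and carry it along x≈0.485, clear of the post.

Request:
jog_arm([
  [[5,0,0,-0.15,0,0,0],[5,0.1,0,-0.3,0,0,0],[5,0.3,-0.05,-0.5,0,0,0],[5,0.5,-0.1,-0.7,0,0,0],[5,0.7,-0.15,-0.85,0,0,0],[5,0.85,-0.25,-1,0,0,0],[5,1,-0.3,-1,0,0,0],[5,1,-0.3,-1,0,0,0]],
])

```text
clock: 15.6
tool_pos: [0.4812, -0.2892, 0.2047]
ee_rot: [[-0.033, 0.999, 0.001], [0.999, 0.033, 0.001], [0.001, 0.001, -1.0]]
force: [-0.4, -0.9, -1.1]
opening: 0.0135
```

Request:
jog_arm([
  [[5,0.1,0,-0.1,0,0,-0.003],[5,0.25,0,-0.2,0,0,-0.006],[5,0.4,0,-0.3,0,0,-0.009],[5,0.55,0,-0.4,0,0,-0.012],[5,0.7,0,-0.45,0,0,-0.015],[5,0.85,0,-0.45,0,0,-0.018],[5,1,0,-0.45,0,0,-0.021],[5,1,0,-0.45,0,0,-0.021]],
])

```text
clock: 16.6
tool_pos: [0.4782, -0.19, 0.2495]
ee_rot: [[-0.164, 0.986, 0.001], [0.986, 0.164, 0.0], [0.0, 0.001, -1.0]]
force: [-0.3, 0.0, -1.2]
opening: 0.0135
```

Run:
```python
from h import *
st(); delta([.485,.1,.25],down(np.radians(99.4)))
```

```text
t 16.6 pos [ 0.4782 -0.19    0.2495] op 0.0135 F [-0.3  0.  -1.2] T [-0.13 -0.01  0.  ] q [-0.75  0.17  1.15  1.93 -0.17  1.15  0.63]
shift [ 2.849  0.543 -0.004] turn [ 0.0001 -0.0001  0.0001] | at [ 0.4782 -0.19    0.2495] x-yaw 99.45
```

Request:
jog_arm([
  [[5,0.15,0,0,0,0,0],[5,0.3,0,0,0,0,0],[5,0.45,0,0,0,0,0],[5,0.6,0,0,0,0,0],[5,0.75,0,0,0,0,0],[5,0.9,0.1,0,0,0,0],[5,1,0.16,0,0,0,0],[5,1,0.16,0,0,0,0]],
])

```text
clock: 17.6
tool_pos: [0.4779, -0.0891, 0.2489]
ee_rot: [[-0.163, 0.987, -0.0], [0.987, 0.163, -0.001], [-0.001, -0.001, -1.0]]
force: [0.2, -0.2, -1.0]
opening: 0.0134
```

Request:
jog_arm([
  [[5,0.15,0.03,0,0,0,0],[5,0.3,0.06,0,0,0,0],[5,0.45,0.1,0,0,0,0],[5,0.6,0.14,0,0,0,0],[5,0.75,0.2,0,0,0,0],[5,0.9,0.2,0,0,0,0],[5,1,0.2,0,0,0,0],[5,1,0.2,0,0,0,0]],
])

```text
clock: 18.6
tool_pos: [0.4809, 0.0132, 0.2489]
ee_rot: [[-0.163, 0.987, -0.0], [0.987, 0.163, -0.0], [-0.0, -0.0, -1.0]]
force: [0.5, 0.8, -1.6]
opening: 0.0136
```

Request:
jog_arm([
  [[5,0.15,0.1,0,0,0,0],[5,0.3,0.2,0,0,0,0],[5,0.45,0.35,0,0,0,0],[5,0.6,0.5,0,0,0,0],[5,0.75,0.65,0,0,0,0],[5,0.9,0.8,0,0,0,0],[5,1,0.9,0,0,0,0],[5,1,0.9,0,0,0,0]],
])

```text
clock: 19.6
tool_pos: [0.5538, 0.1265, 0.2485]
ee_rot: [[-0.163, 0.987, -0.0], [0.987, 0.163, -0.001], [-0.001, -0.001, -1.0]]
force: [-0.1, -0.3, -1.0]
opening: 0.0135
```

Run:
```python
from h import *
st(); snap('wrist','f1'); delta([.6065,.1953,.25],down(np.radians(99.4)))
```

```text
t 19.6 pos [0.5538 0.1265 0.2485] op 0.0135 F [-0.1 -0.3 -1. ] T [-0.13  0.06 -0.  ] q [-1.11  0.28  0.96  1.81 -0.25  1.17  0.09]
shift [ 0.602  0.636 -0.015] turn [-0.0001  0.0002 -0.0002] | at [0.5535 0.1256 0.2486] x-yaw 99.34
```

View pics/f1.png

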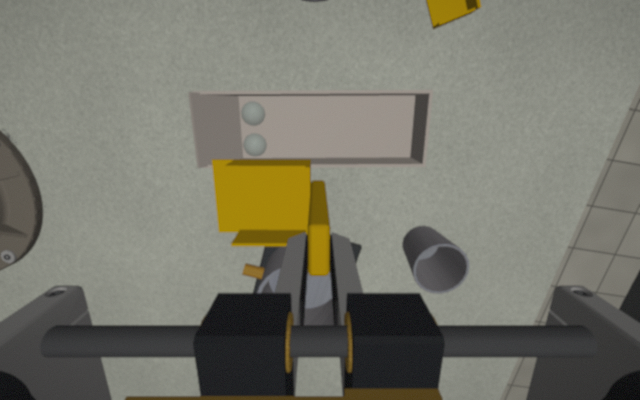

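Run:
```python
from h import *
im=cv2.imread('pics/f1.png'); cv2.imwrite('pics/f1b.png',cv2.resize(im[80:250,180:440],None,fx=3,fy=3,interpolation=cv2.INTER_CUBIC))
```

```text
(no output)
```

View pics/f1b.png

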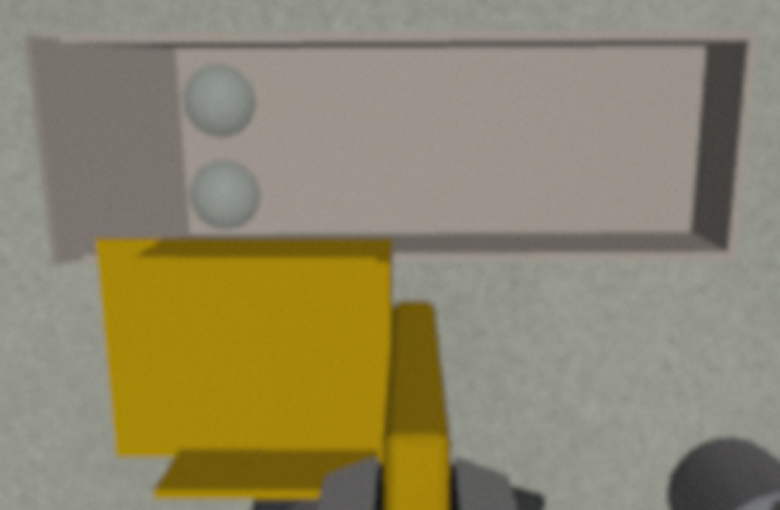

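Run:
```python
from h import *
from m1 import px,ang
d=('f1',180,80,3.)
o=robot.get_obs()
r=[px(d,*p,.004) for p in((178,47),(189,233),(704,45),(692,234))]
print(r,ang(r[1],r[0]),ang(r[3],r[2]),ang(r[0],r[2]),ang(r[1],r[3]))
m=(r[0]+r[1])/2; f=(r[2]+r[3])/2; a=np.radians(ang(m,f)[0]);print('axis',ang(m,f), 'origin', m[:2]+.094*np.array([np.cos(a),np.sin(a)]), f[:2]-.151*np.array([np.cos(a),np.sin(a)]))
print('balls',px(d,220,100,.02),px(d,226,194,.02))
zb=o['tool_pos'][2]-.0963
q=[px(d,*p,zb+.0025) for p in((97,240),(118,455))];print('mouth',q,ang(q[1],q[0]),'to tcp',ang(np.mean(q,0),o['tool_pos']*[1,1,0]+[0,0,zb+.0025]))
q=[px(d,*p,zb+.0025) for p in((118,455),(375,451))];print('floor edge',ang(*q))
```

```text
[array([0.4284, 0.2102, 0.004 ]), array([0.4413, 0.1246, 0.004 ]), array([0.6692, 0.2509, 0.004 ]), array([0.6857, 0.1645, 0.004 ])] (np.float64(98.60934397270972), np.float64(0.08656219264963368)) (np.float64(100.84180117619168), np.float64(0.08793101454221243)) (np.float64(9.590702964897424), np.float64(0.24420842634399684)) (np.float64(9.275880852117972), np.float64(0.24761461427986697))
axis (np.float64(9.432201733900392), np.float64(0.24591059230124654)) origin [0.5276 0.1828] [0.5285 0.183 ]
balls [0.4533 0.1906 0.02  ] [0.4603 0.1488 0.02  ]
mouth [array([0.4454, 0.1467, 0.1548]), array([0.4574, 0.0719, 0.1548])] (np.float64(99.10963256997393), np.float64(0.07569702130338246)) to tcp (np.float64(9.061868171003038), np.float64(0.10339727886598134))
floor edge (np.float64(10.357285521107505), np.float64(0.09014849436867356))
```

Request:
jog_arm([
  [[5,0.15,0.15,0,0,0,0],[5,0.3,0.3,0,0,0,0],[5,0.45,0.45,0,0,0,0],[5,0.61,0.64,0,0,0,0],[5,0.61,0.64,0.2,0,0,0],[5,0.61,0.64,0.4,0,0,0],[5,0.61,0.64,0.6,0,0,0],[5,0.61,0.64,0.6,0,0,0]],
])

```text
clock: 20.65
tool_pos: [0.6057, 0.1958, 0.1872]
ee_rot: [[-0.162, 0.987, -0.002], [0.987, 0.162, -0.001], [-0.001, -0.003, -1.0]]
force: [0.1, -0.5, -1.5]
opening: 0.0137
```

Run:
```python
from h import *
st(); snap('wrist','f2'); delta([.607,.196,.102],down(np.radians(99.43)))
```

```text
t 20.65 pos [0.6057 0.1958 0.1872] op 0.0137 F [ 0.1 -0.5 -1.5] T [-0.1  -0.04 -0.02] q [-1.03  0.48  0.86  1.73 -0.4   1.12  0.11]
shift [0.    0.007 0.865] turn [-0.0002  0.0001 -0.0003] | at [0.6064 0.1959 0.1885] x-yaw 99.31
```

View pics/f2.png

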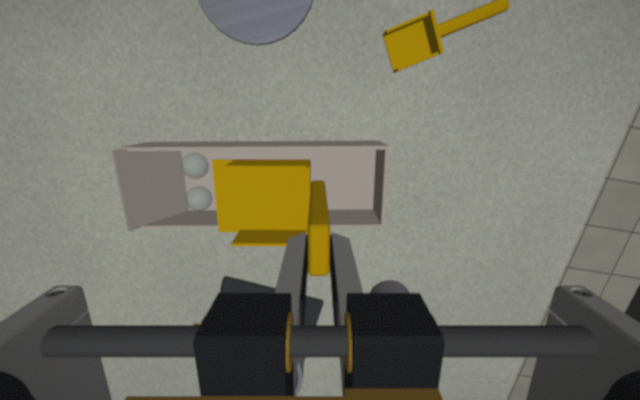

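Request:
jog_arm([
  [[5,0,0,0.15,0,0,0],[5,0,0,0.3,0,0,0],[5,0,0,0.45,0,0,0],[5,0,0,0.6,0,0,0],[5,0,0,0.7,0,0,0],[5,0,0,0.78,0,0,0],[5,0,0,0.83,0,0,0],[5,0,0,0.85,0,0,0]],
])

```text
clock: 21.7
tool_pos: [0.6068, 0.1963, 0.1039]
ee_rot: [[-0.162, 0.987, 0.0], [0.987, 0.162, -0.0], [-0.0, 0.0, -1.0]]
force: [-0.4, 0.1, -0.6]
opening: 0.0131
```

Run:
```python
from h import *
st(); snap('wrist','f3'); delta([.607,.196,.101],down(np.radians(99.43)))
```

```text
t 21.7 pos [0.6068 0.1963 0.1039] op 0.0131 F [-0.4  0.1 -0.6] T [-0.09  0.04 -0.02] q [-0.98  0.57  0.79  1.8  -0.48  0.98  0.17]
shift [-0.004  0.002  0.028] turn [-0.      0.     -0.0003] | at [0.6067 0.1963 0.1038] x-yaw 99.34
```

View pics/f3.png

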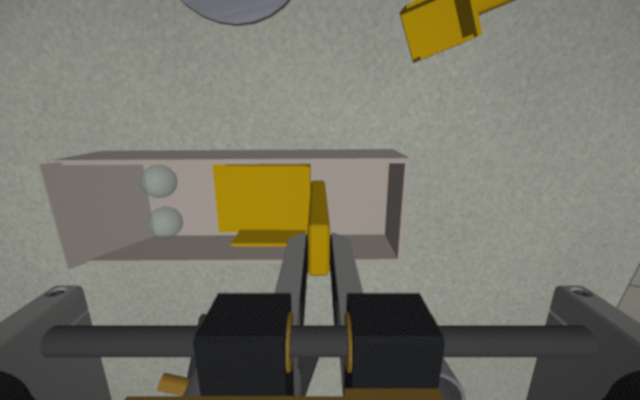

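Request:
jog_arm([
  [[5,0,0,0.02,0,0,0],[5,0,0,0.025,0,0,0],[5,0,-0.06,0.025,0,0,0],[5,0,-0.12,0.025,0,0,0],[5,0,-0.18,0.025,0,0,0],[5,0,-0.24,0.025,0,0,0],[5,0,-0.3,0.025,0,0,0],[5,0,-0.3,0.025,0,0,0]],
])

```text
clock: 22.75
tool_pos: [0.5767, 0.1915, 0.1015]
ee_rot: [[-0.162, 0.987, -0.0], [0.987, 0.162, 0.0], [0.0, -0.0, -1.0]]
force: [0.9, -0.5, -0.4]
opening: 0.0133
```

Run:
```python
from h import *
st(); snap('wrist','f4')
```

```text
t 22.75 pos [0.5767 0.1915 0.1015] op 0.0133 F [ 0.9 -0.5 -0.4] T [-0.09 -0.04  0.02] q [-1.03  0.53  0.81  1.87 -0.47  0.94  0.16]
```

View pics/f4.png

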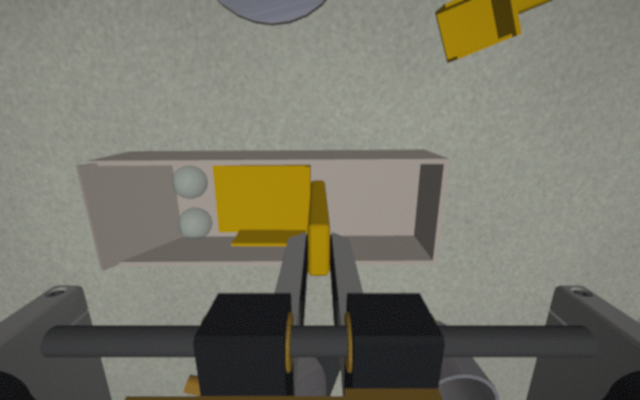

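Request:
jog_arm([
  [[5,0,-0.07,0.008,0,0,0],[5,0,-0.14,0.008,0,0,0],[5,0,-0.2,0.008,0,0,0],[5,0,-0.26,0.008,0,0,0],[5,0,-0.32,0.008,0,0,0],[5,0,-0.37,0.008,0,0,0],[5,0,-0.4,0.008,0,0,0],[5,0,-0.4,0.008,0,0,0]],
])

```text
clock: 23.8
tool_pos: [0.5375, 0.185, 0.1007]
ee_rot: [[-0.162, 0.987, -0.0], [0.987, 0.162, 0.0], [0.0, -0.0, -1.0]]
force: [-0.5, -0.0, -2.3]
opening: 0.0132
```

Run:
```python
from h import *
st(); snap('wrist','f5')
```

```text
t 23.8 pos [0.5375 0.185  0.1007] op 0.0132 F [-0.5 -0.  -2.3] T [-0.03 -0.12  0.03] q [-1.09  0.46  0.83  1.96 -0.44  0.9   0.14]
```

View pics/f5.png

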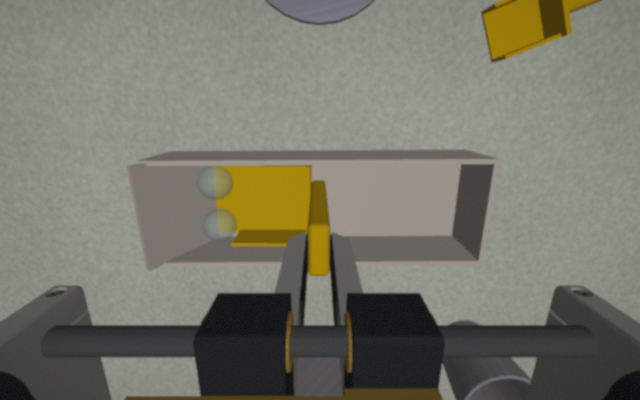

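The balls sit at (215,182) and (219,224), over the lip and against the ramp. I'll tilt the mouth up so they roll back in.

Request:
jog_arm([
  [[5,0,0.02,-0.01,0.0055,0,0],[5,0,0.04,-0.01,0.011,0,0],[5,0,0.06,-0.02,0.0165,0,0],[5,0,0.08,-0.03,0.022,0,0],[5,0,0.11,-0.04,0.0275,0,0],[5,0,0.13,-0.05,0.033,0,0],[5,0,0.15,-0.06,0.039,0,0],[5,0,0.15,-0.06,0.039,0,0]],
])

```text
clock: 24.85
tool_pos: [0.5531, 0.1872, 0.1062]
ee_rot: [[-0.162, 0.957, -0.239], [0.987, 0.157, -0.04], [-0.001, -0.243, -0.97]]
force: [-0.9, -0.2, -2.6]
opening: 0.0134
```

Run:
```python
from h import *
st(); snap('wrist','f6')
```

```text
t 24.85 pos [0.5531 0.1872 0.1062] op 0.0134 F [-0.9 -0.2 -2.6] T [ 0.03 -0.38  0.01] q [-0.93  0.64  0.77  1.71 -0.46  1.24  0.17]
```

View pics/f6.png

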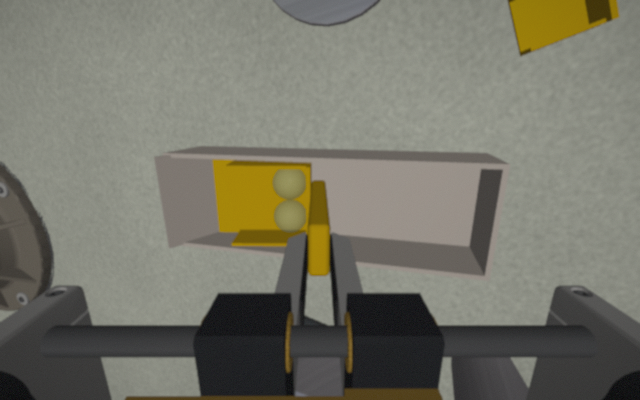

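Both balls are against the back wall at (290,182) and (290,215). Lifting, then carrying over to the pot.

Request:
jog_arm([
  [[5,0,-0.04,-0.16,0,0,0],[5,0,-0.08,-0.32,0,0,0],[5,0,-0.12,-0.48,0,0,0],[5,0,-0.16,-0.64,0,0,0],[5,0,-0.2,-0.8,0,0,0],[5,0,-0.23,-0.92,0,0,0],[5,0,-0.25,-1,0,0,0],[5,0,-0.25,-1,0,0,0]],
])

```text
clock: 25.9
tool_pos: [0.5527, 0.1874, 0.2101]
ee_rot: [[-0.162, 0.957, -0.239], [0.987, 0.157, -0.039], [0.0, -0.242, -0.97]]
force: [0.4, 1.0, -2.5]
opening: 0.0135
```

Request:
jog_arm([
  [[5,-0.12,0.04,-0.07,0,0,0],[5,-0.25,0.09,-0.14,0,0,0],[5,-0.4,0.14,-0.21,0,0,0],[5,-0.55,0.19,-0.28,0,0,0],[5,-0.7,0.24,-0.36,0,0,0],[5,-0.85,0.3,-0.45,0,0,0],[5,-1,0.38,-0.56,0,0,0],[5,-1,0.38,-0.56,0,0,0]],
])

```text
clock: 26.9
tool_pos: [0.6195, 0.0952, 0.2554]
ee_rot: [[-0.16, 0.958, -0.238], [0.987, 0.155, -0.039], [-0.001, -0.242, -0.97]]
force: [0.5, 0.2, -2.5]
opening: 0.0138
```

Request:
jog_arm([
  [[5,-0.12,0.08,-0.02,0,0,0],[5,-0.25,0.16,-0.04,0,0,0],[5,-0.4,0.24,-0.06,0,0,0],[5,-0.55,0.32,-0.08,0,0,0],[5,-0.7,0.4,-0.1,0,0,0],[5,-0.85,0.5,-0.12,0,0,0],[5,-1,0.58,-0.15,0,0,0],[5,-1,0.58,-0.15,0,0,0]],
])

```text
clock: 27.9
tool_pos: [0.6944, 0.0061, 0.2552]
ee_rot: [[-0.16, 0.958, -0.239], [0.987, 0.155, -0.04], [-0.001, -0.243, -0.97]]
force: [-0.9, -0.1, -2.9]
opening: 0.0136
```

Run:
```python
from h import *
o=st(); snap('wrist','g1')
r0=down(np.radians(99.43)); r1=r0@R.from_rotvec([np.radians(14),0,0]).as_matrix()
delta([.706,-.024,.25],r1)
for ph in(-10,-35): print(ph); delta([.614,-.039,.248],r0@R.from_rotvec([np.radians(ph),0,0]).as_matrix())
```

```text
t 27.9 pos [0.6944 0.0061 0.2552] op 0.0136 F [-0.9 -0.1 -2.9] T [-0.03 -0.4   0.06] q [-0.56  0.7   0.82  1.27 -0.41  1.6   0.39]
shift [-0.327  0.078  0.034] turn [-0.0002 -0.0001 -0.0004] | at [0.6941 0.0072 0.2552] x-yaw 99.28
-10
shift [-0.327 -0.821  0.28 ] turn [-0.0668  0.     -0.0004] | at [0.6941 0.0072 0.2552] x-yaw 99.28
-35
shift [-0.327 -0.821  0.28 ] turn [-0.1363  0.0001 -0.0004] | at [0.6941 0.0072 0.2552] x-yaw 99.28
```

View pics/g1.png

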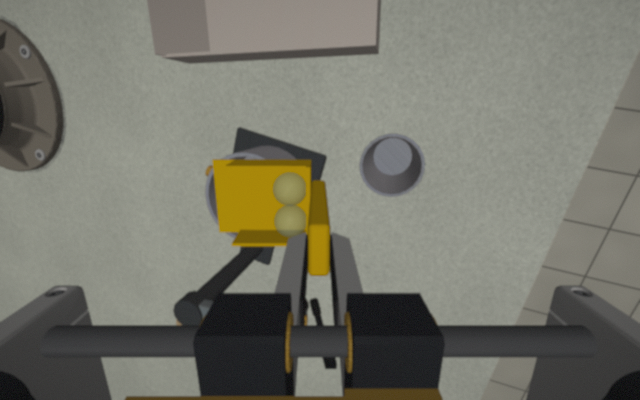

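Request:
jog_arm([
  [[5,-0.06,0,0.06,-0.006,0,0],[5,-0.12,0,0.12,-0.012,0,0],[5,-0.18,-0.01,0.18,-0.018,0,0],[5,-0.24,-0.02,0.24,-0.024,0,0],[5,-0.33,-0.03,0.3,-0.03,0,0],[5,-0.33,-0.03,0.34,-0.034,0,0],[5,-0.33,-0.04,0.37,-0.039,0,0],[5,-0.33,-0.04,0.37,-0.039,0,0]],
])

```text
clock: 28.95
tool_pos: [0.6858, -0.026, 0.2207]
ee_rot: [[-0.163, 0.987, -0.0], [0.987, 0.163, 0.001], [0.001, -0.0, -1.0]]
force: [0.8, 0.8, -2.0]
opening: 0.0136
```

Run:
```python
from h import *
o=st(); snap('wrist','g2'); snap('scene','g2s')
r0=down(np.radians(99.43))
for ph in(-20,-40): print(ph); delta([.614,-.039,.248],r0@R.from_rotvec([np.radians(ph),0,0]).as_matrix())
```

```text
t 28.95 pos [ 0.6858 -0.026   0.2207] op 0.0136 F [ 0.8  0.8 -2. ] T [-0.01  0.02 -0.03] q [-0.62  0.54  0.85  1.57 -0.42  1.22  0.46]
-20
shift [-0.01  -0.737 -0.273] turn [-0.0556 -0.0001 -0.0001] | at [ 0.6865 -0.0259  0.2207] x-yaw 99.39
-40
shift [-0.01  -0.737 -0.273] turn [-0.1112 -0.     -0.0001] | at [ 0.6865 -0.0259  0.2207] x-yaw 99.39
```

View pics/g2.png

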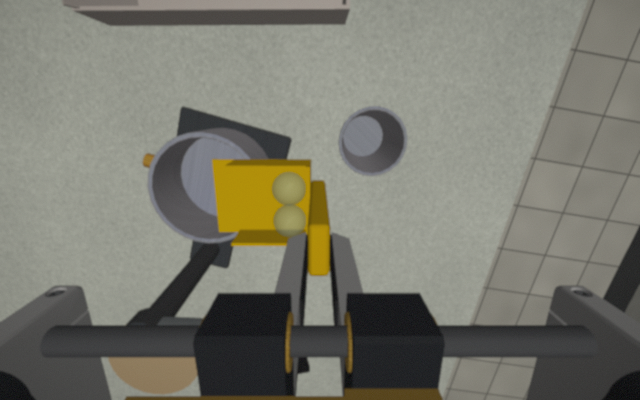

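View pics/g2s.png

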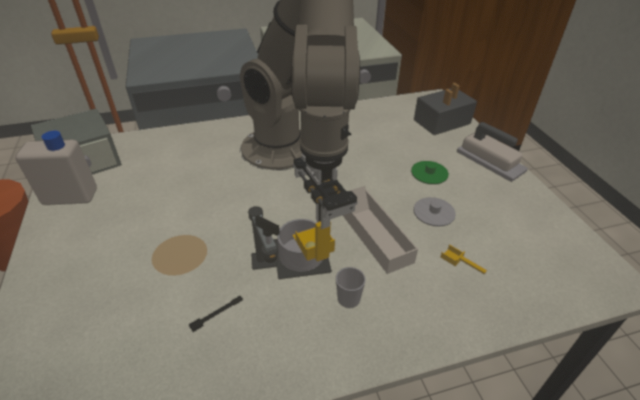

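Request:
jog_arm([
  [[5,0,-0.09,-0.07,-0.014,0,0],[5,0,-0.18,-0.12,-0.028,0,0],[5,0,-0.28,-0.17,-0.042,0,0],[5,0,-0.39,-0.21,-0.056,0,0],[5,0,-0.5,-0.24,-0.069,0,0],[5,0,-0.62,-0.26,-0.083,0,0],[5,0,-0.74,-0.28,-0.097,0,0],[5,0,-0.86,-0.29,-0.111,0,0]],
])

```text
clock: 30.05
tool_pos: [0.6017, -0.04, 0.2505]
ee_rot: [[-0.163, 0.754, 0.636], [0.987, 0.124, 0.106], [0.001, 0.645, -0.764]]
force: [0.8, -0.3, -1.2]
opening: 0.0132
```

Run:
```python
from h import *
o=st(); snap('wrist','g3'); snap('scene','g3s')
```

```text
t 30.05 pos [ 0.6017 -0.04    0.2505] op 0.0132 F [ 0.8 -0.3 -1.2] T [-0.27  0.89 -0.06] q [-0.86 -0.19  0.84  2.31  0.1   0.27  0.1 ]
```

View pics/g3.png

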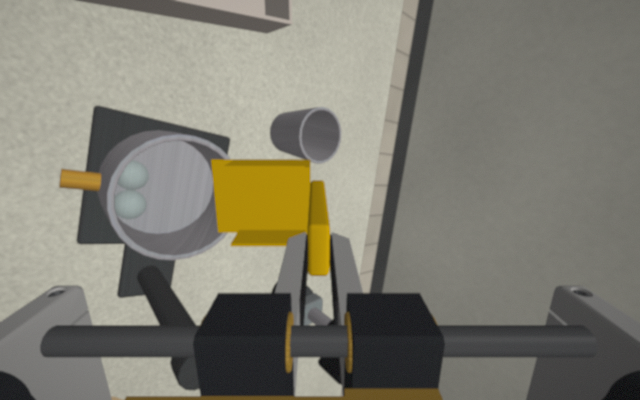

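View pics/g3s.png

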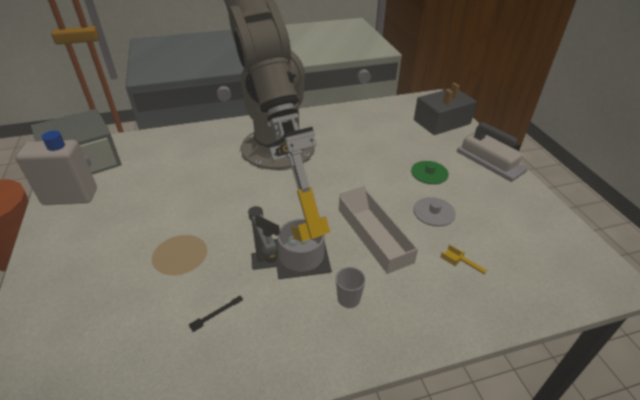

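Both balls are in the pot, at (133,176) and (130,204), and the tray looks empty. I'll untilt and take the scoop back.

Request:
jog_arm([
  [[5,0.02,-0.07,-0.11,0.014,0,0],[5,0.04,-0.14,-0.22,0.028,0,0],[5,0.06,-0.21,-0.33,0.042,0,0],[5,0.08,-0.28,-0.44,0.056,0,0],[5,0.1,-0.36,-0.55,0.07,0,0],[5,0.12,-0.43,-0.66,0.084,0,0],[5,0.14,-0.5,-0.77,0.098,0,0],[5,0.16,-0.56,-0.87,0.111,0,0]],
])

```text
clock: 31.15
tool_pos: [0.502, -0.0403, 0.2812]
ee_rot: [[-0.163, 0.987, -0.003], [0.987, 0.163, -0.0], [0.0, -0.003, -1.0]]
force: [1.0, 0.1, -1.2]
opening: 0.0136
```

Run:
```python
from h import *
o=st(); im,c=snap('top','g4t'); cv2.imwrite('pics/g4.png',cv2.resize(im[120:270,190:480],None,fx=2.7,fy=2.7,interpolation=cv2.INTER_CUBIC))
delta([.485,-.3,.25],down(np.radians(91.8)))
```

```text
t 31.15 pos [ 0.502  -0.0403  0.2812] op 0.0136 F [ 1.   0.1 -1.2] T [-0.09  0.08 -0.01] q [-0.83  0.05  0.83  1.89 -0.04  1.22  0.18]
shift [-2.541 -0.595  0.32 ] turn [-0.0011  0.0002  0.0213] | at [ 0.5021 -0.0395  0.2814] x-yaw 99.46
```

View pics/g4.png

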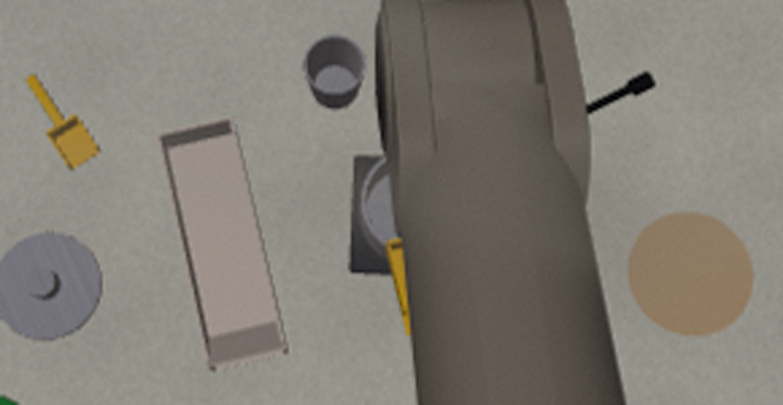

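Request:
jog_arm([
  [[5,-0.15,-0.06,0,0,0,0],[5,-0.3,-0.12,0,0,0,0],[5,-0.45,-0.18,0,0,0,0],[5,-0.6,-0.24,0,0,0,0],[5,-0.75,-0.3,0,0,0,0],[5,-0.9,-0.35,0,0,0,0],[5,-1,-0.35,0,0,0,0],[5,-1,-0.35,0,0,0,0]],
])

```text
clock: 32.2
tool_pos: [0.4833, -0.1459, 0.2801]
ee_rot: [[-0.161, 0.987, -0.0], [0.987, 0.161, -0.0], [-0.0, -0.0, -1.0]]
force: [0.3, -0.0, -1.3]
opening: 0.0138
```

Request:
jog_arm([
  [[5,-0.15,-0.04,0.03,0,0,0.003],[5,-0.3,-0.08,0.06,0,0,0.006],[5,-0.45,-0.12,0.12,0,0,0.009],[5,-0.6,-0.16,0.18,0,0,0.012],[5,-0.75,-0.2,0.24,0,0,0.015],[5,-0.9,-0.2,0.3,0,0,0.018],[5,-1,-0.2,0.36,0,0,0.021],[5,-1,-0.2,0.36,0,0,0.021]],
])

```text
clock: 33.2
tool_pos: [0.4793, -0.248, 0.2436]
ee_rot: [[-0.029, 1.0, -0.001], [1.0, 0.029, -0.001], [-0.001, -0.001, -1.0]]
force: [-0.5, -0.1, -1.0]
opening: 0.0137
```

Run:
```python
from h import *
o=st(); delta([.514,-.389,.12],down(np.radians(91.8)))
```

```text
t 33.2 pos [ 0.4793 -0.248   0.2436] op 0.0137 F [-0.5 -0.1 -1. ] T [0.02 0.03 0.01] q [-0.49  0.23  1.    1.88 -0.21  1.15  0.62]
shift [-1.419  0.307  1.236] turn [-0.0002  0.0001 -0.0003] | at [ 0.4793 -0.248   0.2436] x-yaw 91.67
```

Request:
jog_arm([
  [[5,-0.15,0.04,0.1,0,0,0],[5,-0.3,0.08,0.2,0,0,0],[5,-0.45,0.12,0.3,0,0,0],[5,-0.6,0.16,0.4,0,0,0],[5,-0.75,0.2,0.5,0,0,0],[5,-0.9,0.25,0.55,0,0,0],[5,-1,0.3,0.6,0,0,0],[5,-1,0.3,0.6,0,0,0]],
])

```text
clock: 34.2
tool_pos: [0.5129, -0.3463, 0.1839]
ee_rot: [[-0.031, 1.0, -0.001], [1.0, 0.031, -0.0], [-0.0, -0.001, -1.0]]
force: [-0.0, 0.3, -1.3]
opening: 0.0134
```

Request:
jog_arm([
  [[5,-0.15,0,0.1,0,0,0],[5,-0.3,0,0.2,0,0,0],[5,-0.42,0,0.3,0,0,0],[5,-0.42,0,0.4,0,0,0],[5,-0.42,0,0.5,0,0,0],[5,-0.42,0,0.58,0,0,0],[5,-0.42,0,0.63,0,0,0],[5,-0.42,0,0.63,0,0,0]],
])

```text
clock: 35.2
tool_pos: [0.5141, -0.3879, 0.1209]
ee_rot: [[-0.031, 1.0, -0.0], [1.0, 0.031, 0.0], [0.0, -0.0, -1.0]]
force: [-0.3, -0.1, -1.6]
opening: 0.0132
```

Run:
```python
from h import *
o=st(); delta([.514,-.39,.1043],down(np.radians(91.8)))
```

```text
t 35.2 pos [ 0.5141 -0.3879  0.1209] op 0.0132 F [-0.3 -0.1 -1.6] T [-0.06  0.02  0.05] q [-0.04  0.57  0.83  1.77 -0.49  1.02  1.01]
shift [-0.021 -0.002  0.166] turn [-0.0001 -0.     -0.    ] | at [ 0.5141 -0.3879  0.1209] x-yaw 91.79
```

Lower it, then release.

Request:
jog_arm([
  [[5,-0.02,0,0.05,0,0,0],[5,-0.02,0,0.1,0,0,0],[5,-0.02,0,0.14,0,0,0],[5,-0.02,0,0.16,0,0,0],[5,-0.02,0,0.165,0,0,0],[5,-0.02,0,0.165,0,0,0],[18,-0.02,0,0.165,0,0,0],[30,-0.02,0,0.165,0,0,0]],
])

```text
clock: 36.2
tool_pos: [0.5143, -0.3902, 0.1048]
ee_rot: [[-0.031, 1.0, 0.0], [1.0, 0.031, -0.0], [-0.0, 0.0, -1.0]]
force: [-0.7, -0.2, 0.4]
opening: 0.0245
```

Request:
jog_arm([
  [[45,0,0,0,0,0,0],[55,0,0,0,0,0,0],[60,0,0,-0.1,0,0,0],[60,0,0,-0.25,0,0,0],[60,0,0,-0.45,0,0,0],[60,0,0,-0.65,0,0,0],[60,0,0,-0.85,0,0,0],[60,0,0,-1,0,0,0]],
])

```text
clock: 37.2
tool_pos: [0.5144, -0.3903, 0.2064]
ee_rot: [[-0.031, 1.0, 0.001], [1.0, 0.031, -0.0], [-0.0, 0.001, -1.0]]
force: [-0.3, -0.0, 0.4]
opening: 0.06
```

Run:
```python
from h import *
o=st(); snap('wrist','h1'); delta([.485,-.15,.35],down(np.radians(91.8)))
```

```text
t 37.2 pos [ 0.5144 -0.3903  0.2064] op 0.06 F [-0.3 -0.   0.4] T [-0.11  0.06  0.02] q [-0.09  0.49  0.9   1.69 -0.41  1.16  0.95]
shift [ 2.415 -0.221 -1.426] turn [ 0.0004  0.0002 -0.0001] | at [ 0.5149 -0.3909  0.2078] x-yaw 91.78
```

View pics/h1.png

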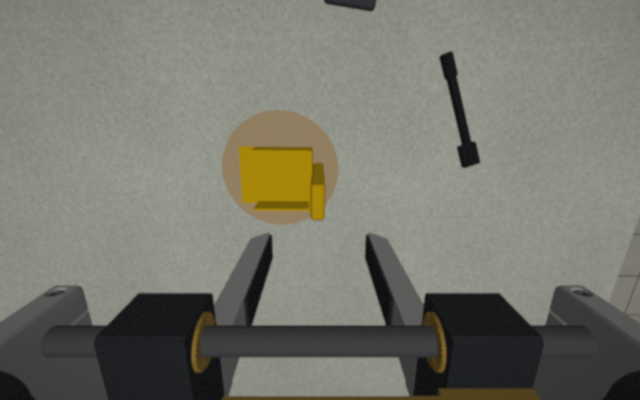

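The scoop stands on the saucer (view centre about (280,180)). Now the lid.

Request:
jog_arm([
  [[60,0.1,0,-0.2,0,0,0],[70,0.2,-0.05,-0.4,0,0,0],[80,0.4,-0.1,-0.6,0,0,0],[90,0.6,-0.15,-0.8,0,0,0],[94,0.8,-0.2,-1,0,0,0],[94,1,-0.25,-1,0,0,0],[94,1,-0.25,-1,0,0,0],[94,1,-0.25,-1,0,0,0]],
])

```text
clock: 38.25
tool_pos: [0.4862, -0.291, 0.305]
ee_rot: [[-0.031, 1.0, 0.0], [1.0, 0.031, 0.0], [0.0, 0.0, -1.0]]
force: [-0.3, -0.2, 0.7]
opening: 0.0939
```

Request:
jog_arm([
  [[94,0.2,0,-0.1,0,0,-0.006],[94,0.4,0,-0.2,0,0,-0.012],[94,0.6,0,-0.3,0,0,-0.018],[94,0.8,0,-0.4,0,0,-0.024],[94,1,0,-0.4,0,0,-0.03],[94,1,0,-0.4,0,0,-0.036],[94,1,0,-0.4,0,0,-0.036],[94,1,0,-0.4,0,0,-0.036]],
])

```text
clock: 39.25
tool_pos: [0.4829, -0.1913, 0.3444]
ee_rot: [[-0.253, 0.967, -0.001], [0.967, 0.253, -0.0], [-0.0, -0.001, -1.0]]
force: [0.7, 1.1, 0.1]
opening: 0.0939
```

Run:
```python
from h import *
o=st(); delta([.43,.36,.34],down(np.radians(105)));im,c=snap('top','i1t'); cv2.imwrite('pics/i1.png',cv2.resize(im[120:300,150:450],None,fx=2.6,fy=2.6,interpolation=cv2.INTER_CUBIC))
```

```text
t 39.25 pos [ 0.4829 -0.1913  0.3444] op 0.0939 F [0.7 1.1 0.1] T [-0.11  0.04 -0.05] q [-0.64  0.04  0.95  1.77 -0.04  1.35  0.57]
shift [5.467 0.884 0.042] turn [-0.0001  0.     -0.0009] | at [ 0.4829 -0.1913  0.3444] x-yaw 104.66
```

View pics/i1.png

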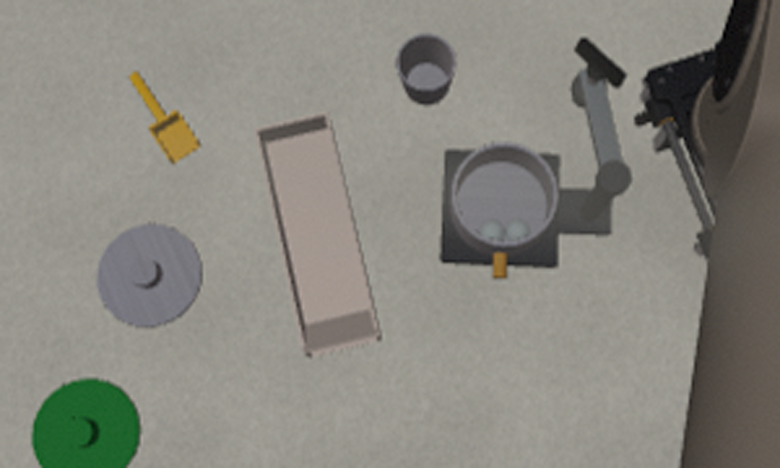

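Request:
jog_arm([
  [[94,0.2,0.05,0,0,0,0],[94,0.4,0.1,0,0,0,0],[94,0.6,0.15,0,0,0,0],[94,0.8,0.2,0,0,0,0],[94,1,0.25,0,0,0,0],[94,1,0.25,0,0,0,0],[94,1,0.25,0,0,0,0],[94,1,0.25,0,0,0,0]],
])

```text
clock: 40.3
tool_pos: [0.4817, -0.0888, 0.3447]
ee_rot: [[-0.253, 0.967, 0.0], [0.967, 0.253, -0.0], [-0.0, -0.0, -1.0]]
force: [0.0, -0.3, 0.0]
opening: 0.0942
```

Request:
jog_arm([
  [[94,0.2,0.05,0,0,0,0],[94,0.4,0.1,0,0,0,0],[94,0.6,0.15,0,0,0,0],[94,0.8,0.2,0,0,0,0],[94,1,0.25,0,0,0,0],[94,1,0.25,0,0,0,0],[94,1,0.25,0,0,0,0],[94,1,0.25,0,0,0,0]],
])

```text
clock: 41.3
tool_pos: [0.4805, 0.0142, 0.3447]
ee_rot: [[-0.253, 0.967, 0.0], [0.967, 0.253, 0.0], [-0.0, 0.0, -1.0]]
force: [-0.6, 0.0, -0.0]
opening: 0.0941
```

Run:
```python
from h import *
o=st(); snap('wrist','i2')
```

```text
t 41.3 pos [0.4805 0.0142 0.3447] op 0.0941 F [-0.6  0.  -0. ] T [-0.06  0.01  0.02] q [-0.87 -0.06  0.69  1.83  0.04  1.35  0.06]
```

Request:
jog_arm([
  [[94,0.2,0.05,0,0,0,0],[94,0.4,0.1,0,0,0,0],[94,0.6,0.15,0,0,0,0],[94,0.8,0.2,0,0,0,0],[94,1,0.25,0,0,0,0],[94,1,0.25,0,0,0,0],[94,1,0.25,0,0,0,0],[94,1,0.25,0,0,0,0]],
])

```text
clock: 42.35
tool_pos: [0.4793, 0.1175, 0.3447]
ee_rot: [[-0.253, 0.967, 0.0], [0.967, 0.253, 0.0], [0.0, 0.0, -1.0]]
force: [-0.4, -0.3, 0.0]
opening: 0.0942
```

Request:
jog_arm([
  [[94,0.2,0.05,0,0,0,0],[94,0.4,0.1,0,0,0,0],[94,0.6,0.15,0,0,0,0],[94,0.8,0.2,0,0,0,0],[94,1,0.25,0,0,0,0],[94,1,0.25,0,0,0,0],[94,1,0.25,0,0,0,0],[94,1,0.25,0,0,0,0]],
])

```text
clock: 43.35
tool_pos: [0.4781, 0.2205, 0.3448]
ee_rot: [[-0.253, 0.967, 0.0], [0.967, 0.253, 0.0], [0.0, 0.0, -1.0]]
force: [0.4, -0.2, -0.1]
opening: 0.094
```

Request:
jog_arm([
  [[94,0.2,0.05,0,0,0,0],[94,0.4,0.1,0,0,0,0],[94,0.6,0.15,0.2,0,0,0],[94,0.8,0.2,0.4,0,0,0],[94,1,0.25,0.6,0,0,0],[94,1,0.25,0.8,0,0,0],[94,1,0.25,1,0,0,0],[94,1,0.25,1,0,0,0]],
])

```text
clock: 44.35
tool_pos: [0.4759, 0.3247, 0.2431]
ee_rot: [[-0.255, 0.967, -0.002], [0.967, 0.255, -0.002], [-0.002, -0.002, -1.0]]
force: [0.1, -0.7, 1.3]
opening: 0.0939
```

Run:
```python
from h import *
o=st(); snap('wrist','i3')
```

```text
t 44.35 pos [0.4759 0.3247 0.2431] op 0.0939 F [ 0.1 -0.7  1.3] T [-0.08 -0.01  0.04] q [-1.09  0.23  0.46  1.78 -0.11  1.16 -0.34]
```

View pics/i2.png

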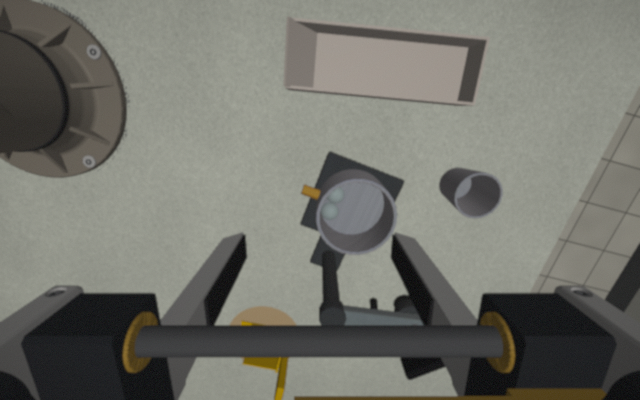

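View pics/i3.png

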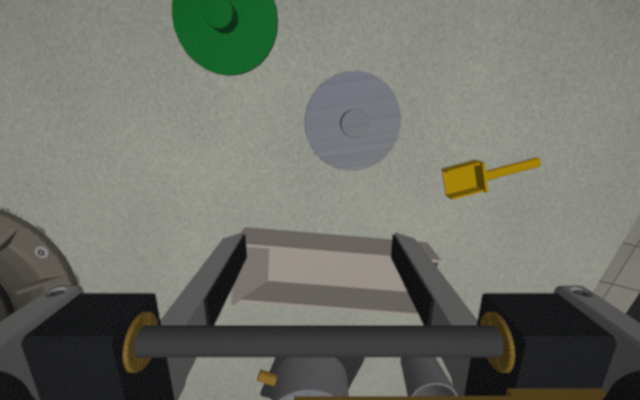

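Lid disc is centred near (352,121) and the boss near (355,123). Fitting it, and refining the pot centre from the earlier views.

Run:
```python
from h import *
from m1 import C
im=cv2.imread('pics/i3.png')
hsv=cv2.cvtColor(im,cv2.COLOR_BGR2HSV)
b,g,r=[im[:,:,i].astype(int) for i in range(3)]
m=((b-g)>3).astype(np.uint8); m[:, :280]=0; m[:,420:]=0; m[185:]=0
m=cv2.morphologyEx(m,cv2.MORPH_OPEN,np.ones((3,3),np.uint8))
cs,_=cv2.findContours(m,cv2.RETR_EXTERNAL,cv2.CHAIN_APPROX_NONE)
k=max(cs,key=cv2.contourArea); print(cv2.contourArea(k))
c=C('i3')
k=cv2.convexHull(k)
P=np.array([onz(c,*p,.016)[:2] for p in k[:,0]])
def circ(P):
    A=np.c_[2*P,np.ones(len(P))]; s=np.linalg.lstsq(A,(P**2).sum(1),rcond=None)[0]; return s[:2],np.sqrt(s[2]+(s[:2]**2).sum())
print('lid',circ(P))
cv2.imwrite('pics/i3b.png',cv2.resize(im[60:190,290:420],None,fx=5,fy=5,interpolation=cv2.INTER_CUBIC))
im=cv2.imread('pics/c5.png');cv2.imwrite('pics/c5b.png',cv2.resize(im[90:200,310:420],None,fx=6,fy=6,interpolation=cv2.INTER_CUBIC))
im=cv2.imread('pics/i2.png');cv2.imwrite('pics/i2b.png',cv2.resize(im[150:270,290:410],None,fx=6,fy=6,interpolation=cv2.INTER_CUBIC))
```

```text
6929.0
lid (array([0.503 , 0.4024]), np.float64(0.0644405966124954))
```

View pics/i3b.png

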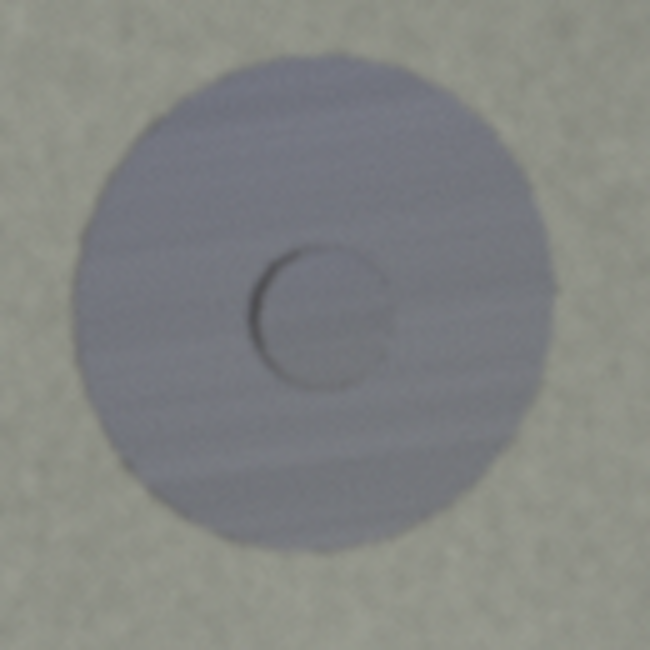

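View pics/i2b.png

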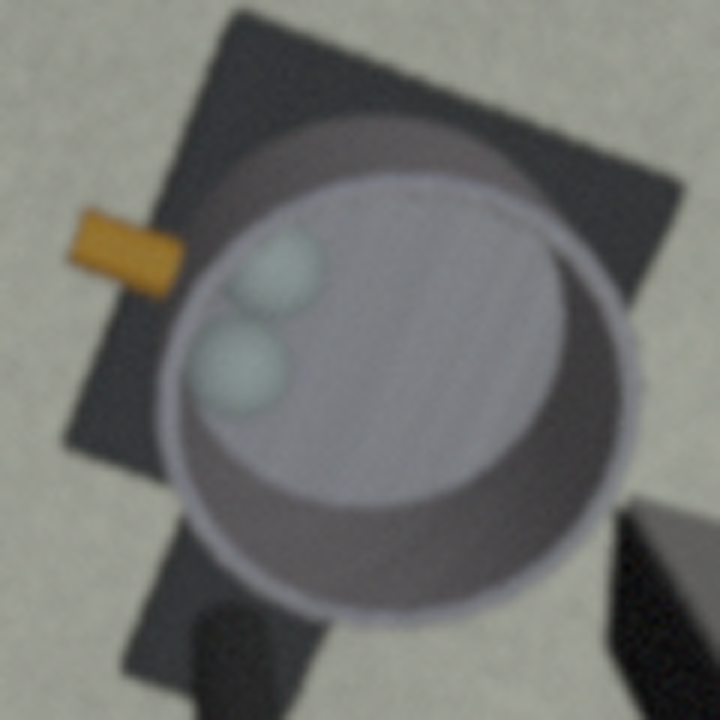

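View pics/c5b.png

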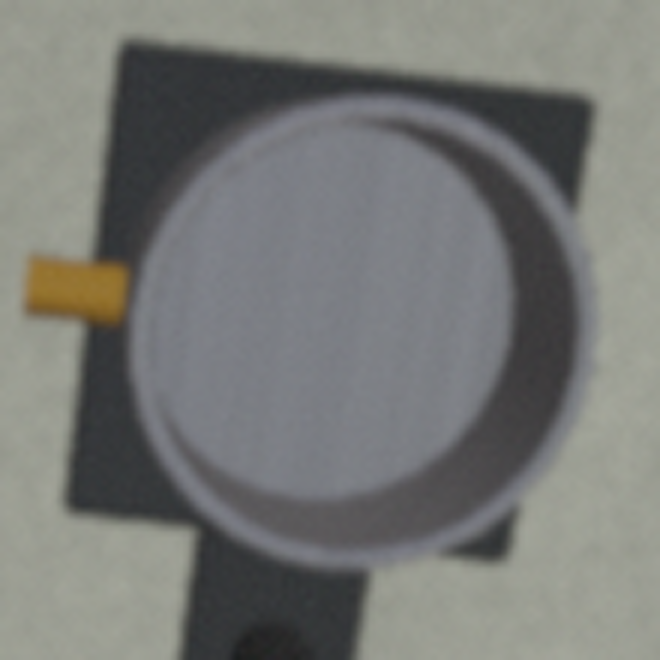

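Run:
```python
from h import *
from m1 import px,C
def circ(P):
    P=np.array(P)[:,:2];A=np.c_[2*P,np.ones(len(P))]; s=np.linalg.lstsq(A,(P**2).sum(1),rcond=None)[0]; return s[:2],np.sqrt(s[2]+(s[:2]**2).sum())
print(circ([px(('i2',290,150,6),*p,.09) for p in((155,400),(405,171),(640,385),(395,627),(560,222),(580,545),(220,545))]))
print(circ([px(('c5',310,90,6),*p,.09) for p in((129,330),(370,93),(597,310),(355,570),(530,158),(545,482),(180,490))]))
b=px(('i3',290,60,5),325,317,.046);print('boss',b)
o=robot.get_obs();delta([.503,.402,.037],down(np.radians(105)))
```

```text
(array([ 0.5607, -0.0488]), np.float64(0.06435713811240121))
(array([ 0.5607, -0.0499]), np.float64(0.06527122706719166))
boss [0.5036 0.402  0.046 ]
shift [0.679 0.455 2.072] turn [-0.0001  0.0001 -0.0007] | at [0.4764 0.3249 0.2442] x-yaw 104.77
```

Lid is at (0.503,0.402) and the pot centre at (0.5607,-0.0493), with the two views agreeing. Descending onto the boss.

Request:
jog_arm([
  [[80,0.15,0.1,0.16,0,0,0],[70,0.3,0.2,0.33,0,0,0],[60,0.45,0.3,0.5,0,0,0],[60,0.6,0.4,0.66,0,0,0],[60,0.68,0.46,0.83,0,0,0],[60,0.68,0.46,1,0,0,0],[60,0.68,0.46,1,0,0,0],[60,0.68,0.46,1,0,0,0]],
])

```text
clock: 45.4
tool_pos: [0.5042, 0.4014, 0.1453]
ee_rot: [[-0.254, 0.967, 0.0], [0.967, 0.254, 0.0], [0.0, 0.0, -1.0]]
force: [0.1, 1.1, -0.7]
opening: 0.0604
```

Run:
```python
from h import *
o=st(); im,c=snap('wrist','i4'); print(proj(c,[.5033,.4022,.046]));delta([.5033,.4022,.037],down(np.radians(105)))
```

```text
t 45.4 pos [0.5042 0.4014 0.1453] op 0.0604 F [ 0.1  1.1 -0.7] T [-0.08 -0.   -0.01] q [-1.08  0.44  0.41  1.74 -0.2   1.01 -0.34]
[317.4922 194.5433]
shift [ 0.008 -0.009  1.085] turn [ 0.0001 -0.0001 -0.0008] | at [0.5043 0.4016 0.1455] x-yaw 104.71
```

View pics/i4.png

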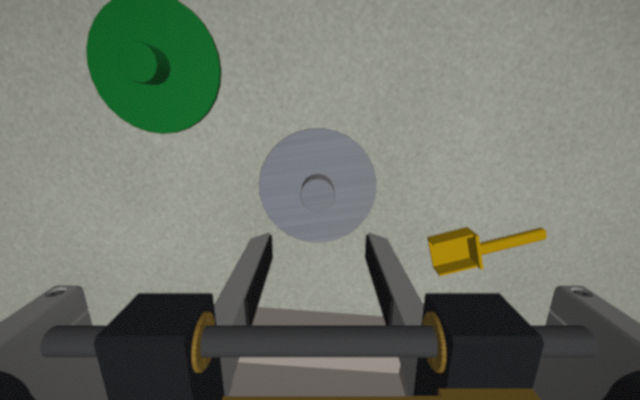

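The boss is at (318,194), as predicted. Down and grip.

Request:
jog_arm([
  [[60,0.01,-0.01,0.16,0,0,0],[60,0.01,-0.01,0.33,0,0,0],[60,0.01,-0.01,0.5,0,0,0],[60,0.01,-0.01,0.66,0,0,0],[60,0.01,-0.01,0.83,0,0,0],[60,0.01,-0.01,0.95,0,0,0],[60,0.01,-0.01,1,0,0,0],[60,0.01,-0.01,1,0,0,0]],
])

```text
clock: 46.45
tool_pos: [0.5027, 0.4024, 0.0445]
ee_rot: [[-0.254, 0.967, -0.0], [0.967, 0.254, -0.0], [-0.0, -0.0, -1.0]]
force: [-0.4, 0.0, 0.9]
opening: 0.0599
```

Request:
jog_arm([
  [[60,0,0,0.05,0,0,0],[50,0,0,0.08,0,0,0],[42,0,0,0.08,0,0,0],[35,0,0,0.08,0,0,0],[30,0,0,0.08,0,0,0],[25,0,0,0.08,0,0,0],[25,0,0,0.08,0,0,0],[25,0,0,0.08,0,0,0]],
], force=40)

```text
clock: 47.45
tool_pos: [0.5027, 0.4025, 0.0366]
ee_rot: [[-0.254, 0.967, -0.0], [0.967, 0.254, -0.0], [-0.0, -0.0, -1.0]]
force: [0.1, -0.1, -0.1]
opening: 0.0249
```

Request:
jog_arm([
  [[25,0,0,-0.05,0,0,0],[25,0,0,-0.15,0,0,0],[25,0,0,-0.3,0,0,0],[25,0,0,-0.45,0,0,0],[25,0,0,-0.6,0,0,0],[25,0,0,-0.75,0,0,0],[25,0,0,-0.9,0,0,0],[25,0,0,-1,0,0,0]],
])

```text
clock: 48.45
tool_pos: [0.5028, 0.4027, 0.1378]
ee_rot: [[-0.254, 0.967, 0.0], [0.967, 0.254, 0.0], [0.0, 0.001, -1.0]]
force: [-0.0, -0.1, 0.4]
opening: 0.0252
```

Run:
```python
from h import *
o=st(); im,c=snap('wrist','i5'); delta([.5607,-.0493,.22],down(np.radians(105)))
```

```text
t 48.45 pos [0.5028 0.4027 0.1378] op 0.0252 F [-0.  -0.1  0.4] T [-0.07  0.09  0.02] q [-1.08  0.44  0.41  1.74 -0.21  1.   -0.34]
shift [-4.519 -0.593 -0.818] turn [ 0.0002 -0.0002 -0.0007] | at [0.5032 0.4029 0.1387] x-yaw 104.74
```

View pics/i5.png

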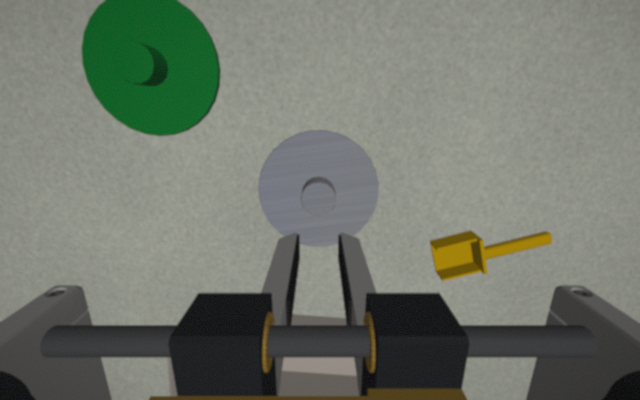

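The fingers closed to 25 mm and the lid is still on the counter, so the grip missed the boss. I'll measure the lid again before retrying.

Run:
```python
from h import *
from m1 import C
def circ(P):
    P=np.array(P)[:,:2];A=np.c_[2*P,np.ones(len(P))]; s=np.linalg.lstsq(A,(P**2).sum(1),rcond=None)[0]; return s[:2],np.sqrt(s[2]+(s[:2]**2).sum())
for n in('i3','i4','i5'):
    im=cv2.imread(f'pics/{n}.png'); c=C(n)
    b,g,r=[cv2.GaussianBlur(im,(5,5),0)[:,:,i].astype(int) for i in range(3)]
    m=((b-g)>2).astype(np.uint8); m[:, :240]=0; m[:,410:]=0; m[235:]=0
    m=cv2.morphologyEx(m,cv2.MORPH_OPEN,np.ones((5,5),np.uint8))
    k=max(cv2.findContours(m,cv2.RETR_EXTERNAL,cv2.CHAIN_APPROX_NONE)[0],key=cv2.contourArea)
    e=cv2.fitEllipse(k); print(n,e)
    for z in(0,.018,.05): print(z,circ([onz(c,*p,z) for p in k[:,0] if p[1]<230]))
    print('cam',c[1][:3,3])
im=cv2.imread('pics/i5.png');cv2.imwrite('pics/i5b.png',cv2.resize(im[120:260,250:390],None,fx=5,fy=5,interpolation=cv2.INTER_CUBIC))
im=cams.capture('scene'); cv2.imwrite('pics/i5s.png',cv2.resize(im[50:250,330:540],None,fx=3,fy=3,interpolation=cv2.INTER_CUBIC))
```

```text
i3 ((352.2092590332031, 119.80902099609375), (92.30643463134766, 97.35791015625), 23.217039108276367)
0 (array([0.5048, 0.4022]), np.float64(0.06624939766518274))
0.018 (array([0.5027, 0.4024]), np.float64(0.06356408345997071))
0.05 (array([0.4991, 0.4028]), np.float64(0.058790191539591925))
cam [0.4547 0.4077 0.4441]
i4 ((316.8551330566406, 183.48924255371094), (107.92127990722656, 115.26371002197266), 87.49156951904297)
0 (array([0.5036, 0.3976]), np.float64(0.06750562214942232))
0.018 (array([0.5025, 0.4021]), np.float64(0.06399798863509809))
0.05 (array([0.5006, 0.41  ]), np.float64(0.05776219572074463))
cam [0.4827 0.4838 0.3464]
i5 ((317.6561279296875, 185.19606018066406), (106.498779296875, 118.67436218261719), 87.42320251464844)
0 (array([0.5037, 0.3973]), np.float64(0.06767463998088698))
0.018 (array([0.5025, 0.4019]), np.float64(0.06408054077856731))
0.05 (array([0.5004, 0.4102]), np.float64(0.05769103108554371))
cam [0.4813 0.4851 0.3389]
```

View pics/i5b.png

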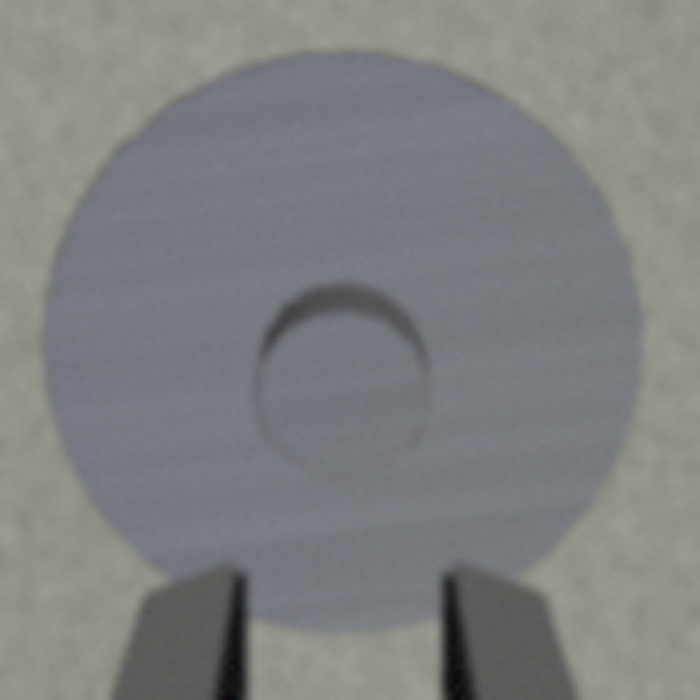

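View pics/i5s.png

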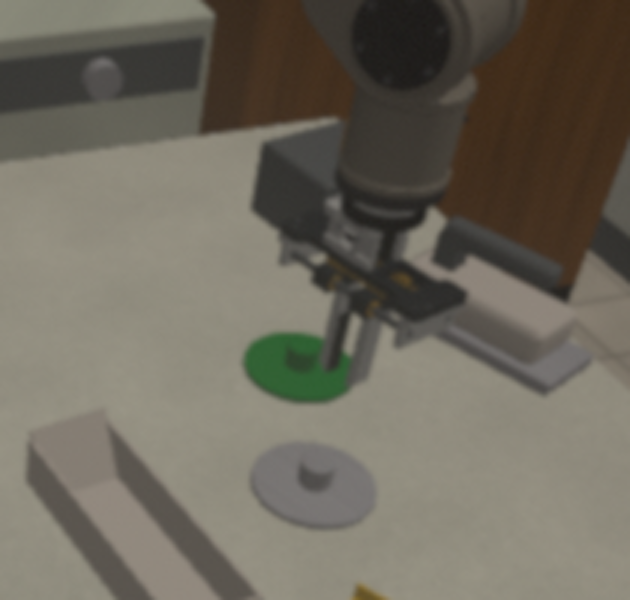

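Run:
```python
from h import *
c=cam('scene'); print(proj(c,[.5033,.4022,.018]),proj(c,[.5033,.4022,.046]),proj(c,[.5028,.4027,.124]))
print(onz(c,434.3,211.5,.018), onz(c,318/3+330,467/3+50,.046))
im=cv2.imread('pics/a_scene.png'); cv2.imwrite('pics/a_sb.png',cv2.resize(im[140:240,390:490],None,fx=5,fy=5,interpolation=cv2.INTER_CUBIC))
c=cam('top'); print(proj(c,[.5033,.4022,.018]),proj(c,[.5033,.4022,.046]))
```

```text
[434.4396 209.9378] [436.0756 203.3637] [440.9485 183.9327]
[0.5098 0.3983 0.018 ] [0.513  0.3969 0.046 ]
[206.4746 225.2623] [204.0736 223.9602]
```

View pics/a_sb.png

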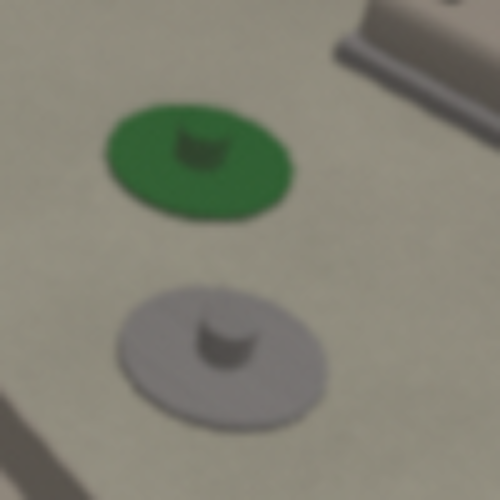

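Request:
jog_arm([
  [[40,0,0,0,0,0,0],[60,0,0,0.16,0,0,0],[60,0,0,0.33,0,0,0],[60,0,0,0.5,0,0,0],[60,0,0,0.66,0,0,0],[60,0,0,0.83,0,0,0],[60,0,0,0.95,0,0,0],[60,0,0,0.95,0,0,0]],
])

```text
clock: 49.55
tool_pos: [0.5023, 0.4021, 0.0406]
ee_rot: [[-0.254, 0.967, -0.001], [0.967, 0.254, -0.001], [-0.001, -0.001, -1.0]]
force: [0.6, -0.3, -0.1]
opening: 0.0597
```

Run:
```python
from h import *
o=st(); im,c=snap('wrist','i6'); print(proj(c,[.5033,.4022,.046]),proj(c,[.5033,.4022,.018]),proj(c,o['tool_pos']))
im=cams.capture('scene'); cv2.imwrite('pics/i6s.png',cv2.resize(im[50:250,330:540],None,fx=3,fy=3,interpolation=cv2.INTER_CUBIC))
```

```text
t 49.55 pos [0.5023 0.4021 0.0406] op 0.0597 F [ 0.6 -0.3 -0.1] T [-0.04  0.    0.02] q [-1.05  0.56  0.37  1.81 -0.26  0.82 -0.29]
[319.4668 236.391 ] [319.3871 222.1009] [318.0947 233.2027]
```

View pics/i6.png

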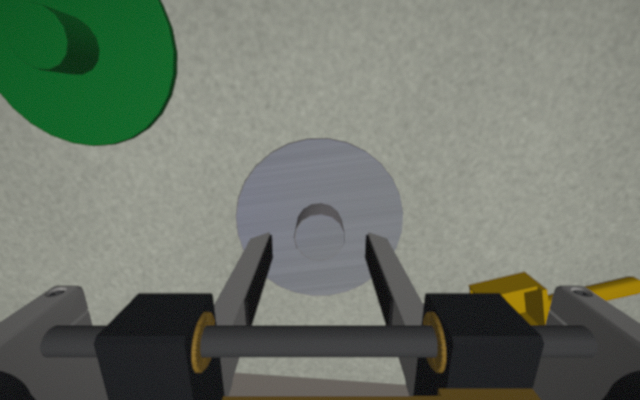

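View pics/i6s.png

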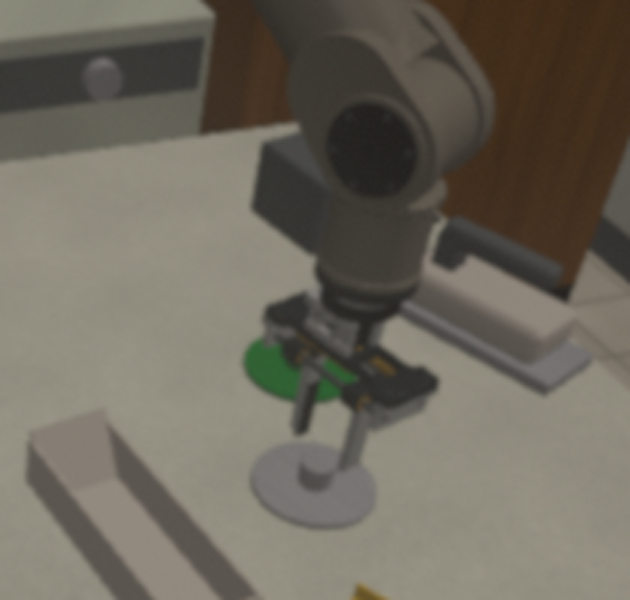

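The fingertips appear to sit higher than the stated 14 mm ahead of the TCP, which would mean the fingers closed above the boss. I'll measure the tips in both views.

Run:
```python
from h import *
im=cv2.imread('pics/i6.png'); cv2.imwrite('pics/i6b.png',cv2.resize(im[190:310,220:420],None,fx=4,fy=4,interpolation=cv2.INTER_CUBIC))
im=cams.capture('scene'); cv2.imwrite('pics/i6c.png',cv2.resize(im[150:230,400:480],None,fx=8,fy=8,interpolation=cv2.INTER_CUBIC))
o=robot.get_obs(); c=cam('scene')
for tz in(.014,0,-.014,-.03):
    print(tz,[ (proj(c,o['tool_pos']+o['ee_rot']@np.array([0,s*.03,tz]))-[400,150])*8 for s in(-1,1)])
cw=cam('wrist',o)
for tz in(.014,0,-.014,-.03):
    print(tz,[ (proj(cw,o['tool_pos']+o['ee_rot']@np.array([x,.03,tz]))-[220,190])*4 for x in(-.008,.008)])
```

```text
0.014 [array([229.8533, 416.5662]), array([333.7333, 504.4389])]
0 [array([235.9589, 390.2574]), array([340.7348, 477.9838])]
-0.014 [array([242.1475, 363.5914]), array([347.8342, 451.1592])]
-0.03 [array([249.3238, 332.6693]), array([356.0701, 420.04  ])]
0.014 [array([548.1509, 182.7299]), array([551.2769, 104.467 ])]
0 [array([557.5923, 213.6007]), array([561.1168, 131.1229])]
-0.014 [array([568.2614, 248.4855]), array([572.2656, 161.3244])]
-0.03 [array([582.2895, 294.3536]), array([586.9722, 201.1641])]
```

View pics/i6b.png

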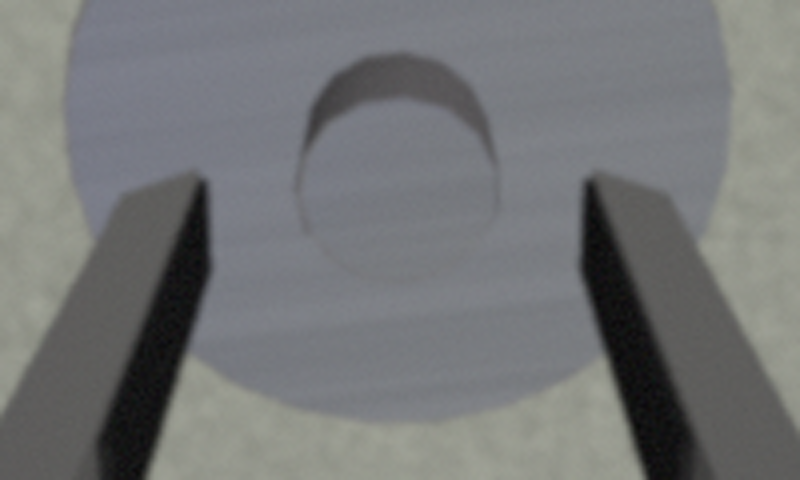

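View pics/i6c.png

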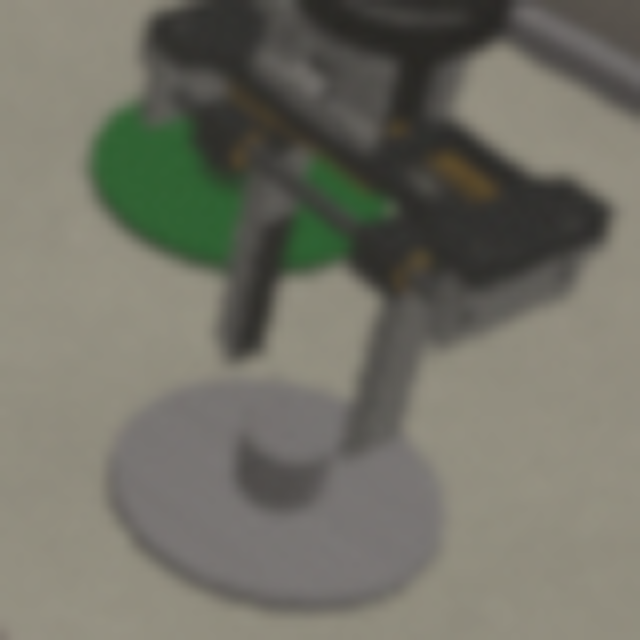

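Both views put the tips about 17 mm behind the reported TCP, so the stated offset is wrong in sign. I'll go 30 mm lower and grip.

Request:
jog_arm([
  [[60,0.01,0.01,0.06,0,0,0],[60,0.01,0.01,0.12,0,0,0],[60,0.01,0.01,0.18,0,0,0],[60,0.01,0.01,0.22,0,0,0],[60,0.01,0.01,0.25,0,0,0],[60,0.01,0.01,0.27,0,0,0],[60,0.01,0.01,0.29,0,0,0],[60,0.01,0.01,0.3,0,0,0]],
])

```text
clock: 50.7
tool_pos: [0.5034, 0.4037, 0.0116]
ee_rot: [[-0.254, 0.967, -0.0], [0.967, 0.254, -0.0], [-0.0, -0.0, -1.0]]
force: [1.0, 0.4, 0.4]
opening: 0.0606
```

Run:
```python
from h import *
o=st(); im,c=snap('wrist','i7'); cv2.imwrite('pics/i7b.png',cv2.resize(im[150:330,200:440],None,fx=3,fy=3,interpolation=cv2.INTER_CUBIC))
```

```text
t 50.7 pos [0.5034 0.4037 0.0116] op 0.0606 F [1.  0.4 0.4] T [-0.07  0.06 -0.02] q [-1.04  0.6   0.35  1.82 -0.28  0.77 -0.28]
```

View pics/i7b.png

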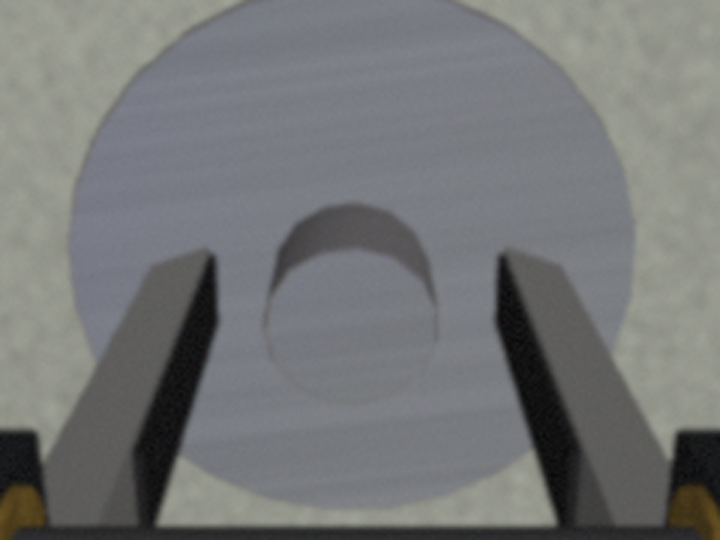

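Request:
jog_arm([
  [[50,0,0,0.03,0,0,0],[42,0,0,0.03,0,0,0],[35,0,0,0.03,0,0,0],[30,0,0,0.03,0,0,0],[25,0,0,0.03,0,0,0],[25,0,0,0.03,0,0,0],[25,0,0,0.03,0,0,0],[25,0,0,0.03,0,0,0]],
], force=45)

```text
clock: 51.75
tool_pos: [0.5032, 0.4037, 0.0086]
ee_rot: [[-0.254, 0.967, -0.0], [0.967, 0.254, -0.0], [-0.0, -0.0, -1.0]]
force: [-2.7, -0.6, 0.0]
opening: 0.0348
```

Run:
```python
from h import *
st()
```

```text
t 51.75 pos [0.5032 0.4037 0.0086] op 0.0348 F [-2.7 -0.6  0. ] T [-0.35  0.66 -0.04] q [-1.03  0.6   0.35  1.82 -0.28  0.77 -0.28]
```

Gripped at 34.8 mm. Lifting and carrying to the pot.

Request:
jog_arm([
  [[25,0,0,-0.1,0,0,0],[25,0,0,-0.22,0,0,0],[25,0,0,-0.36,0,0,0],[25,0,0,-0.5,0,0,0],[25,0,0,-0.65,0,0,0],[25,0,0,-0.8,0,0,0],[25,0,0,-0.95,0,0,0],[25,0,0,-1,0,0,0]],
])

```text
clock: 52.75
tool_pos: [0.5037, 0.404, 0.1099]
ee_rot: [[-0.254, 0.967, 0.001], [0.967, 0.254, 0.001], [0.001, 0.001, -1.0]]
force: [1.0, 0.4, -4.0]
opening: 0.0353
```

Request:
jog_arm([
  [[25,-0.1,-0.02,-0.2,0,0,0],[25,-0.2,-0.04,-0.4,0,0,0],[25,-0.35,-0.06,-0.6,0,0,0],[25,-0.5,-0.08,-0.8,0,0,0],[25,-0.65,-0.1,-0.9,0,0,0],[25,-0.8,-0.12,-0.9,0,0,0],[25,-0.95,-0.13,-0.9,0,0,0],[25,-1,-0.13,-0.9,0,0,0]],
])

```text
clock: 53.75
tool_pos: [0.5163, 0.3022, 0.1981]
ee_rot: [[-0.253, 0.967, -0.001], [0.967, 0.253, -0.001], [-0.001, -0.001, -1.0]]
force: [-0.2, 0.8, -3.2]
opening: 0.0351
```

Run:
```python
from h import *
st(); im,c=snap('wrist','j1'); delta([.5607,-.048,.2],down(np.radians(105)))
```

```text
t 53.75 pos [0.5163 0.3022 0.1981] op 0.0351 F [-0.2  0.8 -3.2] T [-0.1   0.05 -0.01] q [-1.01  0.31  0.46  1.79 -0.16  1.08 -0.23]
shift [-3.5   -0.459 -0.016] turn [-0.0001  0.0001 -0.0009] | at [0.5164 0.3022 0.1981] x-yaw 104.67
```

View pics/j1.png

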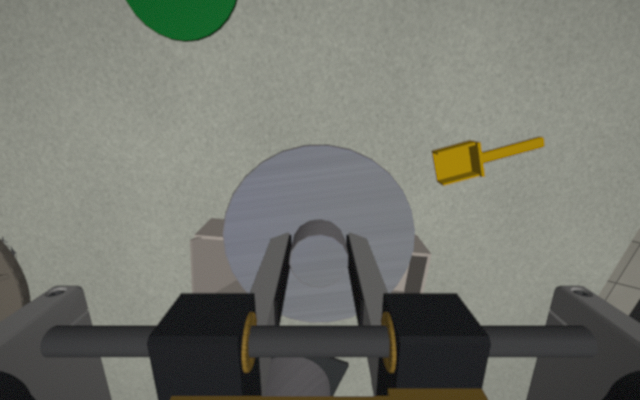

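Request:
jog_arm([
  [[25,-0.12,-0.02,0,0,0,0],[25,-0.27,-0.04,0,0,0,0],[25,-0.43,-0.06,0,0,0,0],[25,-0.6,-0.08,0,0,0,0],[25,-0.75,-0.1,0,0,0,0],[25,-0.9,-0.12,0,0,0,0],[25,-1,-0.13,0,0,0,0],[25,-1,-0.13,0,0,0,0]],
])

```text
clock: 54.8
tool_pos: [0.5293, 0.203, 0.1987]
ee_rot: [[-0.253, 0.967, 0.0], [0.967, 0.253, 0.0], [-0.0, 0.0, -1.0]]
force: [-0.6, -0.8, -4.2]
opening: 0.035
```

Request:
jog_arm([
  [[25,-0.12,-0.02,0,0,0,0],[25,-0.27,-0.04,0,0,0,0],[25,-0.43,-0.06,0,0,0,0],[25,-0.6,-0.08,0,0,0,0],[25,-0.75,-0.1,0,0,0,0],[25,-0.9,-0.12,0,0,0,0],[25,-1,-0.13,0,0,0,0],[25,-1,-0.13,0,0,0,0]],
])

```text
clock: 55.8
tool_pos: [0.5421, 0.1029, 0.1987]
ee_rot: [[-0.253, 0.967, 0.0], [0.967, 0.253, -0.0], [-0.0, -0.0, -1.0]]
force: [0.3, -0.9, -3.8]
opening: 0.035
```

Request:
jog_arm([
  [[25,-0.12,-0.02,0,0,0,0],[25,-0.27,-0.04,0,0,0,0],[25,-0.43,-0.06,0,0,0,0],[25,-0.6,-0.08,0,0,0,0],[25,-0.75,-0.1,0,0,0,0],[25,-0.9,-0.12,0,0,0,0],[25,-1,-0.13,0,0,0,0],[25,-1,-0.13,0,0,0,0]],
])

```text
clock: 56.8
tool_pos: [0.555, 0.0029, 0.1987]
ee_rot: [[-0.253, 0.967, 0.0], [0.967, 0.253, -0.0], [-0.0, -0.0, -1.0]]
force: [-0.5, 0.2, -2.8]
opening: 0.035
```

Run:
```python
from h import *
st(); im,c=snap('wrist','j2'); delta([.5607,-.048,.11],down(np.radians(105)))
```

```text
t 56.8 pos [0.555  0.0029 0.1987] op 0.035 F [-0.5  0.2 -2.8] T [-0.04  0.02 -0.01] q [-0.63  0.24  0.61  1.89 -0.16  1.05  0.3 ]
shift [-0.514 -0.075  0.886] turn [-0.     -0.     -0.0008] | at [0.5549 0.0036 0.1986] x-yaw 104.72
```

View pics/j2.png

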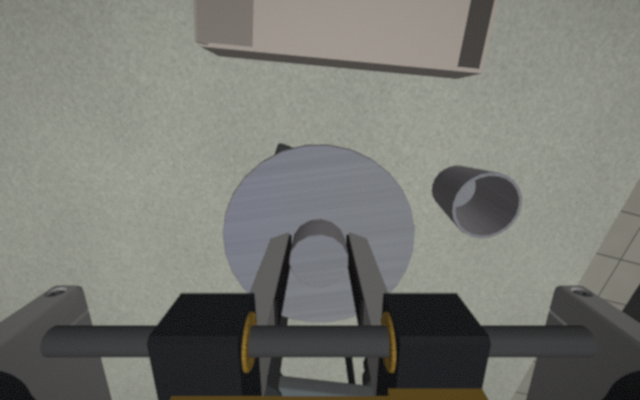

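Request:
jog_arm([
  [[25,-0.15,-0.02,0,0,0,0],[25,-0.3,-0.04,0,0,0,0],[25,-0.45,-0.06,0.1,0,0,0],[25,-0.51,-0.07,0.22,0,0,0],[25,-0.51,-0.07,0.36,0,0,0],[25,-0.51,-0.07,0.5,0,0,0],[25,-0.51,-0.07,0.6,0,0,0],[25,-0.51,-0.07,0.65,0,0,0]],
])

```text
clock: 57.85
tool_pos: [0.5608, -0.0472, 0.1329]
ee_rot: [[-0.255, 0.967, -0.001], [0.967, 0.255, -0.0], [0.0, -0.001, -1.0]]
force: [-0.2, 1.0, -3.4]
opening: 0.0352
```

Run:
```python
from h import *
st(); im,c=snap('wrist','j3'); delta([.5607,-.048,.0886],down(np.radians(105)))
im=cams.capture('scene'); cv2.imwrite('pics/j3s.png',cv2.resize(im[150:310,220:420],None,fx=4,fy=3.6,interpolation=cv2.INTER_CUBIC))
```

```text
t 57.85 pos [ 0.5608 -0.0472  0.1329] op 0.0352 F [-0.2  1.  -3.4] T [-0.07 -0.   -0.03] q [-0.51  0.34  0.6   1.94 -0.24  0.93  0.46]
shift [-0.007 -0.002  0.441] turn [-0.0002 -0.     -0.0007] | at [ 0.5607 -0.0472  0.1327] x-yaw 104.76
```

View pics/j3.png

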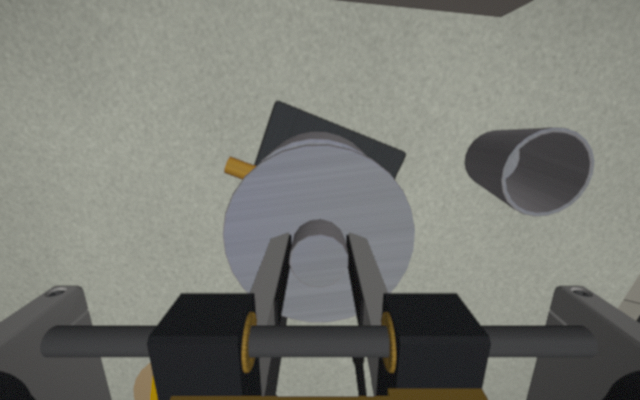

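View pics/j3s.png

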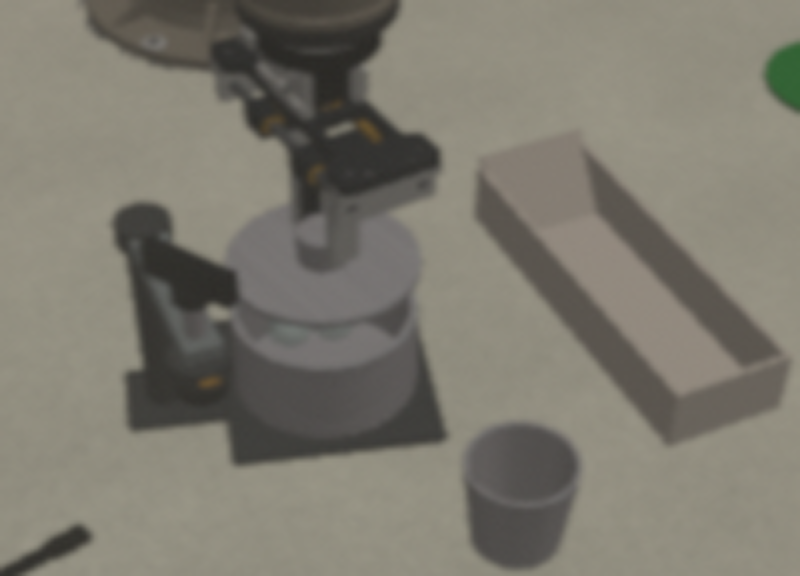

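Request:
jog_arm([
  [[25,-0.01,0,0.06,0,0,0],[25,-0.01,0,0.13,0,0,0],[25,-0.01,0,0.2,0,0,0],[25,-0.01,0,0.27,0,0,0],[25,-0.01,0,0.33,0,0,0],[25,-0.01,0,0.37,0,0,0],[25,-0.01,0,0.4,0,0,0],[25,-0.01,0,0.42,0,0,0]],
])

```text
clock: 58.95
tool_pos: [0.5614, -0.0485, 0.0916]
ee_rot: [[-0.254, 0.967, 0.0], [0.967, 0.254, -0.0], [-0.0, 0.0, -1.0]]
force: [0.3, 0.2, -3.6]
opening: 0.0353
```

Request:
jog_arm([
  [[25,0,0,0.01,0,0,0],[25,0,0,0.02,0,0,0],[25,0,0,0.02,0,0,0],[25,0,0,0.02,0,0,0],[30,0,0,0.02,0,0,0],[40,0,0,0.02,0,0,0],[50,0,0,0.02,0,0,0],[60,0,0,0.02,0,0,0]],
])

```text
clock: 59.95
tool_pos: [0.5615, -0.0484, 0.0898]
ee_rot: [[-0.254, 0.967, 0.0], [0.967, 0.254, 0.0], [-0.0, 0.0, -1.0]]
force: [0.1, 0.2, 0.2]
opening: 0.0568
```

Run:
```python
from h import *
st(); im,c=snap('wrist','j4')
im=cams.capture('scene'); cv2.imwrite('pics/j4s.png',cv2.resize(im[150:310,220:420],None,fx=4,fy=3.6,interpolation=cv2.INTER_CUBIC))
```

```text
t 59.95 pos [ 0.5615 -0.0484  0.0898] op 0.0568 F [0.1 0.2 0.2] T [-0.05  0.01 -0.02] q [-0.48  0.4   0.57  1.97 -0.29  0.85  0.5 ]
```

View pics/j4s.png

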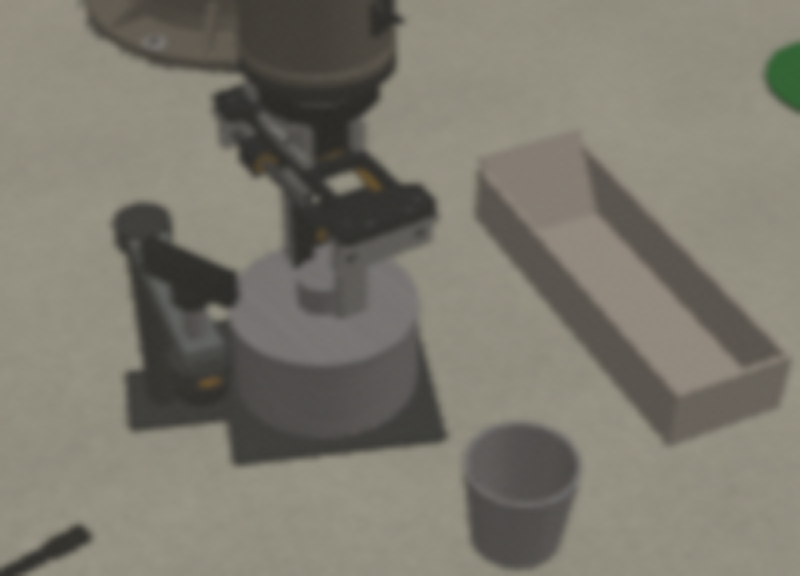

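The lid looks seated and level, with the disc flush on the rim. Next I'll rise and look at the boom.

Request:
jog_arm([
  [[60,0,0,-0.1,0,0,0],[60,0,0,-0.25,0,0,0],[60,0,0,-0.4,0,0,0],[60,0,0,-0.55,0,0,0],[60,0,0,-0.7,0,0,0],[60,0,0,-0.85,0,0,0],[60,0,0,-1,0,0,0],[60,0,0,-1,0,0,0]],
])

```text
clock: 61.05
tool_pos: [0.5619, -0.0484, 0.1908]
ee_rot: [[-0.255, 0.967, 0.002], [0.967, 0.255, 0.0], [-0.0, 0.002, -1.0]]
force: [0.1, -0.9, -1.2]
opening: 0.0602
```

Request:
jog_arm([
  [[60,0,0,-0.15,0,0,0],[60,0,0,-0.3,0,0,0],[60,0,0,-0.45,0,0,0],[60,0,0,-0.6,0,0,0],[60,0,0,-0.75,0,0,0],[60,0,0,-0.9,0,0,0],[50,0,0,-1,0,0,0],[40,0,0,-1,0,0,0]],
])

```text
clock: 62.05
tool_pos: [0.5616, -0.0484, 0.2903]
ee_rot: [[-0.254, 0.967, 0.001], [0.967, 0.254, 0.0], [-0.0, 0.001, -1.0]]
force: [0.4, 0.1, 0.0]
opening: 0.0436
```

Run:
```python
from h import *
st(); im,c=snap('wrist','k1')
```

```text
t 62.05 pos [ 0.5616 -0.0484  0.2903] op 0.0436 F [0.4 0.1 0. ] T [-0.05  0.08  0.01] q [-0.58  0.18  0.65  1.76 -0.11  1.24  0.35]
```

View pics/k1.png

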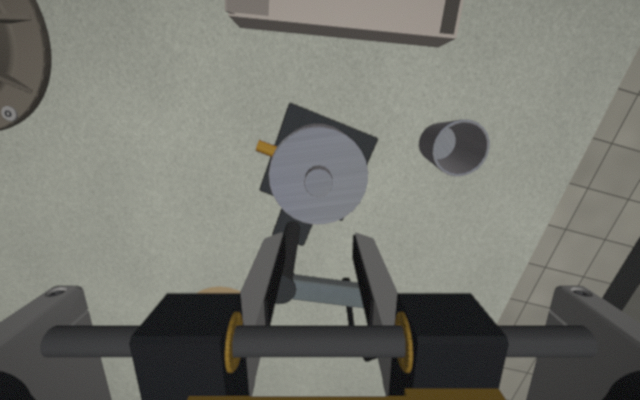

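Run:
```python
from h import *
delta([.6023,-.1584,.29],down(np.radians(5.3)))
```

```text
shift [-1.168  0.116 -0.004] turn [ 0.     -0.      0.2762] | at [ 0.5613 -0.0484  0.2896] x-yaw 104.74
```

Request:
jog_arm([
  [[40,-0.12,0,0,0,0,0.02],[40,-0.24,0.01,0,0,0,0.045],[40,-0.37,0.03,0,0,0,0.07],[40,-0.5,0.05,0,0,0,0.095],[40,-0.62,0.07,0,0,0,0.12],[40,-0.75,0.09,0,0,0,0.145],[40,-0.87,0.11,0,0,0,0.17],[40,-1,0.12,0,0,0,0.195]],
])

```text
clock: 63.1
tool_pos: [0.5983, -0.1423, 0.2889]
ee_rot: [[0.827, 0.563, -0.001], [0.563, -0.827, -0.0], [-0.001, -0.001, -1.0]]
force: [0.1, 0.1, 0.0]
opening: 0.0401
```

Run:
```python
from h import *
st();delta([.6023,-.1584,.29],down(np.radians(5.3)))
```

```text
t 63.1 pos [ 0.5983 -0.1423  0.2889] op 0.0401 F [0.1 0.1 0. ] T [-0.08  0.07  0.02] q [-0.55  0.34  0.89  1.65 -0.28  1.28 -0.58]
shift [-0.057  0.156 -0.011] turn [-0.      0.0002  0.0804] | at [ 0.5983 -0.1423  0.2889] x-yaw 34.25
```

Request:
jog_arm([
  [[40,-0.01,0.03,0,0,0,0.02],[40,-0.03,0.08,0,0,0,0.04],[40,-0.06,0.16,0,0,0,0.06],[40,-0.06,0.16,0,0,0,0.08],[40,-0.06,0.16,0,0,0,0.08],[40,-0.06,0.16,0,0,0,0.08],[40,-0.06,0.16,0,0,0,0.08],[40,-0.06,0.16,0,0,0,0.08]],
])

```text
clock: 64.1
tool_pos: [0.6025, -0.1587, 0.2897]
ee_rot: [[0.995, 0.101, 0.0], [0.101, -0.995, 0.0], [0.0, -0.0, -1.0]]
force: [-0.4, -0.5, -0.3]
opening: 0.0399
```

Run:
```python
from h import *
st();delta([.6023,-.1584,.164],down(np.radians(5.3))); im,c=snap('wrist','k2')
```

```text
t 64.1 pos [ 0.6025 -0.1587  0.2897] op 0.0399 F [-0.4 -0.5 -0.3] T [-0.09  0.11  0.02] q [-0.58  0.4   1.01  1.64 -0.35  1.3  -0.99]
shift [-0.002 -0.003  1.257] turn [-0.     -0.      0.0014] | at [ 0.6025 -0.1587  0.2897] x-yaw 5.79
```

View pics/k2.png

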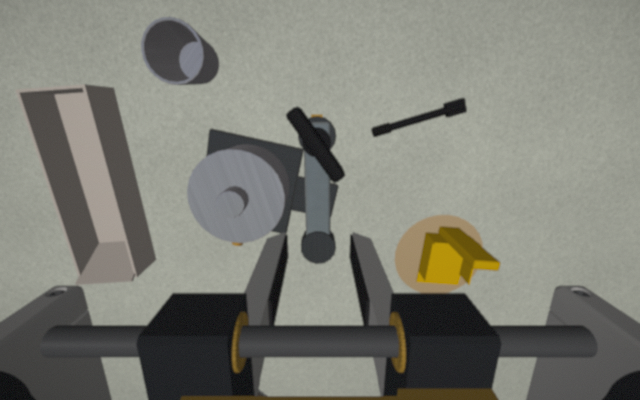

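The beam lies exactly along the tool's x axis (u=318) and the knob bar is near (316,144). Lowering to straddle the beam.

Request:
jog_arm([
  [[40,0,0,0.15,0,0,0],[40,0,0,0.3,0,0,0],[40,0,0,0.45,0,0,0],[40,0,0,0.6,0,0,0],[40,0,0,0.75,0,0,0],[40,0,0,0.85,0,0,0],[40,0,0,0.95,0,0,0],[40,0,0,1,0,0,0]],
])

```text
clock: 65.15
tool_pos: [0.6024, -0.1587, 0.1891]
ee_rot: [[0.995, 0.1, -0.0], [0.1, -0.995, -0.0], [-0.0, 0.0, -1.0]]
force: [1.0, 1.6, 0.8]
opening: 0.0397
```

Run:
```python
from h import *
st();delta([.6023,-.1584,.164],down(np.radians(5.5))); im,c=snap('wrist','k3')
im=cams.capture('scene'); cv2.imwrite('pics/k3s.png',cv2.resize(im[150:310,200:400],None,fx=4,fy=3.6,interpolation=cv2.INTER_CUBIC))
```

```text
t 65.15 pos [ 0.6024 -0.1587  0.1891] op 0.0397 F [1.  1.6 0.8] T [-0.04  0.14 -0.01] q [-0.53  0.48  0.94  1.76 -0.43  1.12 -0.92]
shift [-0.001 -0.003  0.251] turn [0.     0.     0.0007] | at [ 0.6024 -0.1587  0.1891] x-yaw 5.74
```

View pics/k3.png

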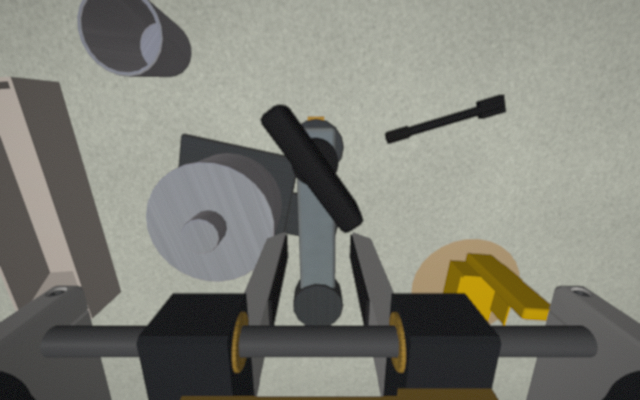

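View pics/k3s.png

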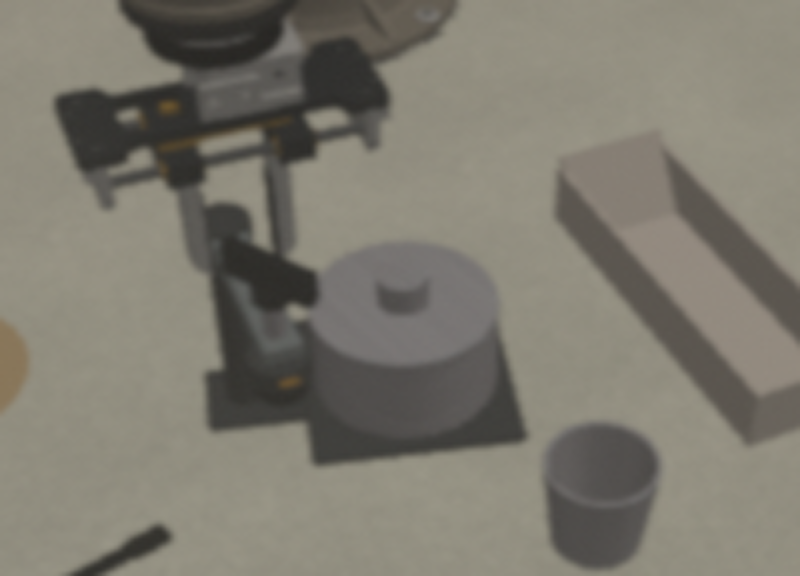

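Request:
jog_arm([
  [[40,0,0,0.05,0,0,0],[40,0,0,0.1,0,0,0],[40,0,0,0.15,0,0,0],[40,0,0,0.2,0,0,0],[40,0,0,0.24,0,0,0],[36,0,0,0.25,0,0,0],[34,0,0,0.25,0,0,0],[32,0,0,0.25,0,0,0]],
])

```text
clock: 66.25
tool_pos: [0.6026, -0.1587, 0.1648]
ee_rot: [[0.995, 0.1, 0.0], [0.1, -0.995, -0.0], [0.0, 0.0, -1.0]]
force: [-0.1, 0.4, -0.3]
opening: 0.0323
```

Run:
```python
from h import *
o=st(); im,c=snap('wrist','k4')
post=np.array([.5475,-.1635])
p0=o['tool_pos'];r0=o['ee_rot']
d=p0[:2]-post; print('r',np.linalg.norm(d),'ang',np.degrees(np.arctan2(d[1],d[0])))
im=cams.capture('scene'); cv2.imwrite('pics/k4s.png',cv2.resize(im[150:310,200:400],None,fx=4,fy=3.6,interpolation=cv2.INTER_CUBIC))
# arc steps for 38 deg
a0=np.arctan2(d[1],d[0]); r=np.linalg.norm(d)
for k in range(1,9):
    a=a0+np.radians(4.9*k); t=np.array([post[0]+r*np.cos(a),post[1]+r*np.sin(a),p0[2]])
    s=r0.T@(t-p0)/.1; print(np.round(s,3), round(-4.9*k/360,4))
```

```text
t 66.25 pos [ 0.6026 -0.1587  0.1648] op 0.0323 F [-0.1  0.4 -0.3] T [-0.    0.12  0.02] q [-0.51  0.51  0.92  1.79 -0.45  1.08 -0.9 ]
r 0.05528841471708232 ang 4.981054036388022
[-0.001 -0.047 -0.   ] -0.0136
[-0.007 -0.094 -0.   ] -0.0272
[-0.016 -0.141 -0.   ] -0.0408
[-0.03  -0.186 -0.   ] -0.0544
[-0.047 -0.23  -0.   ] -0.0681
[-0.068 -0.272 -0.   ] -0.0817
[-0.092 -0.313 -0.   ] -0.0953
[-0.12  -0.351 -0.   ] -0.1089
```

View pics/k4.png

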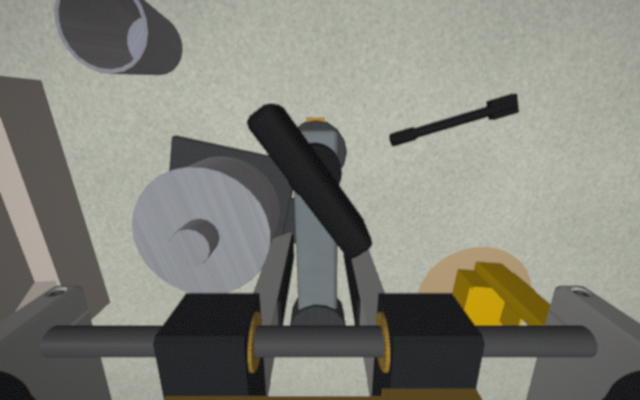

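View pics/k4s.png

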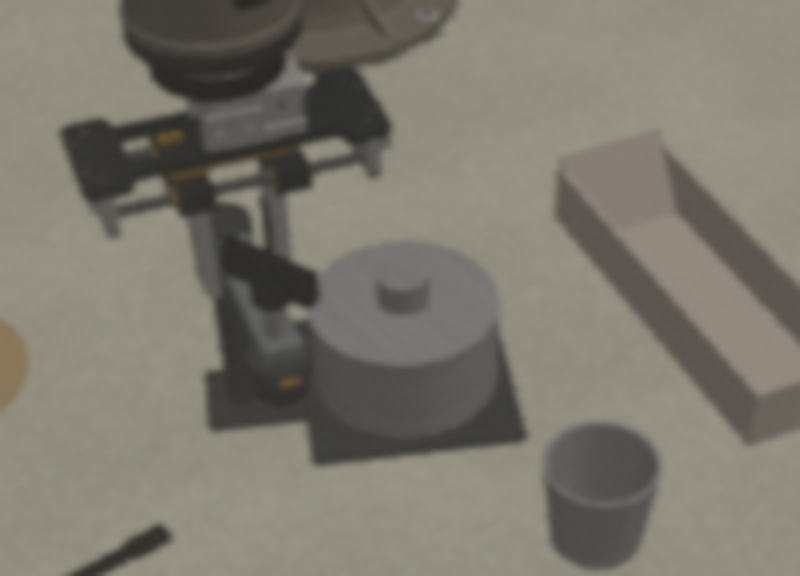

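The beam is between the fingers. Swinging it in along the arc.

Request:
jog_arm([
  [[32,0,-0.05,0.03,0,0,-0.014],[32,-0.01,-0.09,0.03,0,0,-0.027],[32,-0.02,-0.14,0.03,0,0,-0.041],[32,-0.03,-0.19,0.03,0,0,-0.054],[32,-0.05,-0.23,0.03,0,0,-0.068],[32,-0.07,-0.27,0.03,0,0,-0.082],[32,-0.09,-0.31,0.03,0,0,-0.095],[32,-0.12,-0.35,0.03,0,0,-0.109]],
])

```text
clock: 67.35
tool_pos: [0.5873, -0.1254, 0.1618]
ee_rot: [[0.706, 0.709, 0.001], [0.709, -0.706, -0.001], [-0.0, 0.001, -1.0]]
force: [1.8, -2.7, -1.8]
opening: 0.0322
```

```bash
cat > arc.py <<'E'
from h import *
import sys
o=st(); snap('wrist',sys.argv[1])
post=np.array([.5475,-.1635]); p0=o['tool_pos'];r0=o['ee_rot']; d=p0[:2]-post
yaw=np.arctan2(r0[1,0],r0[0,0]); print('r',np.linalg.norm(d),'ang',np.degrees(np.arctan2(d[1],d[0])),'yaw',np.degrees(yaw))
r=.0553; 
for a in np.radians(np.linspace(float(sys.argv[2]),float(sys.argv[3]),int(sys.argv[4]))):
    t=np.array([post[0]+r*np.cos(a),post[1]+r*np.sin(a),p0[2]]); print(round(np.degrees(a),1),np.round(r0.T@(t-p0)/.1,3),np.round(-(a-yaw)/2/np.pi,4))
E
python3 arc.py k5 50 86 9
```

```text
t 67.35 pos [ 0.5873 -0.1254  0.1618] op 0.0322 F [ 1.8 -2.7 -1.8] T [-0.56 -0.31 -0.03] q [-0.48  0.41  0.76  1.84 -0.32  1.02 -0.37]
r 0.05503957934984734 ang 43.75910239615888 yaw 45.121291188059935
50.0 [ 0.001 -0.06  -0.   ] -0.0136
54.5 [-0.005 -0.103 -0.   ] -0.0261
59.0 [-0.013 -0.146 -0.   ] -0.0386
63.5 [-0.025 -0.187 -0.   ] -0.0511
68.0 [-0.041 -0.228 -0.   ] -0.0636
72.5 [-0.059 -0.267 -0.   ] -0.0761
77.0 [-0.081 -0.305 -0.   ] -0.0886
81.5 [-0.105 -0.341 -0.   ] -0.1011
86.0 [-0.132 -0.375 -0.   ] -0.1136
```

View pics/k5.png

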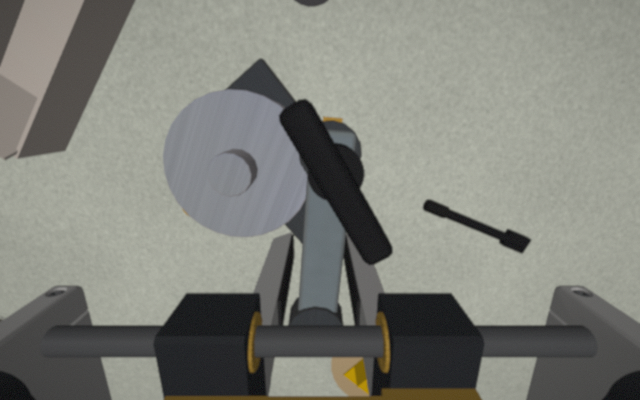

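Request:
jog_arm([
  [[32,0,-0.06,0,0,0,-0.013],[32,0,-0.1,0,0,0,-0.026],[32,-0.01,-0.15,0,0,0,-0.039],[32,-0.02,-0.19,0,0,0,-0.051],[32,-0.04,-0.23,0,0,0,-0.064],[32,-0.06,-0.27,0,0,0,-0.076],[32,-0.08,-0.31,0,0,0,-0.089],[32,-0.11,-0.34,0,0,0,-0.101]],
])

```text
clock: 68.4
tool_pos: [0.5558, -0.1085, 0.1619]
ee_rot: [[0.149, 0.989, 0.001], [0.989, -0.149, 0.0], [0.0, 0.001, -1.0]]
force: [3.2, 2.4, -0.5]
opening: 0.0321
```

```bash
python3 arc.py k6 82 90 5
```

```text
t 68.4 pos [ 0.5558 -0.1085  0.1619] op 0.0321 F [ 3.2  2.4 -0.5] T [ 0.28 -0.75  0.01] q [-0.43  0.31  0.62  1.91 -0.22  0.99  0.14]
r 0.055600671669776745 ang 81.45391566985535 yaw 81.4120825788817
82.0 [-0.003 -0.005 -0.   ] -0.0016
84.0 [-0.004 -0.025 -0.   ] -0.0072
86.0 [-0.005 -0.044 -0.   ] -0.0127
88.0 [-0.007 -0.063 -0.   ] -0.0183
90.0 [-0.009 -0.082 -0.   ] -0.0239
```

View pics/k6.png

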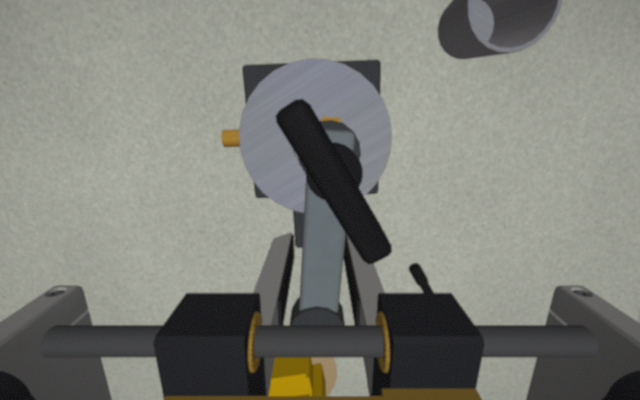

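Request:
jog_arm([
  [[32,0,-0.01,0,0,0,-0.002],[32,0,-0.02,0,0,0,-0.004],[32,0,-0.025,0,0,0,-0.005],[32,0,-0.03,0,0,0,-0.006],[32,0,-0.035,0,0,0,-0.007],[32,0,-0.04,0,0,0,-0.007],[32,0,-0.045,0,0,0,-0.007],[32,0,-0.045,0,0,0,-0.007]],
])

```text
clock: 69.45
tool_pos: [0.5507, -0.108, 0.1616]
ee_rot: [[0.107, 0.994, -0.0], [0.994, -0.107, 0.0], [0.0, -0.0, -1.0]]
force: [1.5, 0.7, 1.5]
opening: 0.0321
```

Request:
jog_arm([
  [[32,0,-0.002,0,0,0,0],[32,0,-0.005,0,0,0,0],[32,0,-0.007,0,0,0,0],[32,0,-0.01,0,0,0,0],[32,0,-0.012,0,0,0,0],[32,0,-0.015,0,0,0,0],[32,0,-0.015,0,0,0,0],[32,0,-0.015,0,0,0,0]],
])

```text
clock: 70.45
tool_pos: [0.5497, -0.1079, 0.1616]
ee_rot: [[0.107, 0.994, 0.001], [0.994, -0.107, -0.0], [-0.0, 0.001, -1.0]]
force: [7.2, 0.5, -3.3]
opening: 0.0321
```

```bash
python3 arc.py k7 82 90 2
```

```text
t 70.45 pos [ 0.5497 -0.1079  0.1616] op 0.0321 F [ 7.2  0.5 -3.3] T [ 0.21 -1.52  0.04] q [-0.43  0.3   0.62  1.92 -0.21  0.98  0.18]
r 0.05563712343757661 ang 87.68229727831027 yaw 83.86584717284352
82.0 [-0.002  0.055  0.   ] 0.0052
90.0 [-0.005 -0.022 -0.   ] -0.017
```

View pics/k7.png

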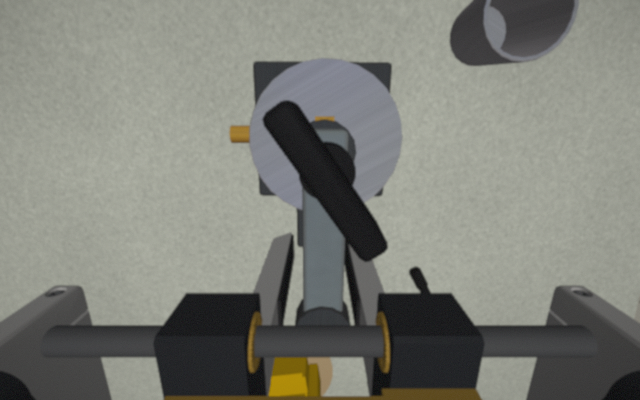

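Request:
jog_arm([
  [[32,0,-0.002,0,0,0,0],[32,0,-0.004,0,0,0,0],[32,0,-0.006,0,0,0,0],[32,0,-0.008,0,0,0,0],[32,0,-0.01,0,0,0,0],[32,0,-0.01,0,0,0,0],[32,0,-0.01,0,0,0,0],[32,0,-0.01,0,0,0,0]],
])

```text
clock: 71.5
tool_pos: [0.5497, -0.1079, 0.1617]
ee_rot: [[0.107, 0.994, 0.002], [0.994, -0.107, -0.001], [-0.001, 0.003, -1.0]]
force: [14.1, 0.4, -10.4]
opening: 0.0321
```

```bash
python3 arc.py k8 82 90 2
```

```text
t 71.5 pos [ 0.5497 -0.1079  0.1617] op 0.0321 F [ 14.1   0.4 -10.4] T [-0.04 -3.01 -0.07] q [-0.43  0.3   0.62  1.92 -0.21  0.98  0.18]
r 0.055629917629274016 ang 87.76371592308088 yaw 83.87444353807511
82.0 [-0.002  0.056  0.   ] 0.0052
90.0 [-0.005 -0.021 -0.   ] -0.017
```

The force rose to 14 N with no motion, so the arm is at its stop. Backing off and lifting out.

Request:
jog_arm([
  [[34,0,0.02,0,0,0,0],[36,0,0.035,0,0,0,0],[38,0,0.04,-0.05,0,0,0],[40,0,0.04,-0.15,0,0,0],[40,0,0.04,-0.35,0,0,0],[40,0,0.04,-0.6,0,0,0],[40,0,0.04,-0.85,0,0,0],[40,0,0.04,-1,0,0,0]],
])

```text
clock: 72.55
tool_pos: [0.5526, -0.1084, 0.2634]
ee_rot: [[0.107, 0.994, 0.002], [0.994, -0.107, 0.0], [0.0, 0.002, -1.0]]
force: [0.0, -0.6, -0.4]
opening: 0.0402
```

Request:
jog_arm([
  [[40,0,0,-0.1,0,0,0],[40,0,0,-0.2,0,0,0],[40,0.1,0,-0.3,0,0,0],[40,0.2,0,-0.4,0,0,0],[40,0.2,0,-0.4,0,0,0],[40,0.2,0,-0.4,0,0,0],[40,0.2,0,-0.4,0,0,0],[40,0.2,0,-0.4,0,0,0]],
])

```text
clock: 73.55
tool_pos: [0.5543, -0.0886, 0.3014]
ee_rot: [[0.107, 0.994, -0.0], [0.994, -0.107, -0.0], [-0.0, -0.0, -1.0]]
force: [-1.4, -0.2, 0.4]
opening: 0.04
```

Run:
```python
from h import *
o=st(); im,c=snap('wrist','l1'); cv2.imwrite('pics/l1b.png',cv2.resize(im[60:280,220:420],None,fx=2.7,fy=2.7,interpolation=cv2.INTER_CUBIC))
```

```text
t 73.55 pos [ 0.5543 -0.0886  0.3014] op 0.04 F [-1.4 -0.2  0.4] T [-0.09  0.11  0.02] q [-0.51  0.17  0.64  1.74 -0.1   1.27  0.05]
```

View pics/l1b.png

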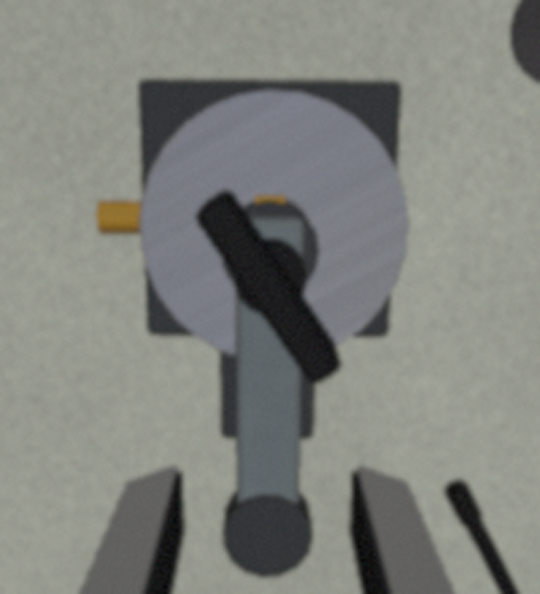

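```bash
python3 - <<'E'
from h import *
from m1 import C,ang
c=C('l1')
a=onz(c,220+217/2.7,60+208/2.7,.262);b=onz(c,220+322/2.7,60+368/2.7,.262)
# bar corners long edges
print(a,b,(a+b)/2,ang(b,a))
E
python3 - <<'E'
import sys; sys.path.insert(0,'.')
from h import *
im=cv2.imread('pics/l1.png'); g=im.max(2); m=((g<45)).astype(np.uint8); m[:120]=0;m[215:]=0;m[:,:280]=0;m[:,:][:,365:]=0
c=(K(cams.camera_params('wrist')),np.load('pics/l1.npy'))
k=max(cv2.findContours(m,cv2.RETR_EXTERNAL,cv2.CHAIN_APPROX_NONE)[0],key=cv2.contourArea);r=cv2.minAreaRect(k);print(r)
P=np.array([onz(c,*p,.262)[:2] for p in cv2.boxPoints(r)]);print(P,P.mean(0))
delta([.5605,-.049,.30],down(np.radians(117.3)))
E
```

```text
[ 0.5472 -0.0229  0.262 ] [ 0.5732 -0.0742  0.262 ] [ 0.5602 -0.0486  0.262 ] (np.float64(116.88744026616544), np.float64(0.05748983873170176))
((321.51220703125, 164.39022827148438), (76.525146484375, 25.30014991760254), 51.34019088745117)
[[ 0.5368 -0.026 ]
 [ 0.5537 -0.0157]
 [ 0.587  -0.0672]
 [ 0.5697 -0.079 ]] [ 0.5618 -0.0469]
shift [0.4   0.019 0.015] turn [-0.0001  0.     -0.093 ] | at [ 0.5543 -0.0886  0.3015] x-yaw 83.84
```

The handle is centred at (0.5602,-0.0488) with heading about 117°. Aligning and checking.

Request:
jog_arm([
  [[40,0.1,0,0,0,0,-0.02],[40,0.2,0.01,0,0,0,-0.04],[40,0.3,0.02,0,0,0,-0.06],[40,0.4,0.02,0,0,0,-0.08],[40,0.4,0.02,0.1,0,0,-0.092],[40,0.4,0.02,0.2,0,0,-0.092],[40,0.4,0.02,0.2,0,0,-0.092],[40,0.4,0.02,0.2,0,0,-0.092]],
])

```text
clock: 74.6
tool_pos: [0.5608, -0.049, 0.2818]
ee_rot: [[-0.452, 0.892, 0.0], [0.892, 0.452, -0.0], [-0.0, 0.0, -1.0]]
force: [0.4, 0.7, 0.7]
opening: 0.0398
```

Run:
```python
from h import *
o=st(); im,c=snap('wrist','l2'); cv2.imwrite('pics/l2b.png',cv2.resize(im[120:320,220:420],None,fx=2.8,fy=2.8,interpolation=cv2.INTER_CUBIC)); print(proj(c,[.5602,-.0488,.262]))
delta([.5602,-.0488,.22],down(np.radians(117)))
```

```text
t 74.6 pos [ 0.5608 -0.049   0.2818] op 0.0398 F [0.4 0.7 0.7] T [-0.06  0.02 -0.03] q [-0.5   0.18  0.55  1.76 -0.1   1.23  0.54]
[317.4639 222.6679]
shift [ 0.004 -0.006  0.62 ] turn [ 0.0001  0.     -0.0002] | at [ 0.5609 -0.0489  0.282 ] x-yaw 116.92
```

View pics/l2b.png

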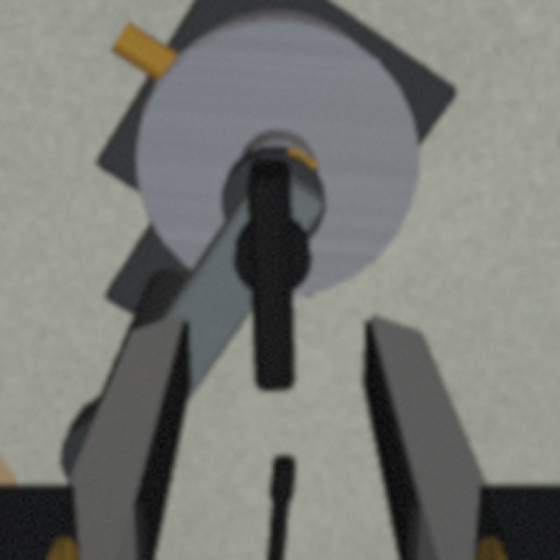

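Request:
jog_arm([
  [[40,0,0,0.1,0,0,0],[40,0,-0.01,0.2,0,0,0],[40,0,-0.01,0.3,0,0,0],[40,0,-0.01,0.4,0,0,0],[40,0,-0.01,0.5,0,0,0],[36,0,-0.01,0.56,0,0,0],[28,0,-0.01,0.58,0,0,0],[22,0,-0.01,0.58,0,0,0]],
], force=30)

```text
clock: 75.65
tool_pos: [0.5599, -0.0493, 0.2237]
ee_rot: [[-0.454, 0.891, 0.0], [0.891, 0.454, -0.0], [-0.0, 0.0, -1.0]]
force: [-0.7, -0.6, 0.4]
opening: 0.0232
```

Request:
jog_arm([
  [[18,0,0,0,0,0,0],[14,0,0,0,0,0,0],[10,0,0,0,0,0,0],[6,0,0,0,0,0,0],[4,0,0,0,0,0,0],[4,0,0,0,0,0,0],[4,0,0,0,0,0,0],[4,0,0,0,0,0,0]],
], force=30)

```text
clock: 76.65
tool_pos: [0.5599, -0.0493, 0.2237]
ee_rot: [[-0.454, 0.891, 0.0], [0.891, 0.454, -0.0], [-0.0, 0.0, -1.0]]
force: [0.2, -1.4, 2.5]
opening: 0.0117
```

Run:
```python
from h import *
o=st(); im,c=snap('wrist','l3'); cv2.imwrite('pics/l3b.png',cv2.resize(im[120:320,220:420],None,fx=2.8,fy=2.8,interpolation=cv2.INTER_CUBIC))
```

```text
t 76.65 pos [ 0.5599 -0.0493  0.2237] op 0.0117 F [ 0.2 -1.4  2.5] T [-0.49 -0.05  0.11] q [-0.48  0.22  0.54  1.84 -0.13  1.11  0.57]
```

View pics/l3b.png

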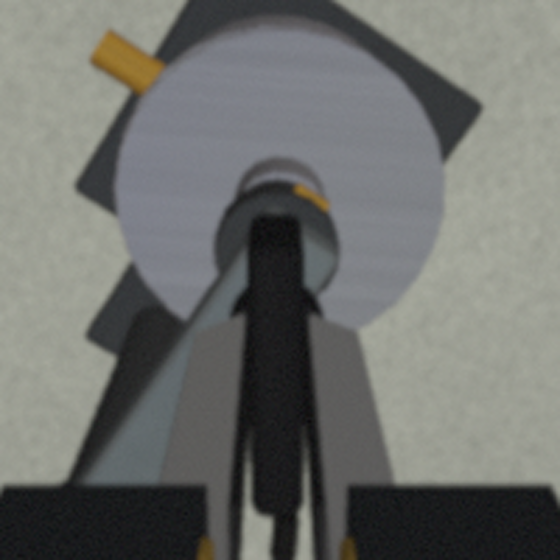

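The bar is gripped at 11.7 mm. Turning clockwise, following the 3 mm/rad sink.

Request:
jog_arm([
  [[4,0,0,0.005,0,0,0.026],[4,0,0,0.01,0,0,0.053],[4,0,0,0.015,0,0,0.079],[4,0,0,0.02,0,0,0.106],[4,0,0,0.025,0,0,0.132],[4,0,0,0.03,0,0,0.158],[4,0,0,0.035,0,0,0.185],[4,0,0,0.04,0,0,0.211]],
])

```text
clock: 77.7
tool_pos: [0.5599, -0.0494, 0.2198]
ee_rot: [[0.758, 0.652, 0.0], [0.652, -0.758, -0.0], [0.0, 0.0, -1.0]]
force: [-0.2, -1.6, 2.8]
opening: 0.0114
```

Run:
```python
from h import *
o=st(); print(np.degrees(np.arctan2(o['ee_rot'][1,0],o['ee_rot'][0,0])))
```

```text
t 77.7 pos [ 0.5599 -0.0494  0.2198] op 0.0114 F [-0.2 -1.6  2.8] T [-0.51 -0.05  0.04] q [-0.66  0.26  0.76  1.86 -0.2   1.1  -0.68]
40.70087451442931
```

Request:
jog_arm([
  [[4,0,0,0.005,0,0,0.026],[4,0,0,0.01,0,0,0.053],[4,0,0,0.015,0,0,0.079],[4,0,0,0.02,0,0,0.106],[4,0,0,0.025,0,0,0.132],[4,0,0,0.03,0,0,0.158],[4,0,0,0.035,0,0,0.185],[4,0,0,0.04,0,0,0.211]],
])

```text
clock: 78.7
tool_pos: [0.5599, -0.0494, 0.2158]
ee_rot: [[0.817, -0.577, 0.0], [-0.577, -0.817, -0.0], [0.0, -0.0, -1.0]]
force: [0.0, -2.0, 3.7]
opening: 0.0117
```

Run:
```python
from h import *
o=st(); print(np.degrees(np.arctan2(o['ee_rot'][1,0],o['ee_rot'][0,0]))); im,c=snap('wrist','l4')
```

```text
t 78.7 pos [ 0.5599 -0.0494  0.2158] op 0.0117 F [ 0.  -2.   3.7] T [-0.52  0.21  0.04] q [-0.86  0.35  1.06  1.87 -0.34  1.12 -1.86]
-35.257103520108714
```

View pics/l4.png

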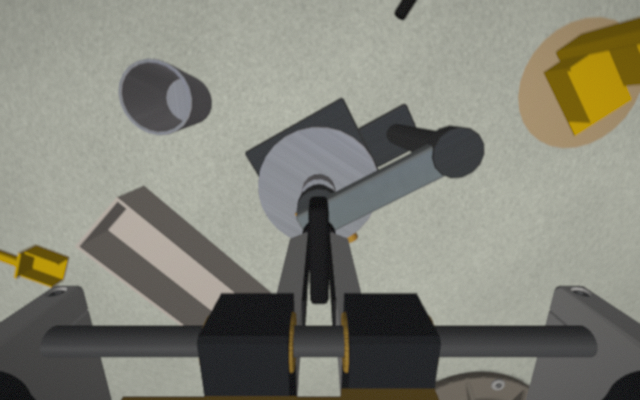

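Request:
jog_arm([
  [[4,0,0,0.003,0,0,0.015],[4,0,0,0.006,0,0,0.03],[4,0,0,0.009,0,0,0.045],[4,0,0,0.012,0,0,0.06],[4,0,0,0.015,0,0,0.075],[4,0,0,0.018,0,0,0.09],[4,0,0,0.02,0,0,0.1],[4,0,0,0.02,0,0,0.1]],
])

```text
clock: 79.75
tool_pos: [0.56, -0.0494, 0.2138]
ee_rot: [[0.327, -0.945, 0.0], [-0.945, -0.327, -0.0], [0.001, 0.0, -1.0]]
force: [-1.0, -1.2, 7.0]
opening: 0.0117
```

Request:
jog_arm([
  [[10,0,0,0,0,0,0],[18,0,0,0,0,0,0],[26,0,0,0,0,0,0],[34,0,0,-0.1,0,0,0],[40,0,0,-0.25,0,0,0],[40,0,0,-0.4,0,0,0],[40,0,0,-0.55,0,0,-0.02],[40,0,0,-0.6,0,0,-0.04]],
])

```text
clock: 80.75
tool_pos: [0.5603, -0.0494, 0.2754]
ee_rot: [[0.555, -0.832, 0.002], [-0.832, -0.555, 0.0], [0.001, -0.001, -1.0]]
force: [-0.5, -0.2, -0.6]
opening: 0.0399
```

Run:
```python
from h import *
o=st(); print(np.degrees(np.arctan2(o['ee_rot'][1,0],o['ee_rot'][0,0]))); im,c=snap('wrist','l5')
```

```text
t 80.75 pos [ 0.5603 -0.0494  0.2754] op 0.0399 F [-0.5 -0.2 -0.6] T [0.06 0.12 0.  ] q [-0.98  0.34  1.22  1.8  -0.34  1.24 -2.22]
-56.30311194757236
```

View pics/l5.png

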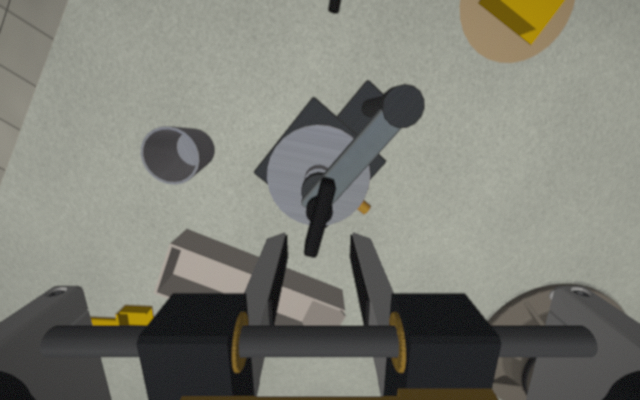

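Request:
jog_arm([
  [[40,0,0,0,0,0,-0.029],[40,0,0,0,0,0,-0.058],[40,0,0,0,0,0,-0.087],[40,0,0,0,0,0,-0.116],[40,0,0,0,0,0,-0.145],[40,0,0,0,0,0,-0.174],[40,0,0,0,0,0,-0.203],[40,0,0,0,0,0,-0.23]],
])

```text
clock: 81.8
tool_pos: [0.5599, -0.0494, 0.2742]
ee_rot: [[0.895, 0.445, 0.0], [0.445, -0.895, 0.0], [0.0, 0.0, -1.0]]
force: [-0.5, 0.0, 1.1]
opening: 0.0398
```

Request:
jog_arm([
  [[40,0,0,0,0,0,-0.029],[40,0,0,0,0,0,-0.058],[40,0,0,0,0,0,-0.087],[40,0,0,0,0,0,-0.116],[40,0,0,0,0,0,-0.145],[40,0,0,0,0,0,-0.174],[40,0,0,0,0,0,-0.203],[40,0,0,0,0,0,-0.228]],
])

```text
clock: 82.8
tool_pos: [0.5598, -0.0495, 0.2741]
ee_rot: [[-0.318, 0.948, 0.0], [0.948, 0.318, -0.0], [-0.0, 0.0, -1.0]]
force: [-0.4, -1.0, 0.0]
opening: 0.0402
```

Run:
```python
from h import *
o=st(); print(np.degrees(np.arctan2(o['ee_rot'][1,0],o['ee_rot'][0,0]))); im,c=snap('wrist','l6'); cv2.imwrite('pics/l6b.png',cv2.resize(im[120:320,220:420],None,fx=2.8,fy=2.8,interpolation=cv2.INTER_CUBIC))
delta([.5602,-.049,.2137],down(np.radians(109)))
```

```text
t 82.8 pos [ 0.5598 -0.0495  0.2741] op 0.0402 F [-0.4 -1.   0. ] T [-0.06  0.06  0.02] q [-0.57  0.19  0.64  1.78 -0.12  1.21  0.42]
108.51584019285269
shift [0.004 0.005 0.604] turn [ 0.      0.     -0.0001] | at [ 0.5598 -0.0495  0.2741] x-yaw 108.97
```

View pics/l6b.png

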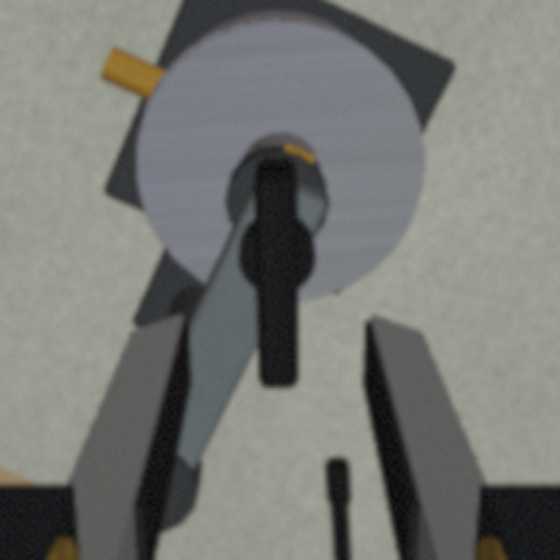

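Request:
jog_arm([
  [[40,0,0,0.1,0,0,0],[40,0,0,0.2,0,0,0],[40,0,0,0.3,0,0,0],[40,0,0,0.4,0,0,0],[40,0,0,0.5,0,0,0],[34,0,0,0.58,0,0,0],[27,0,0,0.6,0,0,0],[20,0,0,0.6,0,0,0]],
])

```text
clock: 83.85
tool_pos: [0.5598, -0.0493, 0.2137]
ee_rot: [[-0.314, 0.949, -0.0], [0.949, 0.314, -0.0], [-0.0, -0.0, -1.0]]
force: [0.1, 0.2, 0.8]
opening: 0.0211
```

Request:
jog_arm([
  [[14,0,0,0,0,0,0],[10,0,0,0,0,0,0],[6,0,0,0,0,0,0],[4,0,0,0,0,0,0],[4,0,0,0,0,0,0],[4,0,0,0,0,0,0],[4,0,0,0.003,0,0,0.015],[4,0,0,0.006,0,0,0.03]],
])

```text
clock: 84.85
tool_pos: [0.56, -0.0493, 0.2132]
ee_rot: [[-0.128, 0.992, 0.0], [0.992, 0.128, 0.0], [0.0, 0.0, -1.0]]
force: [-0.4, 0.6, 5.4]
opening: 0.0121
```

Request:
jog_arm([
  [[4,0,0,0.003,0,0,0.018],[4,0,0,0.006,0,0,0.036],[4,0,0,0.01,0,0,0.054],[4,0,0,0.014,0,0,0.072],[4,0,0,0.017,0,0,0.09],[4,0,0,0.02,0,0,0.108],[4,0,0,0.024,0,0,0.126],[4,0,0,0.028,0,0,0.145]],
])

```text
clock: 85.85
tool_pos: [0.5602, -0.0493, 0.2106]
ee_rot: [[0.706, 0.709, 0.001], [0.709, -0.706, 0.0], [0.001, 0.001, -1.0]]
force: [0.3, 0.2, 7.5]
opening: 0.0113
```

Run:
```python
from h import *
o=st(); print(np.degrees(np.arctan2(o['ee_rot'][1,0],o['ee_rot'][0,0]))); im,c=snap('wrist','m1'); cv2.imwrite('pics/m1b.png',cv2.resize(im[120:320,220:420],None,fx=2.8,fy=2.8,interpolation=cv2.INTER_CUBIC))
im=cams.capture('scene'); cv2.imwrite('pics/m1s.png',cv2.resize(im[170:290,240:360],None,fx=5,fy=5,interpolation=cv2.INTER_CUBIC))
```

```text
t 85.85 pos [ 0.5602 -0.0493  0.2106] op 0.0113 F [0.3 0.2 7.5] T [-0.15  0.13  0.12] q [-0.71  0.29  0.84  1.87 -0.24  1.09 -0.56]
45.11932560028728
```

View pics/m1b.png

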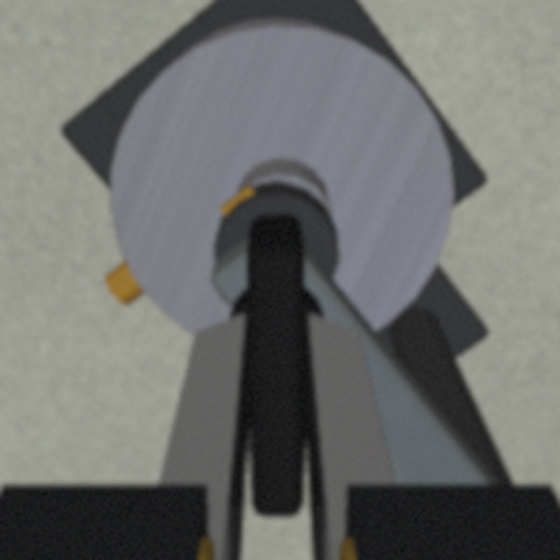

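View pics/m1s.png

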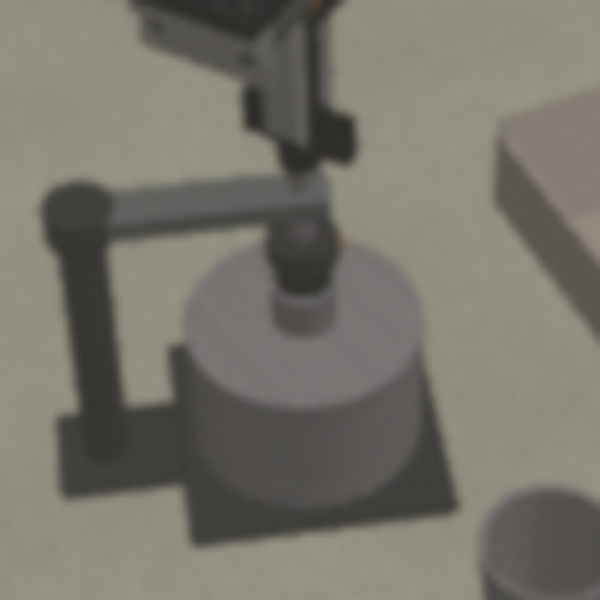

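The pad is now near the boss and the brass tab still shows only as a sliver at (238,200), so it's still in. Next, 30° more.

Request:
jog_arm([
  [[4,0,0,0.002,0,0,0.012],[4,0,0,0.004,0,0,0.024],[4,0,0,0.006,0,0,0.036],[4,0,0,0.008,0,0,0.048],[4,0,0,0.01,0,0,0.06],[4,0,0,0.012,0,0,0.072],[4,0,0,0.014,0,0,0.083],[4,0,0,0.014,0,0,0.083]],
])

```text
clock: 86.95
tool_pos: [0.5602, -0.0494, 0.2091]
ee_rot: [[0.964, 0.265, 0.001], [0.265, -0.964, -0.0], [0.001, 0.001, -1.0]]
force: [0.2, -1.8, 5.5]
opening: 0.0117
```

```bash
cat > tab.py <<'E'
from h import *
import sys
n=sys.argv[1]
o=st(); print(np.degrees(np.arctan2(o['ee_rot'][1,0],o['ee_rot'][0,0]))); im,c=snap('wrist',n); a=cv2.resize(im[140:280,230:410],None,fx=2.2,fy=2.2,interpolation=cv2.INTER_CUBIC)
im=cams.capture('scene'); b=cv2.resize(im[190:260,260:350],None,fx=4.4,fy=4.4,interpolation=cv2.INTER_CUBIC)
cv2.imwrite(f'pics/{n}b.png',np.hstack([a,b]))
E
python3 tab.py m2
```

```text
t 86.95 pos [ 0.5602 -0.0494  0.2091] op 0.0117 F [ 0.2 -1.8  5.5] T [-0.23 -0.06 -0.04] q [-0.8   0.32  0.96  1.87 -0.29  1.1  -1.03]
15.386340089359537
```

View pics/m2b.png

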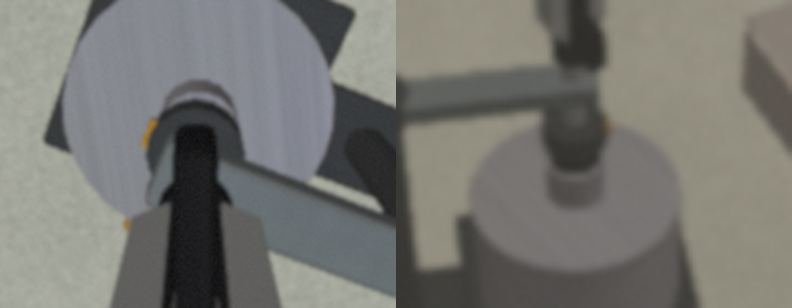

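Request:
jog_arm([
  [[4,0,0,0.002,0,0,0.007],[4,0,0,0.004,0,0,0.014],[4,0,0,0.005,0,0,0.021],[4,0,0,0.006,0,0,0.028],[4,0,0,0.007,0,0,0.035],[4,0,0,0.007,0,0,0.035],[4,0,0,0.007,0,0,0.035],[4,0,0,0.007,0,0,0.035]],
])

```text
clock: 88.05
tool_pos: [0.5602, -0.0494, 0.2085]
ee_rot: [[0.999, 0.05, 0.001], [0.05, -0.999, -0.0], [0.001, 0.0, -1.0]]
force: [0.6, -1.4, 6.5]
opening: 0.0117
```

```bash
python3 tab.py m3
```

```text
t 88.05 pos [ 0.5602 -0.0494  0.2085] op 0.0117 F [ 0.6 -1.4  6.5] T [-0.23  0.06  0.03] q [-0.83  0.34  1.01  1.88 -0.32  1.1  -1.21]
2.851270388096047
```

View pics/m3b.png

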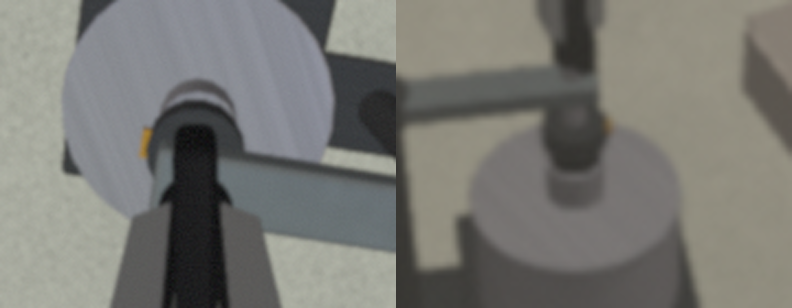

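Tab still in. Another 12°.

Request:
jog_arm([
  [[4,0,0,0.002,0,0,0.007],[4,0,0,0.004,0,0,0.014],[4,0,0,0.005,0,0,0.021],[4,0,0,0.006,0,0,0.028],[4,0,0,0.007,0,0,0.035],[4,0,0,0.007,0,0,0.035],[4,0,0,0.007,0,0,0.035],[4,0,0,0.007,0,0,0.035]],
])

```text
clock: 89.15
tool_pos: [0.5602, -0.0495, 0.2078]
ee_rot: [[0.986, -0.169, 0.001], [-0.169, -0.986, -0.0], [0.001, 0.0, -1.0]]
force: [0.1, -0.7, 7.6]
opening: 0.0115
```

```bash
python3 tab.py m4
```

```text
t 89.15 pos [ 0.5602 -0.0495  0.2078] op 0.0115 F [ 0.1 -0.7  7.6] T [-0.22  0.07  0.01] q [-0.87  0.37  1.07  1.88 -0.36  1.11 -1.4 ]
-9.74831130269956
```

View pics/m4b.png

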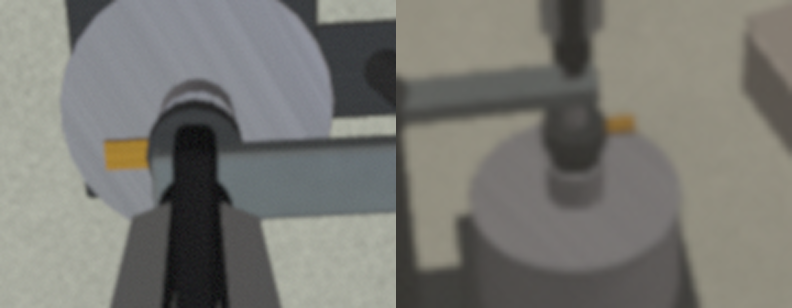

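The tab has popped out: brass shows at (125,155) and (620,125). Releasing and lifting clear.

Request:
jog_arm([
  [[10,0,0,0,0,0,0],[18,0,0,0,0,0,0],[26,0,0,0,0,0,0],[36,0,0,0,0,0,0],[44,0,0,-0.15,0,0,0],[50,0,0,-0.4,0,0,0],[50,0,0,-0.7,0,0,0],[50,0,0,-1,0,0,0]],
])

```text
clock: 90.25
tool_pos: [0.5598, -0.0495, 0.3093]
ee_rot: [[0.986, -0.17, 0.0], [-0.17, -0.986, 0.0], [0.0, -0.0, -1.0]]
force: [-0.3, -0.2, 0.8]
opening: 0.05
```

Request:
jog_arm([
  [[50,0,0,-0.15,0,0,0],[50,0,0,-0.3,0,0,0],[50,0,0,-0.5,0,0,0],[50,0,0,-0.7,0,0,0],[50,-0.2,0,-0.8,0,0,0],[50,-0.4,0,-0.8,0,0,0],[50,-0.6,0,-0.8,0,0,0],[50,-0.6,0,-0.8,0,0,0]],
])

```text
clock: 91.25
tool_pos: [0.5, -0.0389, 0.3876]
ee_rot: [[0.986, -0.167, 0.0], [-0.167, -0.986, 0.005], [-0.001, -0.005, -1.0]]
force: [1.2, -0.6, -0.2]
opening: 0.05
```

Run:
```python
from h import *
st(); snap('wrist','n1'); im,_=snap('scene','n1s'); im,c=snap('top','n1t'); cv2.imwrite('pics/n1tb.png',cv2.resize(im[120:300,150:480],None,fx=2.4,fy=2.4,interpolation=cv2.INTER_CUBIC))
```

```text
t 91.25 pos [ 0.5    -0.0389  0.3876] op 0.05 F [ 1.2 -0.6 -0.2] T [-0.    0.19 -0.04] q [-1.29 -0.11  1.18  1.73  0.1   1.45 -1.87]
```

View pics/n1.png

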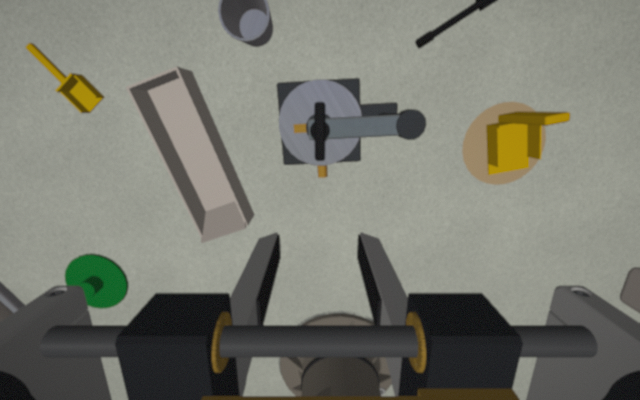

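View pics/n1s.png

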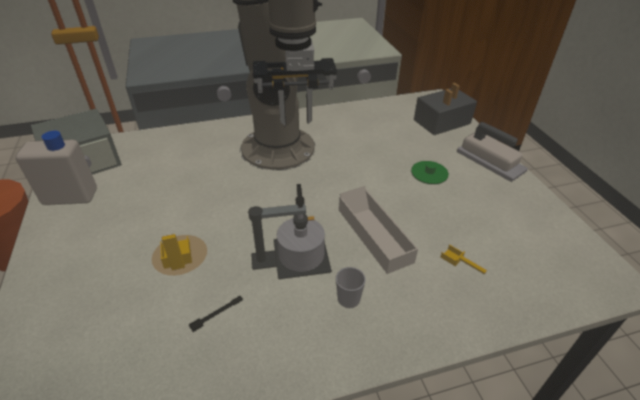

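View pics/n1tb.png

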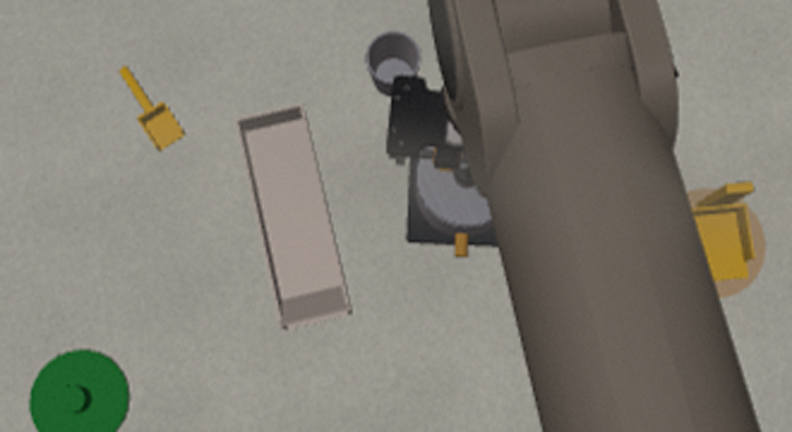

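Run:
```python
from h import *
im=cv2.imread('pics/n1.png'); cv2.imwrite('pics/n1b.png',cv2.resize(im[70:190,270:440],None,fx=4.5,fy=4.5,interpolation=cv2.INTER_CUBIC))
im=cv2.imread('pics/n1s.png'); cv2.imwrite('pics/n1sb.png',cv2.resize(im[170:290,130:350],None,fx=3.5,fy=3.5,interpolation=cv2.INTER_CUBIC))
```

```text
(no output)
```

View pics/n1b.png

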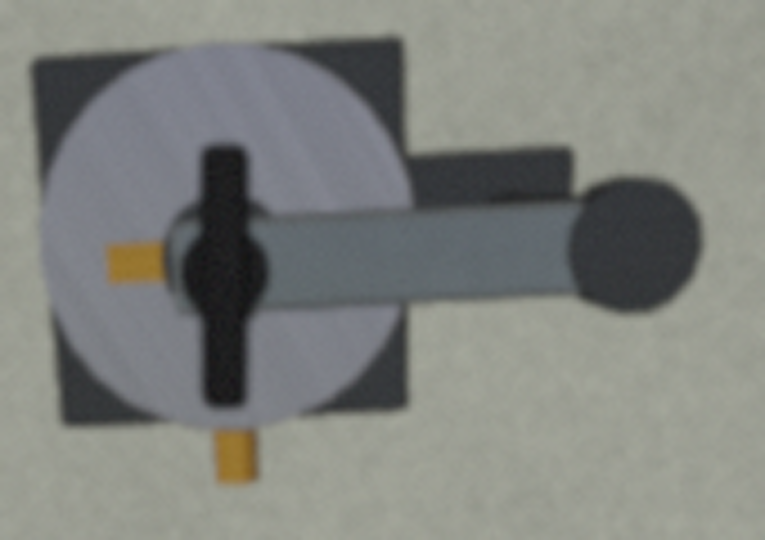

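View pics/n1sb.png

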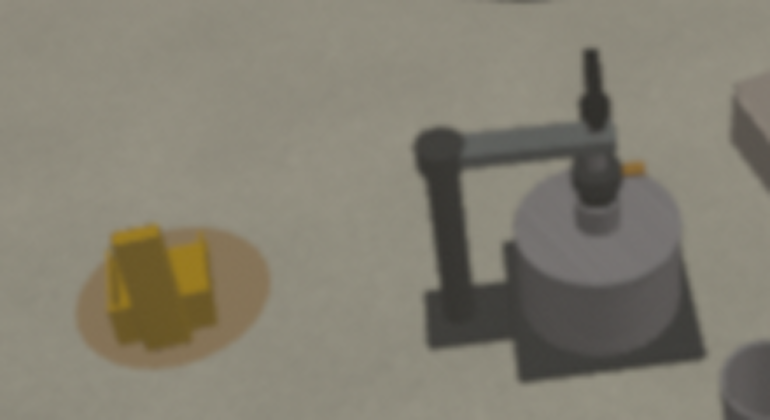

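Every check agrees: the beam is parallel to the plate edges, the tab is out, the lid is flat, and the scoop stands on the saucer. Handing in.

Run:
```python
from h import *
print(robot.hand_in())
```

```text
the job is handed in; nothing more can be done
None
```

The job is done and handed in at about 91 s of the 210 s allowed; hand-in gave no verdict. I scooped the two glass balls from the tray and tipped them into the pot, then stood the scoop back on the saucer. I seated the lid and swung the clamp arm in until it hit its stop, where it pressed 14 N with no further motion. I then turned the handle about 307° clockwise, the last part in 12° steps, until the tab popped.

**Last checks, from pictures only:**
- Both balls were seen in the pot before the lid went on, and the tray was empty.
- The lid sits flat on the pot, and the beam lies parallel to the base plate's edges to within about 0.5°.
- The brass tab is out. It was still in one 12° step earlier, so I expect no overtightening, though I could not read the spring directly.
- The scoop stands upright on the saucer. The cup, probe, small scoop and green lid were not touched.

**What disagreed:**
- **Fingertip offset:** the stated offset did not match the pictures, where the tips lay about 17 mm behind the TCP rather than 14 mm ahead. My first grip on the lid closed above its boss because of this; after correcting for it, the second grip held.
- **Lid radius:** the lid's measured radius came out about 2 mm small. I took this as a colour-mask error, and it had no effect.

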